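# Pack the cabinet-knob return at the hall console

### The job

Get the hardware return ready for the post: put every loose brass knob into the tray, one to a well, then set the steel cover over the tray and press it down at both ends until it is fully home all round. Stand the flat carton upright on its short thin edge in the slot of the post stand, and leave the other things on the console where they are.

Things in the scene. Friction and masses are not known exactly. Their poses are not given: they have to be found in the camera images.
- knob0_mid (a point): A loose brass cabinet knob (some of the six are absent), 45 g, 28 mm tall: round foot 22 mm across, thin stem, round head 32 mm across from 15 to 25 mm up, bevelled above. Starts standing on its foot. The point is on its axis, 14 mm above the foot's underside; z runs from foot to head.
- knob1_mid (a point): Another such knob, same size and axes; may be absent.
- knob2_mid (a point): Another such knob, same size and axes; may be absent.
- knob3_mid (a point): Another such knob, same size and axes; may be absent.
- knob4_mid (a point): Another such knob, same size and axes; may be absent.
- knob5_mid (a point): Another such knob, same size and axes; may be absent.
- tray: Packing tray, immovable: aluminium flange 160 (x) x 210 (y) x 8 mm; on it a wooden block 126 (x) x 176 (y) mm, top 24 mm above the table, with six square wells 36 x 36 mm, 12 mm deep, in two rows of three. Origin: centre of the underside, on the table. The cover goes over the block, its rim down onto the flange.
- well0 (a point): Centre of the floor of a well of the tray; the others are well1 to well5. In the tray's frame they lie at x -32 (well0-2) or +32 mm (well3-5), y -58, 0, 58 mm, z 12 mm. Axes as the tray.
- well1 (a point): Centre of the floor of another well.
- well2 (a point): Centre of the floor of another well.
- well3 (a point): Centre of the floor of another well.
- well4 (a point): Centre of the floor of another well.
- well5 (a point): Centre of the floor of another well.
- cover: Loose steel cover of the tray, open below, 250 g: 140 (x) x 190 (y) x 42 mm outside, 132 x 182 inside, 38 deep; on top a bar handle 12 mm thick (x), 76 long (y), 42 to 72 mm above the origin. Origin: centre of its lower rim; axes match the tray's when on (a half turn is as good). It clears the block by 3 mm all round. Home: origin 8 mm above the tray's; unpressed it sits 7 mm proud on the catches.
- catch_left (a joint): Stiff black push catch on the flange under the cover's rim, 70 mm long, mid +y side of the tray (y +93.5 mm). 0 = up (top 15 mm above the table), 0.007 = fully down, level with the flange. The cover's rim pushes it down when the cover is pressed above it with about 9 N; no spring, it stays where left; the cover's weight alone does not move it.
- catch_right (a joint): Stiff black push catch on the flange under the cover's rim, 70 mm long, mid -y side of the tray (y -93.5 mm). 0 = up (top 15 mm above the table), 0.007 = fully down, level with the flange. The cover's rim pushes it down when the cover is pressed above it with about 9 N; no spring, it stays where left; the cover's weight alone does not move it.
- carton: A closed flat carton 96 (x) x 64 (y) x 26 (z) mm, 160 g, starts lying flat on its broad side. Origin: centre of the broad underside; x is the long way.
- carton_center (a point): The middle of the carton, 13 mm above its origin; axes as the carton.
- rack: The post stand, immovable: a plate 100 (x) x 110 (y) x 8 mm with one slot, 84 mm long (x) by 34 mm wide (y) inside, its floor 8 mm and its wall tops 38 mm above the table; walls 4 mm. Origin: centre of the underside; the slot is centred on it.
- fob: Bystander: black car key fob, 34 x 22 x 13 mm, between tray and post stand. Leave alone.
- balm: Bystander: small jar with a metal cap, 34 mm across, 34 mm tall, among the knobs. Leave alone.
- bowl: Bystander: glass bowl 110 mm across, 50 mm tall. Leave alone.
- tape_measure: Bystander: tape measure 60 x 60 x 34 mm. Leave alone.
- screwdriver: Bystander: screwdriver 170 mm long. Leave alone.

How it is judged:
On the way, in this order (a step that is already met when the one before it is completed fails the run):
1. every knob that is present is in a well of the tray ((horizontal distance between knob0_mid and well0 below 0.014 m or horizontal distance between knob0_mid and well1 below 0.014 m or horizontal distance between knob0_mid and well2 below 0.014 m or horizontal distance between knob0_mid and well3 below 0.014 m or horizontal distance between knob0_mid and well4 below 0.014 m or horizontal distance between knob0_mid and well5 below 0.014 m) and z of each of knob0_mid, knob1_mid, knob2_mid, knob3_mid, knob4_mid, knob5_mid in the frame of tray below 0.034 m and (horizontal distance between knob1_mid and well0 below 0.014 m or horizontal distance between knob1_mid and well1 below 0.014 m or horizontal distance between knob1_mid and well2 below 0.014 m or horizontal distance between knob1_mid and well3 below 0.014 m or horizontal distance between knob1_mid and well4 below 0.014 m or horizontal distance between knob1_mid and well5 below 0.014 m) and (horizontal distance between knob2_mid and well0 below 0.014 m or horizontal distance between knob2_mid and well1 below 0.014 m or horizontal distance between knob2_mid and well2 below 0.014 m or horizontal distance between knob2_mid and well3 below 0.014 m or horizontal distance between knob2_mid and well4 below 0.014 m or horizontal distance between knob2_mid and well5 below 0.014 m) and (horizontal distance between knob3_mid and well0 below 0.014 m or horizontal distance between knob3_mid and well1 below 0.014 m or horizontal distance between knob3_mid and well2 below 0.014 m or horizontal distance between knob3_mid and well3 below 0.014 m or horizontal distance between knob3_mid and well4 below 0.014 m or horizontal distance between knob3_mid and well5 below 0.014 m) and (horizontal distance between knob4_mid and well0 below 0.014 m or horizontal distance between knob4_mid and well1 below 0.014 m or horizontal distance between knob4_mid and well2 below 0.014 m or horizontal distance between knob4_mid and well3 below 0.014 m or horizontal distance between knob4_mid and well4 below 0.014 m or horizontal distance between knob4_mid and well5 below 0.014 m) and (horizontal distance between knob5_mid and well0 below 0.014 m or horizontal distance between knob5_mid and well1 below 0.014 m or horizontal distance between knob5_mid and well2 below 0.014 m or horizontal distance between knob5_mid and well3 below 0.014 m or horizontal distance between knob5_mid and well4 below 0.014 m or horizontal distance between knob5_mid and well5 below 0.014 m)), for 0.2 s.
2. the cover is on the tray and pressed fully home, both catches down (x of cover in the frame of tray between -0.007 and 0.007 m and y of cover in the frame of tray between -0.007 and 0.007 m and z of cover in the frame of tray below 0.0105 m and angle between the z axis of cover and the z axis of tray, either way round below 0.02 rad and value of joint each of catch_left, catch_right above 0.0055 m), for 0.2 s.
At the end, for the whole second after the job is handed in: Each knob present in its own well, mid within 14 mm of its centre and under 34 mm; cover home: under 10.5 mm above the tray origin, within 7 mm in x, y, level to 0.02 rad, both catches past 5.5 mm; carton on its short edge in the slot, upright to 0.14 rad, within 20 (x) and 12 mm (y); at rest (all of step 1 and all of step 2 and angle between the x axis of carton and the z axis of rack, either way round below 0.14 rad and x of carton_center in the frame of rack between -0.02 and 0.02 m and y of carton_center in the frame of rack between -0.012 and 0.012 m and z of carton_center in the frame of rack between 0.05 and 0.061 m and linear speed of each of cover, carton below 0.02 m/s); the robot touches nothing.
It fails at once if a bystander (fob, jar, bowl, tape measure, screwdriver) is moved more than 5 cm (distance of any of fob, balm, bowl, tape_measure, screwdriver from where it was at the start of the episode above 0.05 m).
Of knob0, knob1, knob2, knob3, knob4, knob5 only 4 to 6 are there at a start; the rules pass over those that are not, and their reading is None.
At some moment in a run one of knob0, knob1, knob2, knob3, knob4, knob5, carton may be knocked a few centimetres aside while the robot is not near it.
Once in a run the grip may slacken for a moment while it holds something.
It also fails if it takes over 210 s, if anything falls off the work surface, if the arm or the gripper's body presses on something with over 40 N, if the wrist force passes 120 N, or if a joint passes its speed limit or range.

### The arm

A 7-joint arm with a two-finger parallel gripper is mounted at the origin on the work surface. World frame = base frame: x ahead of the robot, y to its left, z up, the work surface at z = 0. Lengths are in m, angles in rad, forces in N, time in s.
With the tool pointing down it reaches from about 0.35 to 0.9 m from the base axis. Payload 8.1 kg.
Tool frame: the origin (TCP) lies between the finger pads; the fingertips stand 19 mm ahead of it and the grasp point (between the pads) is the TCP; y points along the fingers, x is the direction in which the jaws open and shut, and the axes are right-handed (so a half turn about y gives the same grasp; the last joint's range is limited). The gripper opens to 92 mm and grips with 3 to 60 N. Pads are 19 mm wide; open, the fingers measure 130 mm over their backs; the gripper's body (75 mm by 190 mm) begins 47 mm behind the grasp point.
Start: joints at [-1.313, 0.434, 0.025, 1.573, -0.012, 1.134, -0.075], TCP at [0.221, 0.585, 0.246] pointing down, gripper open.
Joint ranges: [-2.62, 2.62], [-0.44, 2.09], [-1.27, 1.32], [0.08, 2.57], [-1.32, 4.46], [0.12, 2], [-2.74, 2.74]. Speed limits (rad/s): [2.22, 2.22, 3.01, 3.01, 3.14, 3.14, 3.14].

### API

Orientations are given as a rotation vector (axis times angle).
In Python, from cell import arm gives the robot as it stands.
- The arm moves only by the tool move_arm, never from a script. Its argument "series" is a list of rows, each an object of numbers: "x", "y", "z": the shift along the tool's x, y, z in cm; "rx", "ry", "rz": the turn, a rotation vector about the tool's x, y, z in rad. In form: [{"x": .., "y": .., "z": .., "rx": .., "ry": .., "rz": ..}, ...]. A call has 1 to 12 rows; each row shifts and turns the pose as measured when the row begins, along the tool's axes as they then stand; what a row does not reach is not made up. A row lasts 1/8 s, in which the tool goes at most 62.5 mm and 10.7 degrees, less where a joint would pass 70% of its speed; a pose out of reach is approached as far as the arm can. A call is refused whole if a number of a shift passes 6.25 or a number of a turn 0.188, either way. A call with a gripper value outside its range is refused whole. "jaw" is the finger opening in cm, from 0 to 9.18, set as the call begins (left out, the last holds). The fingers move at their own pace and stop on an object; "newtons" is the grip in N (left out, the last holds). Time passes only in rows, so rows that do not move let the fingers close. It gives the time, the measured TCP pose, the force and the opening at its end, in the units of the state.
- arm.observe(): the state, without advancing time (a new reading comes with each control period).
- arm.get_image(name): name is "side" or "top"; returns the picture (420x560x3 uint8, blue, green, red); there is no depth.
- arm.camera_params(name): a dict with "K" (3x3 intrinsics, pixels), "k1" (the pictures are not rectified: a ray, as slopes to the right and down, at radius r is drawn at 1 + k1 r^2 times it, then the intrinsics apply), "R" (3x3) and "t" (3): a world point X has camera coordinates R X + t. Camera axes: x right, y down, z forward; pixel columns grow to the right and rows downward; lengths in m; the calibration is good to about 2 mm. A picture is of the moment at which its call begins. camera_params takes no time and is no camera call.
- arm.sign_off(): hands the job in, once; it reports no verdict.
The state is a dict: "clock": time; "joints": joint angles; "dq": joint speeds; "joint_efforts": joint torques, N m; "position": TCP position; "ee_rot": TCP orientation; "force": force on the tool from outside, world axes, zero at the start; "ft_torque": the same for the moment, N m; "width": opening from 0.0 (shut) to 1.0 (fully open).
Only numpy, scipy, OpenCV 4.12 (cv2) and the standard library are available. Lean on these libraries where they do the work, as an engineer would, in place of code of your own. Each camera call takes 0.05 s, during which the arm holds its last target.

## Working session

There is one attempt and no reset: what is moved stays moved. The work goes in short steps, Python scripts to look and compute and a tool call to move; the robot and the scene stay as the last step left them, time stands still between calls to the robot, and variables do not carry over. Pictures are saved under pics/ and viewed, and the job is handed in when it is done.

Besides the shell and the picture viewer there is one more tool, called after "Request:" by a JSON object that holds its "name" and its "arguments". move_arm: Moves the arm, as the interface text tells. Its arguments: {"type":"object","properties":{"series":{"type":"array","items":{"type":"object","properties":{"x":{"type":"number"},"y":{"type":"number"},"z":{"type":"number"},"rx":{"type":"number"},"ry":{"type":"number"},"rz":{"type":"number"}}}},"jaw":{"type":"number"},"newtons":{"type":"number"}},"required":["series"]}

```bash
ls; mkdir -p pics; python3 - <<'E'
from cell import arm
import cv2
print(arm.observe())
for n in("side","top"):
    cv2.imwrite(f"pics/{n}0.png",arm.get_image(n)); print(n,arm.camera_params(n))
E
```

```text
pics
{'clock': 0.0, 'joints': array([-1.31261165,  0.43517456,  0.02494147,  1.5740684 , -0.01159335,
        1.13395563, -0.07510551]), 'dq': array([ 7.03711659e-04,  1.01360575e-03,  1.19646701e-03, -2.30801809e-04,
       -7.04886849e-05,  2.46064320e-04,  1.39792987e-03]), 'joint_efforts': array([-1.97175827e-04, -6.67846155e+01,  9.84574556e-01, -3.14482570e+01,
       -6.07620575e-02,  4.26762085e-02,  2.03870422e-04]), 'position': array([0.22050448, 0.58432645, 0.24498574]), 'ee_rot': array([-1.35952584, -0.93862118,  0.94048103]), 'force': array([-0.52878466, -0.92301511, -0.59285213]), 'ft_torque': array([0.01617646, 0.02338724, 0.00382765]), 'width': 1.000011203424763}
side {'K': array([[412.83279016,   0.        , 278.24841249],
       [  0.        , 412.83279016, 211.42585118],
       [  0.        ,   0.        ,   1.        ]]), 'k1': 0.0210170632644218, 'R': array([[-0.87851301, -0.47768927,  0.00527749],
       [-0.34143281,  0.62012201, -0.70630894],
       [ 0.33412351, -0.62230351, -0.70788405]]), 't': array([0.53788253, 0.21906895, 0.82032647])}
top {'K': array([[455.18016889,   0.        , 276.18177118],
       [  0.        , 455.18016889, 212.07489985],
       [  0.        ,   0.        ,   1.        ]]), 'k1': -0.10556097157886275, 'R': array([[-0.01929304, -0.9997926 ,  0.00652237],
       [-0.99659595,  0.01870756, -0.0802904 ],
       [ 0.08015173, -0.00804921, -0.99675017]]), 't': array([0.06672664, 0.58055915, 1.19839598])}
```

View pics/side0.png

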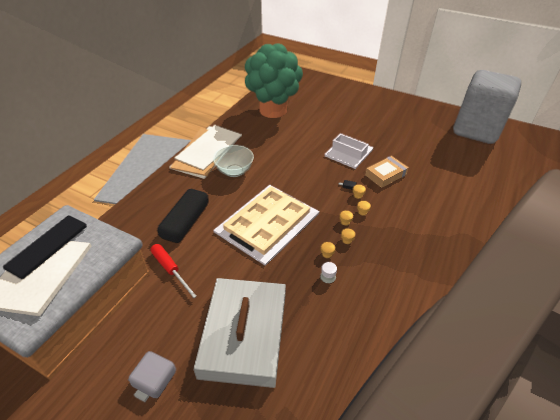

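View pics/top0.png

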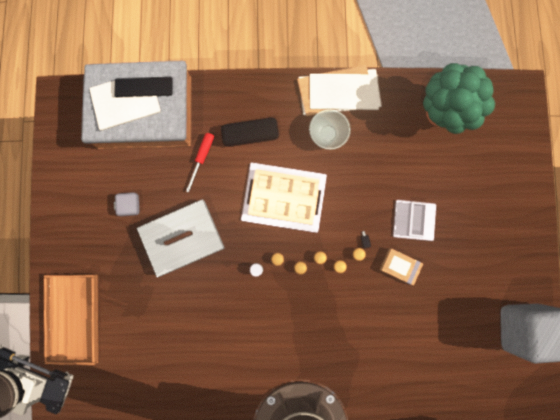

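Top view: five knobs at about (278,259), (301,268), (320,258), (340,267) and (360,254), and the jar at (256,270). The tray is at (285,197), the cover at (180,238), the stand at (415,220), the carton at (402,266) and the fob at (366,240). I'll zoom in.

```bash
cat > h.py <<'E'
import numpy as np, cv2
from cell import arm
from scipy.spatial.transform import Rotation as Rn
P={n:arm.camera_params(n) for n in("side","top")}
def ray(n,uv):
    p=P[n]; d=np.array([p["k1"],0,0,0,0])
    q=cv2.undistortPoints(np.array(uv,float).reshape(-1,1,2),p["K"],d)[:,0]
    v=np.c_[q,np.ones(len(q))]@p["R"]; return -p["R"].T@p["t"],v
def onz(n,uv,z):
    c,v=ray(n,uv); return c+v*((z-c[2])/v[:,2])[:,None]
def proj(n,X):
    p=P[n]; X=np.array(X,float).reshape(-1,3)
    return cv2.projectPoints(X,cv2.Rodrigues(p["R"])[0],p["t"],p["K"],np.array([p["k1"],0,0,0,0]))[0][:,0]
def tri(a,b):
    # a: top px list, b: side px
    out=[]
    for u,w in zip(a,b):
        c1,v1=ray("top",[u]);c2,v2=ray("side",[w]); v1=v1[0];v2=v2[0]
        A=np.c_[v1,-v2];s=np.linalg.lstsq(A,c2-c1,rcond=None)[0]
        x1=c1+v1*s[0];x2=c2+v2*s[1]; out.append(((x1+x2)/2,np.linalg.norm(x1-x2)))
    return out
def crop(img,x0,y0,x1,y1,f,fn):
    c=cv2.resize(img[y0:y1,x0:x1],None,fx=f,fy=f,interpolation=cv2.INTER_CUBIC)
    for x in range((x0+9)//10*10,x1,10):
        cv2.line(c,((x-x0)*f,0),((x-x0)*f,4 if x%50 else 12),(0,255,0),1)
    for y in range((y0+9)//10*10,y1,10):
        cv2.line(c,(0,(y-y0)*f),(4 if y%50 else 12,(y-y0)*f),(0,255,0),1)
    cv2.imwrite(fn,c)
E
python3 - <<'E'
from h import *
a=cv2.imread("pics/top0.png");b=cv2.imread("pics/side0.png")
crop(a,240,150,440,290,4,"pics/t1.png")
crop(a,120,180,250,290,5,"pics/t2.png")
crop(b,200,120,420,285,3,"pics/s1.png")
for n,i in(("top",a),("side",b)):
    h=cv2.cvtColor(i,cv2.COLOR_BGR2HSV)
    m=cv2.inRange(h,(12,150,120),(28,255,255))
    k,l,s,c=cv2.connectedComponentsWithStats(m)
    for j in range(1,k):
        if s[j,4]>25: print(n,s[j],c[j])
E
```

```text
top [353 248  14  14  68] [358.64705882 254.05882353]
top [314 251  14  14  69] [319.94202899 257.02898551]
top [271 253  14  14  66] [276.81818182 259.46969697]
top [294 261  14  14  85] [300.2        267.24705882]
top [334 260  14  14  77] [339.88311688 266.37662338]
top [  43  275   56   90 1853] [ 74.9266055  320.45439827]
top [ 64 323   5  23  47] [ 65.95744681 334.59574468]
side [ 257   34  120   38 1221] [321.8984439   52.89107289]
side [371  86  10  10  26] [375.46153846  90.11538462]
side [  38   92  156  111 1460] [112.07191781 146.39520548]
side [316  93  10  12  27] [320.11111111  98.25925926]
side [287 110  19  22  51] [296.19607843 122.11764706]
side [301 127  17  18  67] [309.04477612 133.95522388]
side [278 132  11  16  43] [283.51162791 138.74418605]
side [291 142  11  11  34] [296.29411765 147.14705882]
side [282 155  10  13  31] [285.96774194 160.19354839]
side [279 157  19  22  28] [288.39285714 166.85714286]
side [305 167  15  17  35] [312.74285714 174.2       ]
side [242 171  13  15  37] [247.94594595 176.37837838]
side [505 180   7  17  31] [508.         189.87
[... 561 characters left out ...]
  12  15  54] [184.92592593 247.22222222]
side [321 242  15  16 178] [327.32022472 248.80898876]
side [128 250  17  27 103] [137.19417476 263.59223301]
side [192 259  12  11  28] [196.39285714 263.75      ]
side [239 260  13  15  47] [245.0212766  265.93617021]
side [   0  264  150  113 1159] [ 83.19327006 326.61432269]
side [125 292  14  13  47] [132.5106383  298.72340426]
side [156 292  13  16  28] [162.         299.57142857]
side [411 294   7  19  27] [413.74074074 304.2962963 ]
side [393 305  14  26  65] [399.75384615 317.16923077]
side [385 320   6  11  32] [388.      324.59375]
side [ 51 344  12  11  38] [ 56.07894737 348.23684211]
side [ 94 364  16  19  46] [101.23913043 373.63043478]
```

View pics/t1.png

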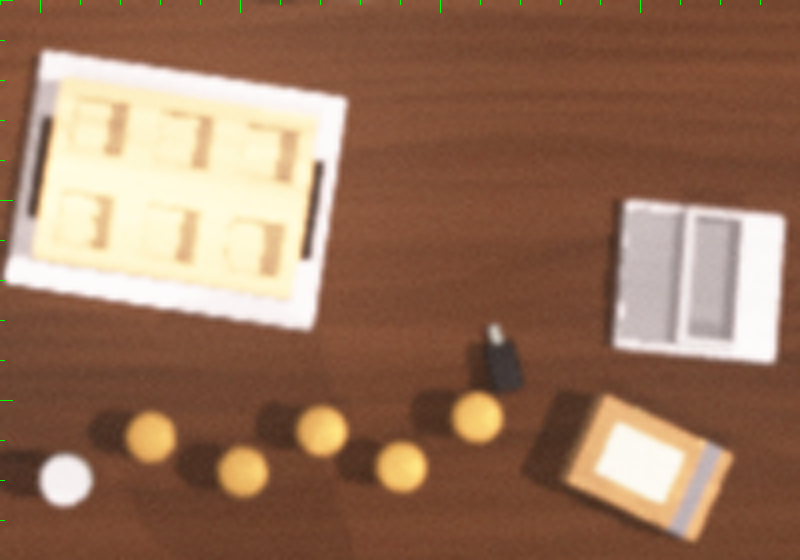

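View pics/t2.png

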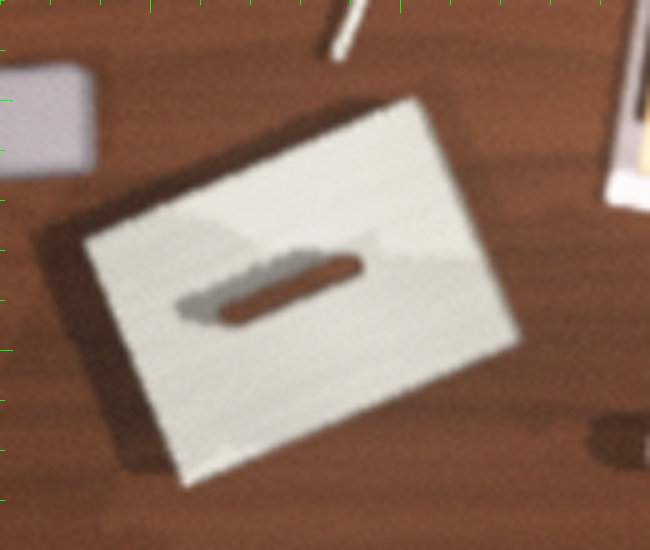

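View pics/s1.png

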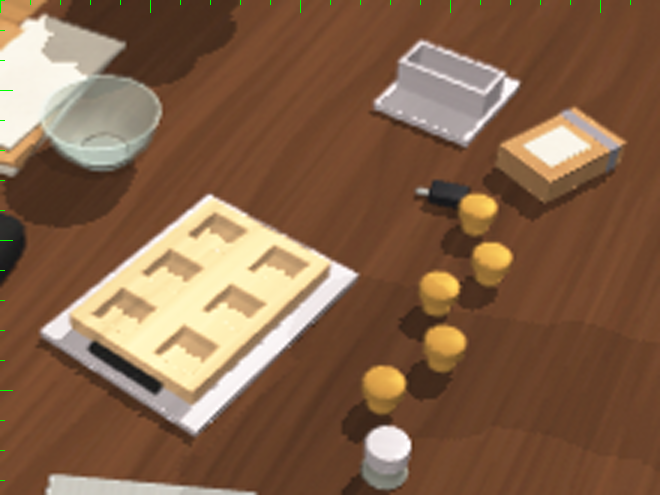

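```bash
cat >> h.py <<'E'
def rectfit(n,px,z,lx,ly):
    """px: corners in order (+x+y),(+x-y),(-x-y),(-x+y) ; returns centre, yaw, resid mm"""
    W=onz(n,px,z)[:,:2]
    M=np.array([[lx,ly],[lx,-ly],[-lx,-ly],[-lx,ly]])/2
    c=W.mean(0); A=(W-c).T@M
    th=np.arctan2(A[1,0]-A[0,1],A[0,0]+A[1,1])
    R=np.array([[np.cos(th),-np.sin(th)],[np.sin(th),np.cos(th)]])
    return c,th,(W-c-M@R.T)*1000
def box(c,th,pts):
    R=Rn.from_euler('z',th).as_matrix(); return np.array(pts,float)@R.T+np.array([c[0],c[1],0])
def knobs(n,img,z=0.02):
    h=cv2.cvtColor(img,cv2.COLOR_BGR2HSV)
    m=cv2.inRange(h,(10,120,100),(30,255,255))
    k,l,s,c=cv2.connectedComponentsWithStats(m)
    return s,c,m
E
python3 - <<'E'
from h import *
np.set_printoptions(precision=4,suppress=True)
f=lambda L,x0,y0,k:[((a+.5)/k-.5+x0,(b+.5)/k-.5+y0) for a,b in L]
# top corners +x+y = up-left
print("tray",rectfit("top",f([(42,50),(347,97),(313,330),(5,285)],240,150,4),.008,.16,.21))
print("tray blk",rectfit("top",f([(61,78),(317,117),(291,300),(33,258)],240,150,4),.024,.126,.176))
print("rack",rectfit("top",f([(624,200),(785,215),(776,363),(613,347)],240,150,4),.008,.10,.11))
print("carton",rectfit("top",f([(604,394),(733,456),(695,542),(563,480)],240,150,4),.026,.064,.096))
print("cover",rectfit("top",f([(84,242),(416,97),(523,342),(184,488)],120,180,5),.042,.14,.19))
# side: 
print("tray side",rectfit("side",f([(41,331),(210,195),(357,274),(195,434)],200,120,3)[1:2]+f([(357,274)],200,120,3)+f([(195,434)],200,120,3)+f([(41,331)],200,120,3),.008,.16,.21))
for n in("top","side"):
    i=cv2.imread(f"pics/{n}0.png"); s,c,m=knobs(n,i)
    for j in range(1,len(s)):
        if 100<s[j,4]<400: print(n,s[j],c[j],onz(n,[c[j]],.020)[0])
E
```

```text
tray (array([0.6236, 0.0339]), np.float64(-0.16910653026562705), array([[ 1.6838,  0.4623],
       [ 0.6924, -1.0741],
       [-0.7719, -0.3114],
       [-1.6043,  0.9232]]))
tray blk (array([0.6231, 0.0352]), np.float64(-0.17291725895914817), array([[-1.0587,  0.0417],
       [-0.5185,  0.9183],
       [ 0.2008,  0.0689],
       [ 1.3764, -1.029 ]]))
rack (array([ 0.5543, -0.3241]), np.float64(-0.1128083705423973), array([[ 0.9322,  1.8017],
       [ 0.9951, -1.9086],
       [-1.5488, -2.0847],
       [-0.3785,  2.1916]]))
carton (array([ 0.4284, -0.2786]), np.float64(-0.46582423054633815), array([[ 0.1203,  0.4647],
       [-0.5507, -0.6662],
       [-0.1449, -1.2715],
       [ 0.5752,  1.4731]]))
cover (array([0.5164, 0.3116]), np.float64(0.3927135102495274), array([[ 0.0271,  1.7586],
       [ 1.2259, -0.8282],
       [-0.0375, -2.7723],
       [-1.2155,  1.8419]]))
tray side (array([0.6236, 0.0348]), np.float64(-1.7475719585489369), array([[-29.838 , -19.9914],
       [ 21.8967, -29.605 ],
       [ 28.6709,  21.2714],
       [-20.7296,  28.325 ]]))
side [240 297   8  35 119] [243.1345 311.8403] [0.5371 0.2824 0.02  ]
side [238 408  17  12 125] [246.616 414.072] [0.4318 0.4401 0.02  ]
```

```bash
cat > knobs.py <<'E'
from h import *
def find(n,img,roi,z=.02):
    x0,y0,x1,y1=roi
    h=cv2.cvtColor(img,cv2.COLOR_BGR2HSV)
    m=cv2.inRange(h,(10,90,140),(30,255,255)); mm=np.zeros_like(m); mm[y0:y1,x0:x1]=m[y0:y1,x0:x1]
    k,l,s,c=cv2.connectedComponentsWithStats(mm)
    return [(s[j],c[j],onz(n,[s[j][:2]+(s[j][2:4]-1)/2],z)[0]) for j in range(1,k) if 60<s[j,4]<400]
E
python3 - <<'E'
from knobs import *
np.set_printoptions(precision=4,suppress=True)
for n,r in(("top",(240,235,375,290)),("side",(310,170,372,265))):
    i=cv2.imread(f"pics/{n}0.png")
    L=find(n,i,r)
    for s,c,w in L: print(n,s,c,w,onz(n,[c],.02)[0])
E
```

```text
top [353 248  13  13 139] [359.0863 254.    ] [ 0.4649 -0.1646  0.02  ] [ 0.4649 -0.1648  0.02  ]
top [314 251  14  14 141] [320.2553 257.3546] [ 0.4578 -0.0606  0.02  ] [ 0.4582 -0.0599  0.02  ]
top [272 253  12  13 133] [277.5338 258.9624] [0.4562 0.0545 0.02  ] [0.4563 0.0545 0.02  ]
top [295 261  13  14 137] [300.6642 267.4526] [ 0.4323 -0.0078  0.02  ] [ 0.4324 -0.0069  0.02  ]
top [334 260  13  14 144] [340.1806 266.4375] [ 0.4326 -0.1123  0.02  ] [ 0.4328 -0.1128  0.02  ]
side [353 184  13  14 130] [358.7615 190.1769] [ 0.4641 -0.1617  0.02  ] [ 0.4651 -0.1626  0.02  ]
side [358 201  13  14 140] [363.4357 206.8214] [ 0.4311 -0.1087  0.02  ] [ 0.4331 -0.1103  0.02  ]
side [340 210  14  15 142] [345.6901 216.3028] [ 0.4566 -0.0575  0.02  ] [ 0.4592 -0.0587  0.02  ]
side [342 228  14  16 151] [347.5695 234.543 ] [ 0.4302 -0.0041  0.02  ] [ 0.4332 -0.0058  0.02  ]
side [321 242  14  15 158] [327.1899 248.3038] [0.4564 0.0563 0.02  ] [0.4578 0.0548 0.02  ]
```

```bash
cat > plan.py <<'E'
from h import *
np.set_printoptions(precision=4,suppress=True)
TRAY=(np.array([.6235,.0345]),-.173)
def well(x,y):
    return box(*TRAY,[(x/1000,y/1000,0)])[0][:2]
def st():
    o=arm.observe(); R=Rn.from_rotvec(o["ee_rot"]); M=R.as_matrix()
    return o,R,M
def target(phi,cur=None):
    # tool x=(cos,sin,0), y=(0,0,-1), z=x cross y
    x=np.array([np.cos(phi),np.sin(phi),0]);y=np.array([0,0,-1.]);
    return Rn.from_matrix(np.c_[x,y,np.cross(x,y)])
def plan(wps):
    """wps: list of (xyz, phi) ; prints rows; half turn chosen nearest"""
    o,R,M=st(); p=np.array(o["position"])
    print("t %.2f"%o["clock"],"pos",p,"phi %.3f"%np.arctan2(M[1,0],M[0,0]),"ydown",M[:,1],"w %.1fmm"%(o["width"]*91.8),"F",np.array(o["force"]))
    for X,phi in wps:
        X=np.array(X,float)
        T=min((target(phi+k*np.pi) for k in(-1,0,1)),key=lambda T:(R.inv()*T).magnitude())
        d=X-p; w=(R.inv()*T).as_rotvec()
        n=max(1,int(np.ceil(max(np.abs(d).max()/.06,np.linalg.norm(d)/.0625,np.linalg.norm(w)/.18))))
        print("-> ",X,"phi",phi,"n",n)
        for i in range(n):
            s=R.inv().apply(d/n)*100
            print("  {x:%.2f,y:%.2f,z:%.2f, rx:%.3f,ry:%.3f,rz:%.3f}"%(*s,*(w/n)))
            R=R*Rn.from_rotvec(w/n)
        p=X;R=T
E
python3 - <<'E'
from plan import *
plan([((.4565,.0545,.14),-.17),((.4565,.0545,.05),-.17)])
o,R,M=st();print(M)
for x in(-32,32):
    for y in(-58,0,58): print(x,y,well(x,y))
f=lambda L,x0,y0,k:[((a+.5)/k-.5+x0,(b+.5)/k-.5+y0) for a,b in L]
print(onz("top",f([(503,365),(520,390),(497,392)],240,150,4),.013))
E
```

```text
t 0.10 pos [0.2205 0.5843 0.245 ] phi 1.210 ydown [-0.0004 -0.0014 -1.    ] w 91.7mm F [ 0.2733 -0.425  -0.0293]
->  [0.4565 0.0545 0.14  ] phi -0.17 n 10
  {x:-4.12,y:1.06,z:-4.08, rx:0.000,ry:0.138,rz:-0.000}
  {x:-3.52,y:1.06,z:-4.61, rx:0.000,ry:0.138,rz:-0.000}
  {x:-2.86,y:1.05,z:-5.05, rx:0.000,ry:0.138,rz:-0.000}
  {x:-2.13,y:1.05,z:-5.39, rx:0.000,ry:0.138,rz:-0.000}
  {x:-1.37,y:1.05,z:-5.63, rx:0.000,ry:0.138,rz:-0.000}
  {x:-0.58,y:1.05,z:-5.77, rx:0.000,ry:0.138,rz:-0.000}
  {x:0.22,y:1.05,z:-5.80, rx:0.000,ry:0.138,rz:-0.000}
  {x:1.01,y:1.05,z:-5.71, rx:0.000,ry:0.138,rz:-0.000}
  {x:1.79,y:1.05,z:-5.52, rx:0.000,ry:0.138,rz:-0.000}
  {x:2.53,y:1.05,z:-5.22, rx:0.000,ry:0.138,rz:-0.000}
->  [0.4565 0.0545 0.05  ] phi -0.17 n 2
  {x:0.00,y:4.50,z:0.00, rx:0.000,ry:0.000,rz:0.000}
  {x:0.00,y:4.50,z:0.00, rx:0.000,ry:0.000,rz:0.000}
[[ 0.353  -0.0004 -0.9356]
 [ 0.9356 -0.0014  0.353 ]
 [-0.0014 -1.     -0.0001]]
-32 -58 [ 0.582  -0.0171]
-32 0 [0.592 0.04 ]
-32 58 [0.602  0.0971]
32 -58 [ 0.645  -0.0281]
32 0 [0.655 0.029]
32 58 [0.665  0.0861]
[[ 0.4998 -0.1844  0.013 ]
 [ 0.4826 -0.1955  0.013 ]
 [ 0.4816 -0.1797  0.013 ]]
```

Request:
{"name": "move_arm", "arguments": {"series": [{"x": -4.1,"y": 1.0,"z": -4.1,"ry": 0.138},{"x": -3.5,"y": 1.0,"z": -4.6,"ry": 0.138},{"x": -2.9,"y": 1.0,"z": -5.0,"ry": 0.138},{"x": -2.1,"y": 1.0,"z": -5.4,"ry": 0.138},{"x": -1.4,"y": 1.0,"z": -5.6,"ry": 0.138},{"x": -0.6,"y": 1.0,"z": -5.7,"ry": 0.138},{"x": 0.2,"y": 1.0,"z": -5.8,"ry": 0.138},{"x": 1.0,"y": 1.0,"z": -5.7,"ry": 0.138},{"x": 1.8,"y": 1.0,"z": -5.5,"ry": 0.138},{"x": 2.5,"y": 1.0,"z": -5.2,"ry": 0.138}], "jaw": 5.0, "newtons": 12}}

```text
invalid input
```

```bash
python3 - <<'E'
from plan import *
plan([((.4565,.0545,.06),-.17),((.4565,.0545,.0325),-.17)])
E
```

```text
t 0.10 pos [0.2205 0.5843 0.245 ] phi 1.210 ydown [-0.0004 -0.0014 -1.    ] w 91.7mm F [ 0.2733 -0.425  -0.0293]
->  [0.4565 0.0545 0.06  ] phi -0.17 n 10
  {x:-4.12,y:1.86,z:-4.08, rx:0.000,ry:0.138,rz:-0.000}
  {x:-3.52,y:1.86,z:-4.61, rx:0.000,ry:0.138,rz:-0.000}
  {x:-2.85,y:1.85,z:-5.05, rx:0.000,ry:0.138,rz:-0.000}
  {x:-2.13,y:1.85,z:-5.39, rx:0.000,ry:0.138,rz:-0.000}
  {x:-1.37,y:1.85,z:-5.63, rx:0.000,ry:0.138,rz:-0.000}
  {x:-0.58,y:1.85,z:-5.77, rx:0.000,ry:0.138,rz:-0.000}
  {x:0.22,y:1.85,z:-5.80, rx:0.000,ry:0.138,rz:-0.000}
  {x:1.01,y:1.85,z:-5.71, rx:0.000,ry:0.138,rz:-0.000}
  {x:1.79,y:1.85,z:-5.52, rx:0.000,ry:0.138,rz:-0.000}
  {x:2.53,y:1.85,z:-5.22, rx:0.000,ry:0.138,rz:-0.000}
->  [0.4565 0.0545 0.0325] phi -0.17 n 1
  {x:0.00,y:2.75,z:0.00, rx:0.000,ry:0.000,rz:0.000}
```

Request:
{"name": "move_arm", "arguments": {"series": [{"x": -4.1,"y": 1.0,"z": -4.1,"rx": 0,"ry": 0.138,"rz": 0},{"x": -3.5,"y": 1.0,"z": -4.6,"rx": 0,"ry": 0.138,"rz": 0},{"x": -2.9,"y": 1.0,"z": -5.0,"rx": 0,"ry": 0.138,"rz": 0},{"x": -2.1,"y": 1.0,"z": -5.4,"rx": 0,"ry": 0.138,"rz": 0},{"x": -1.4,"y": 1.0,"z": -5.6,"rx": 0,"ry": 0.138,"rz": 0},{"x": -0.6,"y": 1.0,"z": -5.7,"rx": 0,"ry": 0.138,"rz": 0},{"x": 0.2,"y": 1.0,"z": -5.8,"rx": 0,"ry": 0.138,"rz": 0},{"x": 1.0,"y": 1.0,"z": -5.7,"rx": 0,"ry": 0.138,"rz": 0},{"x": 1.8,"y": 1.0,"z": -5.5,"rx": 0,"ry": 0.138,"rz": 0},{"x": 2.5,"y": 1.0,"z": -5.2,"rx": 0,"ry": 0.138,"rz": 0}], "jaw": 5.0, "newtons": 12}}

```text
clock: 1.35
position: [0.4497, 0.0402, 0.1408]
ee_rot: [-1.564, 0.161, -0.161]
force: [1.6, 0.4, 0.8]
width: 0.545
```

```bash
python3 - <<'E'
from plan import *
plan([((.4565,.0545,.06),-.17),((.4565,.0545,.0325),-.17)])
E
```

```text
t 1.35 pos [0.4497 0.0402 0.1408] phi -0.205 ydown [-0.      0.0011 -1.    ] w 50.1mm F [1.6351 0.4075 0.8287]
->  [0.4565 0.0545 0.06  ] phi -0.17 n 2
  {x:0.19,y:4.04,z:0.76, rx:-0.001,ry:-0.018,rz:-0.000}
  {x:0.20,y:4.04,z:0.76, rx:-0.001,ry:-0.018,rz:-0.000}
->  [0.4565 0.0545 0.0325] phi -0.17 n 1
  {x:0.00,y:2.75,z:0.00, rx:0.000,ry:0.000,rz:0.000}
```

Request:
{"name": "move_arm", "arguments": {"series": [{"x": 0.2,"y": 4.0,"z": 0.76,"rx": 0,"ry": -0.018,"rz": 0},{"x": 0.2,"y": 4.0,"z": 0.76,"rx": 0,"ry": -0.018,"rz": 0},{"x": 0,"y": 0,"z": 0,"rx": 0,"ry": 0,"rz": 0}]}}

```text
clock: 1.72
position: [0.4587, 0.049, 0.0589]
ee_rot: [-1.567, 0.14, -0.143]
force: [-0.4, -0.2, 0.6]
width: 0.543
```

```bash
python3 - <<'E'
from plan import *
plan([((.4565,.0545,.0325),-.17)])
i=arm.get_image("side");cv2.imwrite("pics/s2.png",i);crop(i,240,150,400,300,5,"pics/s2c.png")
E
```

```text
t 1.73 pos [0.4587 0.049  0.0589] phi -0.180 ydown [ 0.0016 -0.0011 -1.    ] w 49.9mm F [-0.4244 -0.1948  0.5866]
->  [0.4565 0.0545 0.0325] phi -0.17 n 1
  {x:-0.32,y:2.64,z:0.51, rx:0.001,ry:-0.010,rz:0.002}
```

View pics/s2c.png

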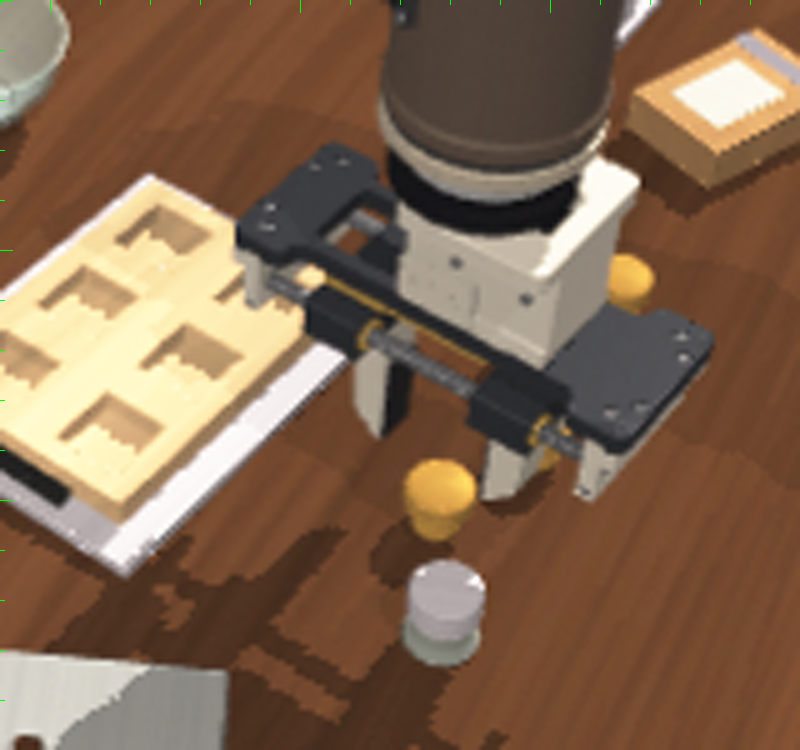

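```bash
python3 - <<'E'
from plan import *
o,R,M=st();p=np.array(o["position"])
print((proj("side",[p+s*M[:,0]*.035+M[:,1]*.019 for s in(-1,1)])-[240,150])*5)
E
```

```text
[[509.0709 488.9339]
 [377.4469 412.9269]]
```

Request:
{"name": "move_arm", "arguments": {"series": [{"x": -0.3,"y": 0,"z": 0.5,"rx": 0,"ry": 0,"rz": 0},{"x": 0,"y": 0,"z": 0,"rx": 0,"ry": 0,"rz": 0}]}}

```text
clock: 2.02
position: [0.4581, 0.0551, 0.0626]
ee_rot: [-1.565, 0.137, -0.147]
force: [0.7, -0.9, -0.2]
width: 0.543
```

Request:
{"name": "move_arm", "arguments": {"series": [{"x": -0.15,"y": 1.5,"z": 0,"rx": 0,"ry": 0,"rz": 0},{"x": 0,"y": 1.4,"z": 0,"rx": 0,"ry": 0,"rz": 0},{"x": 0,"y": 0,"z": 0,"rx": 0,"ry": 0,"rz": 0}]}}

```text
clock: 2.4
position: [0.4573, 0.0562, 0.0329]
ee_rot: [-1.564, 0.134, -0.148]
force: [-0.6, 0.2, -0.2]
width: 0.545
```

```bash
python3 - <<'E'
from plan import *
plan([((.4565,.0545,.0325),-.17)])
i=arm.get_image("side");cv2.imwrite("pics/s3.png",i);crop(i,280,200,380,280,7,"pics/s3c.png")
E
```

```text
t 2.40 pos [0.4573 0.0562 0.0329] phi -0.179 ydown [ 0.0088  0.0018 -1.    ] w 50.0mm F [-0.6463  0.2162 -0.1941]
->  [0.4565 0.0545 0.0325] phi -0.17 n 1
  {x:-0.05,y:0.04,z:-0.18, rx:-0.003,ry:-0.009,rz:0.008}
```

View pics/s3c.png

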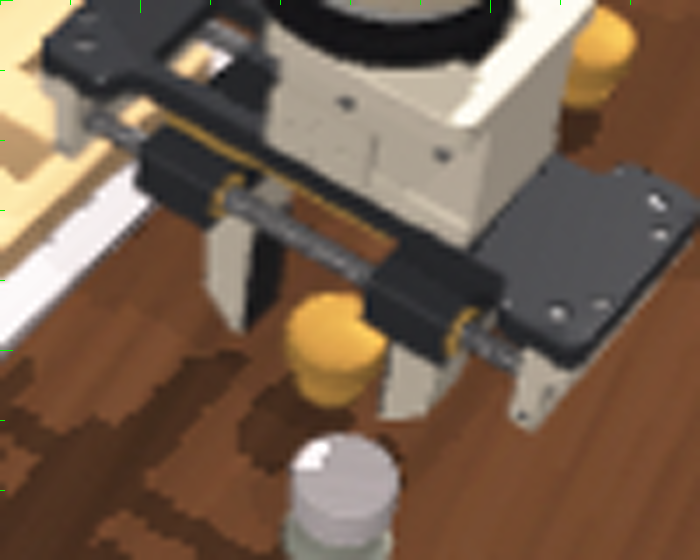

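```bash
python3 - <<'E'
from plan import *
o,R,M=st();p=np.array(o["position"])
print((proj("side",[p+M[:,1]*.019,p-M[:,0]*.025+M[:,1]*.019,p+M[:,0]*.025+M[:,1]*.019,(p[0],p[1],.02),(.4565,.0545,.02)])-[280,200])*7)
E
```

```text
[[327.2122 352.6212]
 [392.6782 391.5776]
 [263.2885 314.5845]
 [329.3306 341.3319]
 [334.4915 339.0785]]
```

Request:
{"name": "move_arm", "arguments": {"series": [{"x": -0.05,"y": 0,"z": -0.15,"rx": 0,"ry": 0,"rz": 0},{"x": 0,"y": 0,"z": 0,"rx": 0,"ry": 0,"rz": 0},{"x": 0,"y": 0,"z": 0,"rx": 0,"ry": 0,"rz": 0},{"x": 0,"y": 0,"z": 0,"rx": 0,"ry": 0,"rz": 0}], "jaw": 2.0, "newtons": 15}}

```text
clock: 2.95
position: [0.4571, 0.0544, 0.0336]
ee_rot: [-1.563, 0.134, -0.149]
force: [-0.1, -0.0, 0.4]
width: 0.341
```

Request:
{"name": "move_arm", "arguments": {"series": [{"x": 0,"y": -3,"z": 0,"rx": 0,"ry": 0,"rz": 0},{"x": 0,"y": -3,"z": 0,"rx": 0,"ry": 0,"rz": 0},{"x": 0,"y": 0,"z": 0,"rx": 0,"ry": 0,"rz": 0}]}}

```text
clock: 3.32
position: [0.4563, 0.0542, 0.095]
ee_rot: [-1.564, 0.135, -0.148]
force: [-0.8, -0.4, -0.6]
width: 0.341
```

```bash
python3 - <<'E'
from plan import *
plan([(( .665,.0861,.10),-.173)])
E
```

```text
t 3.33 pos [0.4563 0.0542 0.095 ] phi -0.180 ydown [ 0.009   0.0017 -1.    ] w 31.3mm F [-0.7792 -0.4099 -0.5708]
->  [0.665  0.0861 0.1   ] phi -0.173 n 4
  {x:4.99,y:-0.08,z:1.72, rx:-0.001,ry:-0.002,rz:0.002}
  {x:4.99,y:-0.09,z:1.71, rx:-0.001,ry:-0.002,rz:0.002}
  {x:5.00,y:-0.10,z:1.70, rx:-0.001,ry:-0.002,rz:0.002}
  {x:5.00,y:-0.11,z:1.69, rx:-0.001,ry:-0.002,rz:0.002}
```

Request:
{"name": "move_arm", "arguments": {"series": [{"x": 5,"y": -0.1,"z": 1.7,"rx": 0,"ry": 0,"rz": 0},{"x": 5,"y": -0.1,"z": 1.7,"rx": 0,"ry": 0,"rz": 0.005},{"x": 5,"y": -0.1,"z": 1.7,"rx": 0,"ry": 0,"rz": 0},{"x": 4.9,"y": -0.1,"z": 1.7,"rx": 0,"ry": 0,"rz": 0.004},{"x": 0,"y": 0,"z": 0,"rx": 0,"ry": 0,"rz": 0}]}}

```text
clock: 3.95
position: [0.6668, 0.0877, 0.0944]
ee_rot: [-1.562, 0.145, -0.134]
force: [-0.7, -0.3, -0.8]
width: 0.337
```

```bash
python3 - <<'E'
from plan import *
plan([(( .665,.0861,.0475),-.173)])
E
```

```text
t 3.95 pos [0.6668 0.0877 0.0944] phi -0.178 ydown [-0.0063  0.0052 -1.    ] w 30.9mm F [-0.7331 -0.3162 -0.8254]
->  [0.665  0.0861 0.0475] phi -0.173 n 1
  {x:-0.11,y:4.69,z:-0.21, rx:-0.004,ry:-0.005,rz:-0.007}
```

Request:
{"name": "move_arm", "arguments": {"series": [{"x": -0.1,"y": 0.9,"z": -0.2,"rx": -0.004,"ry": 0,"rz": -0.005},{"x": 0,"y": 0,"z": 0,"rx": 0,"ry": 0,"rz": 0}]}}

```text
clock: 4.2
position: [0.6628, 0.0853, 0.0824]
ee_rot: [-1.567, 0.145, -0.135]
force: [-0.3, 0.3, -0.7]
width: 0.341
```

```bash
python3 - <<'E'
from plan import *
plan([(( .665,.0861,.0475),-.173)])
i=arm.get_image("side");cv2.imwrite("pics/s4.png",i);crop(i,190,150,340,280,5,"pics/s4c.png")
E
```

```text
t 4.20 pos [0.6628 0.0853 0.0824] phi -0.178 ydown [-0.006  -0.0004 -1.    ] w 31.3mm F [-0.3205  0.3472 -0.7022]
->  [0.665  0.0861 0.0475] phi -0.173 n 1
  {x:0.22,y:3.49,z:0.12, rx:0.001,ry:-0.005,rz:-0.006}
```

View pics/s4c.png

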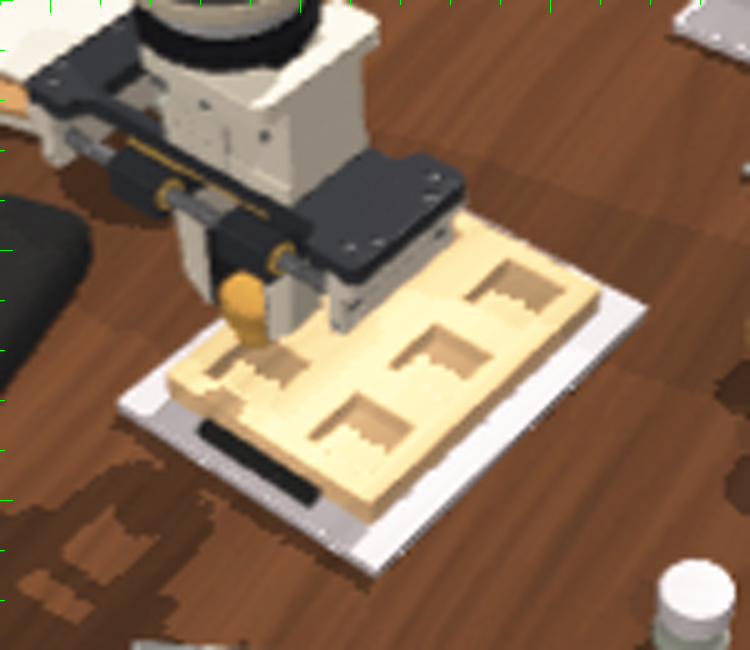

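Request:
{"name": "move_arm", "arguments": {"series": [{"x": 0.2,"y": 1.7,"z": 0.1,"rx": 0,"ry": 0,"rz": -0.005},{"x": 0,"y": 0,"z": 0,"rx": 0,"ry": 0,"rz": 0}]}}

```text
clock: 4.5
position: [0.6642, 0.0861, 0.065]
ee_rot: [-1.567, 0.141, -0.14]
force: [0.0, -1.2, -0.3]
width: 0.345
```

```bash
python3 - <<'E'
from plan import *
plan([(( .665,.0861,.0475),-.173)])
E
```

```text
t 4.50 pos [0.6642 0.0861 0.065 ] phi -0.178 ydown [-0.0007 -0.0007 -1.    ] w 31.6mm F [ 0.0055 -1.2229 -0.2806]
->  [0.665  0.0861 0.0475] phi -0.173 n 1
  {x:0.08,y:1.75,z:0.02, rx:0.001,ry:-0.005,rz:-0.001}
```

Request:
{"name": "move_arm", "arguments": {"series": [{"x": 0.05,"y": 1.0,"z": 0,"rx": 0,"ry": 0,"rz": 0},{"x": 0,"y": 0.75,"z": 0,"rx": 0,"ry": 0,"rz": 0},{"x": 0,"y": 0,"z": 0,"rx": 0,"ry": 0,"rz": 0}]}}

```text
clock: 4.88
position: [0.6646, 0.086, 0.0463]
ee_rot: [-1.567, 0.141, -0.14]
force: [-0.3, -0.3, -0.3]
width: 0.334
```

Request:
{"name": "move_arm", "arguments": {"series": [{"x": 0,"y": 0,"z": 0,"rx": 0,"ry": 0,"rz": 0},{"x": 0,"y": 0,"z": 0,"rx": 0,"ry": 0,"rz": 0},{"x": 0,"y": -3,"z": 0,"rx": 0,"ry": 0,"rz": 0},{"x": 0,"y": -3,"z": 0,"rx": 0,"ry": 0,"rz": 0}], "jaw": 4.2}}

```text
clock: 5.38
position: [0.6636, 0.0859, 0.1061]
ee_rot: [-1.568, 0.143, -0.137]
force: [0.2, 0.9, 0.7]
width: 0.458
```

```bash
python3 - <<'E'
from plan import *
from knobs import find
plan([(( .4325,-.0065,.10),-.173)])
i=arm.get_image("side");cv2.imwrite("pics/s5.png",i);crop(i,190,150,390,290,4,"pics/s5c.png")
for s,c,w in find("side",i,(305,170,385,265)): print(s,c,onz("side",[c],.02)[0])
E
```

```text
t 5.38 pos [0.6636 0.0859 0.1061] phi -0.179 ydown [-0.0038 -0.0014 -1.    ] w 42.1mm F [0.2307 0.9136 0.6789]
->  [ 0.4325 -0.0065  0.1   ] phi -0.173 n 4
  {x:-5.27,y:0.18,z:-3.30, rx:0.001,ry:-0.001,rz:-0.001}
  {x:-5.28,y:0.17,z:-3.29, rx:0.001,ry:-0.001,rz:-0.001}
  {x:-5.28,y:0.17,z:-3.28, rx:0.001,ry:-0.001,rz:-0.001}
  {x:-5.29,y:0.16,z:-3.28, rx:0.001,ry:-0.001,rz:-0.001}
[369 170  16  11  70] [377.6857 174.3286] [ 0.4432 -0.2468  0.02  ]
[353 184  13  14 136] [358.7721 190.1471] [ 0.4651 -0.1627  0.02  ]
[358 201  13  14 139] [363.2662 206.7842] [ 0.4335 -0.1103  0.02  ]
[340 210  13  15 146] [345.6849 216.4658] [ 0.459  -0.0582  0.02  ]
[341 228  15  16 169] [347.7396 234.9941] [ 0.4324 -0.0047  0.02  ]
```

View pics/s5c.png

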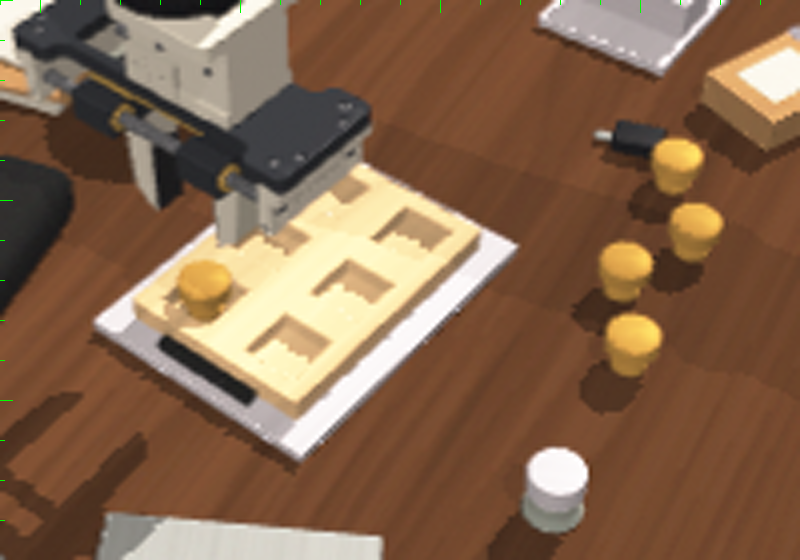

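The first knob stands in its well at about (241,222). The others have not moved. Next is knob D at (0.4325, -0.006).

Request:
{"name": "move_arm", "arguments": {"series": [{"x": -5.3,"y": 0.2,"z": -3.3,"rx": 0,"ry": 0,"rz": 0},{"x": -5.3,"y": 0.2,"z": -3.3,"rx": 0,"ry": 0,"rz": -0.004},{"x": -5.3,"y": 0.2,"z": -3.3,"rx": 0,"ry": 0,"rz": 0},{"x": -5.2,"y": 0.2,"z": -3.3,"rx": 0,"ry": 0,"rz": 0},{"x": 0,"y": 2,"z": 0,"rx": 0,"ry": 0,"rz": 0},{"x": 0,"y": 0,"z": 0,"rx": 0,"ry": 0,"rz": 0}], "jaw": 5.0}}

```text
clock: 6.18
position: [0.432, -0.0082, 0.083]
ee_rot: [-1.563, 0.128, -0.152]
force: [-0.5, 0.3, 0.4]
width: 0.547
```

```bash
python3 - <<'E'
from plan import *
plan([(( .4325,-.006,.0325),-.173)])
E
```

```text
t 6.17 pos [ 0.432  -0.0082  0.083 ] phi -0.178 ydown [ 0.0153  0.0015 -0.9999] w 50.2mm F [-0.5228  0.2634  0.4461]
->  [ 0.4325 -0.006   0.0325] phi -0.173 n 1
  {x:-0.06,y:5.06,z:0.21, rx:-0.004,ry:-0.005,rz:0.015}
```

Request:
{"name": "move_arm", "arguments": {"series": [{"x": -0.05,"y": 1.5,"z": 0.2,"rx": 0,"ry": 0,"rz": 0.015},{"x": 0,"y": 2,"z": 0,"rx": 0,"ry": 0,"rz": 0},{"x": 0,"y": 1.5,"z": 0,"rx": 0,"ry": 0,"rz": 0},{"x": 0,"y": 0,"z": 0,"rx": 0,"ry": 0,"rz": 0}]}}

```text
clock: 6.68
position: [0.4367, -0.0045, 0.0312]
ee_rot: [-1.561, 0.136, -0.14]
force: [0.9, 0.8, 0.4]
width: 0.543
```

```bash
python3 - <<'E'
from plan import *
plan([(( .4325,-.006,.0325),-.173)])
E
```

```text
t 6.67 pos [ 0.4367 -0.0045  0.0312] phi -0.176 ydown [ 0.0026  0.0051 -1.    ] w 49.9mm F [0.9066 0.7811 0.4093]
->  [ 0.4325 -0.006   0.0325] phi -0.173 n 1
  {x:-0.38,y:-0.14,z:-0.22, rx:-0.005,ry:-0.003,rz:0.002}
```

Request:
{"name": "move_arm", "arguments": {"series": [{"x": -0.35,"y": -0.15,"z": -0.2,"rx": 0,"ry": 0,"rz": 0},{"x": 0,"y": 0,"z": 0,"rx": 0,"ry": 0,"rz": 0},{"x": 0,"y": 0,"z": 0,"rx": 0,"ry": 0,"rz": 0}]}}

```text
clock: 7.05
position: [0.4339, -0.0056, 0.0335]
ee_rot: [-1.561, 0.135, -0.14]
force: [-0.7, 0.3, -0.3]
width: 0.542
```

Request:
{"name": "move_arm", "arguments": {"series": [{"x": 0,"y": 0,"z": 0,"rx": 0,"ry": 0,"rz": 0},{"x": 0,"y": 0,"z": 0,"rx": 0,"ry": 0,"rz": 0},{"x": 0,"y": 0,"z": 0,"rx": 0,"ry": 0,"rz": 0}], "jaw": 2.0}}

```text
clock: 7.42
position: [0.4343, -0.0054, 0.034]
ee_rot: [-1.56, 0.134, -0.141]
force: [0.1, -0.9, -0.5]
width: 0.336
```

Request:
{"name": "move_arm", "arguments": {"series": [{"x": 0,"y": -3,"z": 0,"rx": 0,"ry": 0,"rz": 0},{"x": 0,"y": -3,"z": 0,"rx": 0,"ry": 0,"rz": 0},{"x": 0,"y": 0,"z": 0,"rx": 0,"ry": 0,"rz": 0}]}}

```text
clock: 7.8
position: [0.4335, -0.006, 0.0951]
ee_rot: [-1.561, 0.135, -0.14]
force: [0.4, -0.1, -0.1]
width: 0.334
```

```bash
python3 - <<'E'
from plan import *
plan([(( .655,.029,.09),-.173)])
E
```

```text
t 7.80 pos [ 0.4335 -0.006   0.0951] phi -0.176 ydown [ 0.0034  0.0052 -1.    ] w 30.7mm F [ 0.3843 -0.0876 -0.0505]
->  [0.655 0.029 0.09 ] phi -0.173 n 4
  {x:5.30,y:0.15,z:1.83, rx:-0.001,ry:-0.001,rz:0.001}
  {x:5.30,y:0.15,z:1.82, rx:-0.001,ry:-0.001,rz:0.001}
  {x:5.30,y:0.14,z:1.82, rx:-0.001,ry:-0.001,rz:0.001}
  {x:5.30,y:0.13,z:1.82, rx:-0.001,ry:-0.001,rz:0.001}
```

Request:
{"name": "move_arm", "arguments": {"series": [{"x": 5.3,"y": 0,"z": 1.8,"rx": 0,"ry": 0,"rz": 0},{"x": 5.3,"y": 0,"z": 1.8,"rx": 0,"ry": 0,"rz": 0.004},{"x": 5.3,"y": 0,"z": 1.8,"rx": 0,"ry": 0,"rz": 0},{"x": 5.2,"y": 0,"z": 1.8,"rx": 0,"ry": 0,"rz": 0},{"x": 0,"y": 0.4,"z": 0,"rx": 0,"ry": 0,"rz": 0},{"x": 0,"y": 0,"z": 0,"rx": 0,"ry": 0,"rz": 0}]}}

```text
clock: 8.55
position: [0.6555, 0.0302, 0.083]
ee_rot: [-1.559, 0.145, -0.128]
force: [0.6, -0.2, -0.3]
width: 0.338
```

```bash
python3 - <<'E'
from plan import *
plan([(( .655,.029,.0475),-.173)])
E
```

```text
t 8.55 pos [0.6555 0.0302 0.083 ] phi -0.174 ydown [-0.0098  0.0084 -0.9999] w 31.0mm F [ 0.6249 -0.2157 -0.3122]
->  [0.655  0.029  0.0475] phi -0.173 n 1
  {x:0.01,y:3.55,z:-0.15, rx:-0.007,ry:-0.001,rz:-0.011}
```

Request:
{"name": "move_arm", "arguments": {"series": [{"x": 0,"y": 1,"z": -0.1,"rx": -0.006,"ry": 0,"rz": -0.01},{"x": 0,"y": 0.8,"z": 0,"rx": 0,"ry": 0,"rz": 0},{"x": 0,"y": 0,"z": 0,"rx": 0,"ry": 0,"rz": 0}]}}

```text
clock: 8.93
position: [0.6524, 0.0289, 0.063]
ee_rot: [-1.566, 0.14, -0.135]
force: [-0.5, 0.5, -0.5]
width: 0.335
```

```bash
python3 - <<'E'
from plan import *
plan([(( .655,.029,.0475),-.173)])
E
```

```text
t 8.93 pos [0.6524 0.0289 0.063 ] phi -0.175 ydown [-0.0033  0.0007 -1.    ] w 30.8mm F [-0.5413  0.5331 -0.5312]
->  [0.655  0.029  0.0475] phi -0.173 n 1
  {x:0.26,y:1.54,z:0.05, rx:-0.000,ry:-0.002,rz:-0.003}
```

Request:
{"name": "move_arm", "arguments": {"series": [{"x": 0.2,"y": 0.8,"z": 0,"rx": 0,"ry": 0,"rz": 0},{"x": 0,"y": 0.75,"z": 0,"rx": 0,"ry": 0,"rz": 0},{"x": 0,"y": 0,"z": 0,"rx": 0,"ry": 0,"rz": 0}]}}

```text
clock: 9.3
position: [0.6543, 0.0286, 0.0468]
ee_rot: [-1.566, 0.14, -0.135]
force: [-0.6, 0.0, -2.1]
width: 0.341
```

Request:
{"name": "move_arm", "arguments": {"series": [{"x": 0,"y": 0,"z": 0,"rx": 0,"ry": 0,"rz": 0},{"x": 0,"y": 0,"z": 0,"rx": 0,"ry": 0,"rz": 0},{"x": 0,"y": -3,"z": 0,"rx": 0,"ry": 0,"rz": 0},{"x": 0,"y": -3,"z": 0,"rx": 0,"ry": 0,"rz": 0}], "jaw": 4.2}}

```text
clock: 9.8
position: [0.6534, 0.0284, 0.1065]
ee_rot: [-1.567, 0.143, -0.133]
force: [0.8, -0.4, 0.6]
width: 0.455
```

```bash
python3 - <<'E'
from plan import *
from knobs import find
plan([(( .4585,-.059,.08),-.173)])
i=arm.get_image("side");cv2.imwrite("pics/s6.png",i);crop(i,190,150,390,290,4,"pics/s6c.png")
for s,c,w in find("side",i,(305,170,385,265)): print(s,c,onz("side",[c],.02)[0])
E
```

```text
t 9.80 pos [0.6534 0.0284 0.1065] phi -0.176 ydown [-0.0063  0.0004 -1.    ] w 41.7mm F [ 0.7665 -0.4159  0.6431]
->  [ 0.4585 -0.059   0.08  ] phi -0.173 n 4
  {x:-4.41,y:0.69,z:-3.00, rx:0.000,ry:-0.001,rz:-0.002}
  {x:-4.42,y:0.68,z:-3.00, rx:0.000,ry:-0.001,rz:-0.002}
  {x:-4.42,y:0.68,z:-3.00, rx:0.000,ry:-0.001,rz:-0.002}
  {x:-4.42,y:0.67,z:-2.99, rx:0.000,ry:-0.001,rz:-0.002}
[369 170  16  11  70] [377.6857 174.3286] [ 0.4432 -0.2468  0.02  ]
[353 184  13  14 134] [358.7836 190.1791] [ 0.465  -0.1626  0.02  ]
[358 201  13  14 134] [363.2239 206.694 ] [ 0.4337 -0.1105  0.02  ]
[340 210  13  15 145] [345.669  216.4414] [ 0.459  -0.0582  0.02  ]
```

View pics/s6c.png

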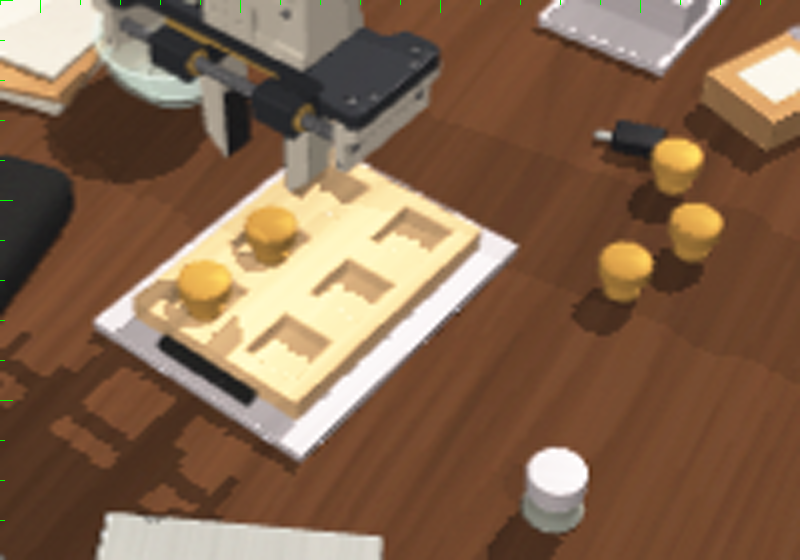

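Two knobs are in. Next is C at (0.4585, -0.059).

Request:
{"name": "move_arm", "arguments": {"series": [{"x": -4.4,"y": 0.5,"z": -3.0,"rx": 0,"ry": 0,"rz": 0},{"x": -4.4,"y": 0.5,"z": -3.0,"rx": 0,"ry": 0,"rz": -0.004},{"x": -4.4,"y": 0.5,"z": -3.0,"rx": 0,"ry": 0,"rz": 0},{"x": -4.3,"y": 0.5,"z": -3.0,"rx": 0,"ry": 0,"rz": 0},{"x": 0,"y": 0,"z": 0,"rx": 0,"ry": 0,"rz": 0.01},{"x": 0,"y": 0,"z": 0,"rx": 0,"ry": 0,"rz": 0}], "jaw": 5.0}}

```text
clock: 10.6
position: [0.4597, -0.0614, 0.0919]
ee_rot: [-1.563, 0.136, -0.139]
force: [0.5, -0.2, -0.8]
width: 0.548
```

```bash
python3 - <<'E'
from plan import *
plan([(( .4585,-.059,.0325),-.173)])
E
```

```text
t 10.60 pos [ 0.4597 -0.0614  0.0919] phi -0.175 ydown [ 0.0021  0.0033 -1.    ] w 50.3mm F [ 0.5023 -0.1518 -0.8193]
->  [ 0.4585 -0.059   0.0325] phi -0.173 n 1
  {x:-0.17,y:5.94,z:0.19, rx:-0.004,ry:-0.002,rz:0.001}
```

Request:
{"name": "move_arm", "arguments": {"series": [{"x": -0.1,"y": 2.0,"z": 0.2,"rx": -0.003,"ry": 0,"rz": 0},{"x": 0,"y": 2,"z": 0,"rx": 0,"ry": 0,"rz": 0},{"x": 0,"y": 1.2,"z": 0,"rx": 0,"ry": 0,"rz": 0},{"x": 0,"y": 0,"z": 0,"rx": 0,"ry": 0,"rz": 0}]}}

```text
clock: 11.1
position: [0.465, -0.0576, 0.0393]
ee_rot: [-1.566, 0.129, -0.141]
force: [-0.1, 0.2, 0.2]
width: 0.546
```

```bash
python3 - <<'E'
from plan import *
plan([(( .4585,-.059,.0325),-.173)])
E
```

```text
t 11.10 pos [ 0.465  -0.0576  0.0393] phi -0.171 ydown [ 0.0077  0.     -1.    ] w 50.1mm F [-0.1304  0.1897  0.2086]
->  [ 0.4585 -0.059   0.0325] phi -0.173 n 1
  {x:-0.63,y:0.68,z:-0.25, rx:-0.001,ry:0.002,rz:0.008}
```

Request:
{"name": "move_arm", "arguments": {"series": [{"x": -0.55,"y": 0.3,"z": -0.2,"rx": 0,"ry": 0,"rz": 0.004},{"x": -0.1,"y": 0.3,"z": 0,"rx": 0,"ry": 0,"rz": 0},{"x": 0,"y": 0,"z": 0,"rx": 0,"ry": 0,"rz": 0}]}}

```text
clock: 11.48
position: [0.4589, -0.0584, 0.0339]
ee_rot: [-1.565, 0.13, -0.139]
force: [0.2, 0.9, 0.3]
width: 0.547
```

Request:
{"name": "move_arm", "arguments": {"series": [{"x": 0,"y": 0,"z": 0,"rx": 0,"ry": 0,"rz": 0},{"x": 0,"y": 0,"z": 0,"rx": 0,"ry": 0,"rz": 0},{"x": 0,"y": 0,"z": 0,"rx": 0,"ry": 0,"rz": 0}], "jaw": 2.0}}

```text
clock: 11.85
position: [0.4593, -0.0584, 0.0344]
ee_rot: [-1.565, 0.13, -0.139]
force: [0.6, -0.5, -0.3]
width: 0.344
```

Request:
{"name": "move_arm", "arguments": {"series": [{"x": 0,"y": -3,"z": 0,"rx": 0,"ry": 0,"rz": 0},{"x": 0,"y": -2.6,"z": 0,"rx": 0,"ry": 0,"rz": 0},{"x": 0,"y": 0,"z": 0,"rx": 0,"ry": 0,"rz": 0}]}}

```text
clock: 12.22
position: [0.4587, -0.0586, 0.0915]
ee_rot: [-1.565, 0.131, -0.139]
force: [0.5, 0.2, -0.7]
width: 0.339
```

```bash
python3 - <<'E'
from plan import *
plan([((.645,-.0281,.09),-.173)])
E
```

```text
t 12.22 pos [ 0.4587 -0.0586  0.0915] phi -0.171 ydown [ 0.0053  0.0008 -1.    ] w 31.1mm F [ 0.4701  0.1652 -0.6763]
->  [ 0.645  -0.0281  0.09  ] phi -0.173 n 4
  {x:4.46,y:0.06,z:1.55, rx:-0.000,ry:0.000,rz:0.001}
  {x:4.46,y:0.06,z:1.55, rx:-0.000,ry:0.000,rz:0.001}
  {x:4.46,y:0.05,z:1.55, rx:-0.000,ry:0.000,rz:0.001}
  {x:4.46,y:0.04,z:1.55, rx:-0.000,ry:0.000,rz:0.001}
```

Request:
{"name": "move_arm", "arguments": {"series": [{"x": 4.5,"y": 0,"z": 1.5,"rx": 0,"ry": 0,"rz": 0},{"x": 4.5,"y": 0,"z": 1.5,"rx": 0,"ry": 0,"rz": 0},{"x": 4.4,"y": 0,"z": 1.5,"rx": 0,"ry": 0,"rz": 0},{"x": 4.4,"y": 0,"z": 1.6,"rx": 0,"ry": 0,"rz": 0},{"x": 0,"y": 0,"z": 0,"rx": 0,"ry": 0,"rz": 0},{"x": 0,"y": 0,"z": 0,"rx": 0,"ry": 0,"rz": 0}]}}

```text
clock: 12.98
position: [0.6462, -0.0269, 0.0854]
ee_rot: [-1.564, 0.136, -0.132]
force: [0.3, -0.2, -0.5]
width: 0.341
```

```bash
python3 - <<'E'
from plan import *
plan([(( .645,-.0281,.0475),-.173)])
E
```

```text
t 12.97 pos [ 0.6462 -0.0269  0.0854] phi -0.171 ydown [-0.002   0.0029 -1.    ] w 31.3mm F [ 0.3491 -0.2137 -0.5027]
->  [ 0.645  -0.0281  0.0475] phi -0.173 n 1
  {x:-0.09,y:3.79,z:-0.14, rx:-0.003,ry:0.002,rz:-0.002}
```

Request:
{"name": "move_arm", "arguments": {"series": [{"x": 0,"y": 1,"z": -0.1,"rx": 0,"ry": 0,"rz": 0},{"x": 0,"y": 0.8,"z": 0,"rx": 0,"ry": 0,"rz": 0},{"x": 0,"y": 0,"z": 0,"rx": 0,"ry": 0,"rz": 0}]}}

```text
clock: 13.35
position: [0.6432, -0.0284, 0.0651]
ee_rot: [-1.564, 0.139, -0.131]
force: [0.1, 0.1, -0.2]
width: 0.341
```

```bash
python3 - <<'E'
from plan import *
plan([(( .645,-.0281,.0475),-.173)])
E
```

```text
t 13.35 pos [ 0.6432 -0.0284  0.0651] phi -0.172 ydown [-0.005   0.0034 -1.    ] w 31.3mm F [ 0.0858  0.0525 -0.1925]
->  [ 0.645  -0.0281  0.0475] phi -0.173 n 1
  {x:0.18,y:1.76,z:0.06, rx:-0.003,ry:0.001,rz:-0.005}
```

Request:
{"name": "move_arm", "arguments": {"series": [{"x": 0.2,"y": 0.9,"z": 0,"rx": 0,"ry": 0,"rz": -0.004},{"x": 0.1,"y": 0.8,"z": 0,"rx": 0,"ry": 0,"rz": 0},{"x": 0,"y": 0,"z": 0,"rx": 0,"ry": 0,"rz": 0}]}}

```text
clock: 13.72
position: [0.6461, -0.029, 0.0471]
ee_rot: [-1.564, 0.136, -0.135]
force: [0.0, 0.5, -0.2]
width: 0.338
```

Request:
{"name": "move_arm", "arguments": {"series": [{"x": 0,"y": 0,"z": 0,"rx": 0,"ry": 0,"rz": 0},{"x": 0,"y": 0,"z": 0,"rx": 0,"ry": 0,"rz": 0},{"x": 0,"y": -3,"z": 0,"rx": 0,"ry": 0,"rz": 0},{"x": 0,"y": -3,"z": 0,"rx": 0,"ry": 0,"rz": 0}], "jaw": 4.2}}

```text
clock: 14.22
position: [0.645, -0.0291, 0.1069]
ee_rot: [-1.564, 0.139, -0.132]
force: [0.2, 0.6, -0.7]
width: 0.461
```

```bash
python3 - <<'E'
from plan import *
from knobs import find
plan([(( .433,-.1115,.08),-.173)])
i=arm.get_image("side");cv2.imwrite("pics/s7.png",i);crop(i,190,150,390,290,4,"pics/s7c.png")
for s,c,w in find("side",i,(305,170,385,265)): print(s,c,onz("side",[c],.02)[0])
E
```

```text
t 14.22 pos [ 0.645  -0.0291  0.1069] phi -0.173 ydown [-0.004   0.0026 -1.    ] w 42.3mm F [ 0.1627  0.594  -0.6537]
->  [ 0.433  -0.1115  0.08  ] phi -0.173 n 4
  {x:-4.86,y:0.69,z:-2.94, rx:-0.000,ry:0.000,rz:-0.001}
  {x:-4.86,y:0.68,z:-2.94, rx:-0.000,ry:0.000,rz:-0.001}
  {x:-4.87,y:0.68,z:-2.94, rx:-0.000,ry:0.000,rz:-0.001}
  {x:-4.87,y:0.68,z:-2.94, rx:-0.000,ry:0.000,rz:-0.001}
[369 170  16  11  70] [377.6857 174.3286] [ 0.4432 -0.2468  0.02  ]
[353 184  13  14 123] [358.6504 189.9187] [ 0.4657 -0.1634  0.02  ]
[358 201  13  14 133] [363.218  206.6391] [ 0.4338 -0.1107  0.02  ]
```

View pics/s7c.png

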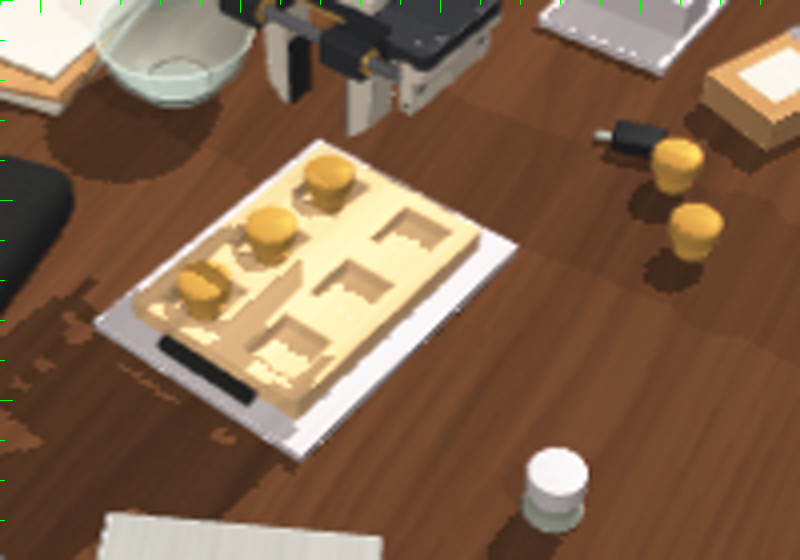

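The far row is full. Next is B at (0.433, -0.1115).

Request:
{"name": "move_arm", "arguments": {"series": [{"x": -4.9,"y": 0.5,"z": -2.9,"rx": 0,"ry": 0,"rz": 0},{"x": -4.9,"y": 0.5,"z": -2.9,"rx": 0,"ry": 0,"rz": 0},{"x": -4.9,"y": 0.6,"z": -2.9,"rx": 0,"ry": 0,"rz": 0},{"x": -4.8,"y": 0.6,"z": -2.9,"rx": 0,"ry": 0,"rz": 0},{"x": 0,"y": 0,"z": 0,"rx": 0,"ry": 0,"rz": 0.01},{"x": 0,"y": 0,"z": 0,"rx": 0,"ry": 0,"rz": 0}], "jaw": 5.0}}

```text
clock: 15.02
position: [0.4322, -0.1121, 0.0899]
ee_rot: [-1.562, 0.135, -0.135]
force: [0.7, -0.0, 0.3]
width: 0.549
```

```bash
python3 - <<'E'
from plan import *
plan([(( .433,-.1115,.0325),-.173)])
E
```

```text
t 15.03 pos [ 0.4322 -0.1121  0.0899] phi -0.172 ydown [ 0.0006  0.0048 -1.    ] w 50.4mm F [ 0.6826 -0.0077  0.3007]
->  [ 0.433  -0.1115  0.0325] phi -0.173 n 1
  {x:0.07,y:5.74,z:0.05, rx:-0.005,ry:0.001,rz:-0.000}
```

Request:
{"name": "move_arm", "arguments": {"series": [{"x": -0.1,"y": 2.0,"z": 0,"rx": -0.004,"ry": 0,"rz": 0},{"x": -0.2,"y": 1.8,"z": 0,"rx": 0,"ry": 0,"rz": 0},{"x": -0.1,"y": 1.0,"z": 0,"rx": 0,"ry": 0,"rz": 0},{"x": 0,"y": 0,"z": 0,"rx": 0,"ry": 0,"rz": 0}]}}

```text
clock: 15.52
position: [0.4345, -0.1103, 0.0415]
ee_rot: [-1.566, 0.127, -0.137]
force: [-0.0, 0.6, 0.6]
width: 0.545
```

```bash
python3 - <<'E'
from plan import *
plan([(( .433,-.1115,.0325),-.173)])
E
```

```text
t 15.53 pos [ 0.4345 -0.1103  0.0415] phi -0.168 ydown [ 0.0063 -0.0002 -1.    ] w 50.0mm F [-0.0072  0.5937  0.6325]
->  [ 0.433  -0.1115  0.0325] phi -0.173 n 1
  {x:-0.14,y:0.90,z:-0.15, rx:-0.001,ry:0.005,rz:0.006}
```

Request:
{"name": "move_arm", "arguments": {"series": [{"x": -0.15,"y": 0.4,"z": -0.15,"rx": 0,"ry": 0,"rz": 0.004},{"x": -0.1,"y": 0.4,"z": 0,"rx": 0,"ry": 0,"rz": 0},{"x": 0,"y": 0,"z": 0,"rx": 0,"ry": 0,"rz": 0}]}}

```text
clock: 15.9
position: [0.433, -0.1114, 0.0339]
ee_rot: [-1.566, 0.128, -0.135]
force: [0.6, -0.3, 0.2]
width: 0.545
```

Request:
{"name": "move_arm", "arguments": {"series": [{"x": 0,"y": 0,"z": 0,"rx": 0,"ry": 0,"rz": 0},{"x": 0,"y": 0,"z": 0,"rx": 0,"ry": 0,"rz": 0},{"x": 0,"y": 0,"z": 0,"rx": 0,"ry": 0,"rz": 0}], "jaw": 2.0}}

```text
clock: 16.27
position: [0.4333, -0.1115, 0.0343]
ee_rot: [-1.566, 0.128, -0.135]
force: [-1.0, -1.2, -0.6]
width: 0.34
```

Request:
{"name": "move_arm", "arguments": {"series": [{"x": 0,"y": -3,"z": 0,"rx": 0,"ry": 0,"rz": 0},{"x": 0,"y": -2.6,"z": 0,"rx": 0,"ry": 0,"rz": 0},{"x": 0,"y": 0,"z": 0,"rx": 0,"ry": 0,"rz": 0}]}}

```text
clock: 16.65
position: [0.4327, -0.1115, 0.0915]
ee_rot: [-1.566, 0.129, -0.135]
force: [-0.1, 0.3, -0.9]
width: 0.34
```

```bash
python3 - <<'E'
from plan import *
plan([((.592,.04,.09),-.173)])
E
```

```text
t 16.65 pos [ 0.4327 -0.1115  0.0915] phi -0.168 ydown [ 0.0038  0.0004 -1.    ] w 31.2mm F [-0.103   0.3419 -0.9027]
->  [0.592 0.04  0.09 ] phi -0.173 n 4
  {x:3.30,y:0.05,z:4.40, rx:-0.000,ry:0.001,rz:0.001}
  {x:3.29,y:0.05,z:4.40, rx:-0.000,ry:0.001,rz:0.001}
  {x:3.28,y:0.04,z:4.41, rx:-0.000,ry:0.001,rz:0.001}
  {x:3.28,y:0.04,z:4.41, rx:-0.000,ry:0.001,rz:0.001}
```

Request:
{"name": "move_arm", "arguments": {"series": [{"x": 3.3,"y": 0,"z": 4.4,"rx": 0,"ry": 0,"rz": 0},{"x": 3.3,"y": 0,"z": 4.4,"rx": 0,"ry": 0,"rz": 0},{"x": 3.3,"y": 0,"z": 4.3,"rx": 0,"ry": 0,"rz": 0},{"x": 3.2,"y": 0,"z": 4.3,"rx": 0,"ry": 0,"rz": 0},{"x": 0,"y": 0,"z": 0,"rx": 0,"ry": 0,"rz": 0},{"x": 0,"y": 0,"z": 0,"rx": 0,"ry": 0,"rz": 0}]}}

```text
clock: 17.4
position: [0.5932, 0.0424, 0.0866]
ee_rot: [-1.566, 0.134, -0.133]
force: [0.2, -0.6, 0.2]
width: 0.338
```

```bash
python3 - <<'E'
from plan import *
plan([(( .592,.04,.0475),-.173)])
E
```

```text
t 17.40 pos [0.5932 0.0424 0.0866] phi -0.170 ydown [-0.0003  0.0008 -1.    ] w 31.0mm F [ 0.1981 -0.6064  0.2366]
->  [0.592  0.04   0.0475] phi -0.173 n 1
  {x:-0.08,y:3.91,z:-0.26, rx:-0.001,ry:0.003,rz:-0.000}
```

Request:
{"name": "move_arm", "arguments": {"series": [{"x": 0,"y": 1,"z": -0.25,"rx": 0,"ry": 0,"rz": 0},{"x": 0,"y": 0.9,"z": 0,"rx": 0,"ry": 0,"rz": 0},{"x": 0,"y": 0,"z": 0,"rx": 0,"ry": 0,"rz": 0}]}}

```text
clock: 17.77
position: [0.5904, 0.0371, 0.0654]
ee_rot: [-1.566, 0.138, -0.134]
force: [0.3, -0.1, 0.3]
width: 0.337
```

```bash
python3 - <<'E'
from plan import *
plan([(( .592,.04,.0475),-.173)])
E
```

```text
t 17.77 pos [0.5904 0.0371 0.0654] phi -0.173 ydown [-0.0028  0.0004 -1.    ] w 31.0mm F [ 0.2738 -0.0842  0.3306]
->  [0.592  0.04   0.0475] phi -0.173 n 1
  {x:0.11,y:1.79,z:0.31, rx:0.000,ry:-0.000,rz:-0.003}
```

Request:
{"name": "move_arm", "arguments": {"series": [{"x": 0.2,"y": 0.9,"z": 0.3,"rx": 0,"ry": 0,"rz": 0},{"x": 0.05,"y": 0.8,"z": 0,"rx": 0,"ry": 0,"rz": 0},{"x": 0,"y": 0,"z": 0,"rx": 0,"ry": 0,"rz": 0}]}}

```text
clock: 18.15
position: [0.5934, 0.0394, 0.0473]
ee_rot: [-1.566, 0.139, -0.135]
force: [0.4, 0.6, 0.2]
width: 0.338
```

Request:
{"name": "move_arm", "arguments": {"series": [{"x": 0,"y": 0,"z": 0,"rx": 0,"ry": 0,"rz": 0},{"x": 0,"y": 0,"z": 0,"rx": 0,"ry": 0,"rz": 0},{"x": 0,"y": -3,"z": 0,"rx": 0,"ry": 0,"rz": 0},{"x": 0,"y": -3,"z": 0,"rx": 0,"ry": 0,"rz": 0}], "jaw": 4.2}}

```text
clock: 18.65
position: [0.5925, 0.0394, 0.1072]
ee_rot: [-1.567, 0.141, -0.132]
force: [0.4, -0.0, -0.2]
width: 0.455
```

```bash
python3 - <<'E'
from plan import *
from knobs import find
plan([(( .465,-.1635,.08),-1.3)])
i=arm.get_image("side");cv2.imwrite("pics/s8.png",i);crop(i,190,150,390,290,4,"pics/s8c.png")
for s,c,w in find("side",i,(305,170,385,265)): print(s,c,onz("side",[c],.02)[0])
E
```

```text
t 18.65 pos [0.5925 0.0394 0.1072] phi -0.174 ydown [-0.0061 -0.0002 -1.    ] w 41.7mm F [ 0.4042 -0.0472 -0.1521]
->  [ 0.465  -0.1635  0.08  ] phi -1.3 n 7
  {x:-1.29,y:0.40,z:-3.17, rx:0.001,ry:0.161,rz:-0.001}
  {x:-0.77,y:0.40,z:-3.34, rx:0.001,ry:0.161,rz:-0.001}
  {x:-0.22,y:0.40,z:-3.42, rx:0.001,ry:0.161,rz:-0.001}
  {x:0.33,y:0.39,z:-3.41, rx:0.001,ry:0.161,rz:-0.001}
  {x:0.87,y:0.39,z:-3.31, rx:0.001,ry:0.161,rz:-0.001}
  {x:1.39,y:0.39,z:-3.13, rx:0.001,ry:0.161,rz:-0.001}
  {x:1.87,y:0.39,z:-2.87, rx:0.001,ry:0.161,rz:-0.001}
[369 170  16  11  70] [377.6857 174.3286] [ 0.4432 -0.2468  0.02  ]
[353 184  13  14 132] [358.7424 190.197 ] [ 0.4651 -0.1625  0.02  ]
```

View pics/s8c.png

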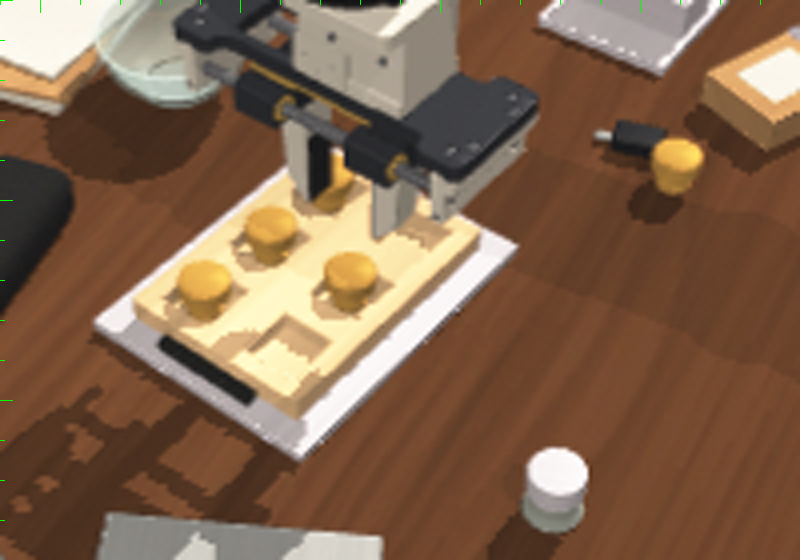

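```bash
python3 - <<'E'
from plan import *
plan([(( .465,-.1635,.08),1.0)])
E
```

```text
t 18.70 pos [0.5944 0.0393 0.1109] phi -0.174 ydown [-0.0014  0.0007 -1.    ] w 42.0mm F [1.5925 0.3522 2.3695]
->  [ 0.465  -0.1635  0.08  ] phi 1.0 n 7
  {x:-1.32,y:0.44,z:-3.17, rx:-0.000,ry:-0.168,rz:-0.000}
  {x:-1.83,y:0.44,z:-2.91, rx:-0.000,ry:-0.168,rz:-0.000}
  {x:-2.29,y:0.44,z:-2.56, rx:-0.000,ry:-0.168,rz:-0.000}
  {x:-2.68,y:0.44,z:-2.15, rx:-0.000,ry:-0.168,rz:-0.000}
  {x:-3.01,y:0.44,z:-1.67, rx:-0.000,ry:-0.168,rz:-0.000}
  {x:-3.24,y:0.44,z:-1.14, rx:-0.000,ry:-0.168,rz:-0.000}
  {x:-3.39,y:0.44,z:-0.58, rx:-0.000,ry:-0.168,rz:-0.000}
```

Request:
{"name": "move_arm", "arguments": {"series": [{"x": -1.3,"y": 0.3,"z": -3.2,"rx": 0,"ry": -0.168,"rz": 0},{"x": -1.8,"y": 0.4,"z": -2.9,"rx": 0,"ry": -0.168,"rz": 0},{"x": -2.3,"y": 0.4,"z": -2.6,"rx": 0,"ry": -0.168,"rz": 0},{"x": -2.7,"y": 0.4,"z": -2.1,"rx": 0,"ry": -0.168,"rz": 0},{"x": -3.0,"y": 0.4,"z": -1.7,"rx": 0,"ry": -0.168,"rz": 0},{"x": -3.2,"y": 0.4,"z": -1.1,"rx": 0,"ry": -0.168,"rz": 0},{"x": -3.3,"y": 0.4,"z": -0.6,"rx": 0,"ry": -0.168,"rz": 0},{"x": 0,"y": 0,"z": 0,"rx": 0,"ry": 0,"rz": 0},{"x": 0,"y": 0,"z": 0,"rx": 0,"ry": 0,"rz": 0}], "jaw": 5.0}}

```text
clock: 19.82
position: [0.4692, -0.1707, 0.0863]
ee_rot: [-1.419, -0.817, 0.804]
force: [-0.2, 0.6, 0.2]
width: 0.544
```

```bash
python3 - <<'E'
from plan import *
plan([(( .465,-.1635,.0325),1.0)])
E
```

```text
t 19.82 pos [ 0.4692 -0.1707  0.0863] phi 1.040 ydown [ 0.0093 -0.     -1.    ] w 50.0mm F [-0.1503  0.5885  0.1825]
->  [ 0.465  -0.1635  0.0325] phi 1.0 n 1
  {x:0.38,y:5.37,z:0.77, rx:0.008,ry:0.040,rz:0.005}
```

Request:
{"name": "move_arm", "arguments": {"series": [{"x": 0.4,"y": 0.5,"z": 0.7,"rx": 0.004,"ry": 0.02,"rz": 0},{"x": 0,"y": 1.0,"z": 0,"rx": 0,"ry": 0,"rz": 0},{"x": 0,"y": 0,"z": 0,"rx": 0,"ry": 0,"rz": 0}]}}

```text
clock: 20.2
position: [0.4663, -0.1606, 0.0702]
ee_rot: [-1.421, -0.801, 0.79]
force: [-0.3, -0.2, -0.2]
width: 0.546
```

```bash
python3 - <<'E'
from plan import *
plan([(( .465,-.1635,.0325),1.0)])
i=arm.get_image("top");cv2.imwrite("pics/t8.png",i);crop(i,310,200,450,300,5,"pics/t8c.png")
E
```

```text
t 20.20 pos [ 0.4663 -0.1606  0.0702] phi 1.021 ydown [ 0.0061  0.0027 -1.    ] w 50.1mm F [-0.3187 -0.2244 -0.1848]
->  [ 0.465  -0.1635  0.0325] phi 1.0 n 1
  {x:-0.33,y:3.77,z:-0.02, rx:0.004,ry:0.021,rz:0.006}
```

View pics/t8c.png

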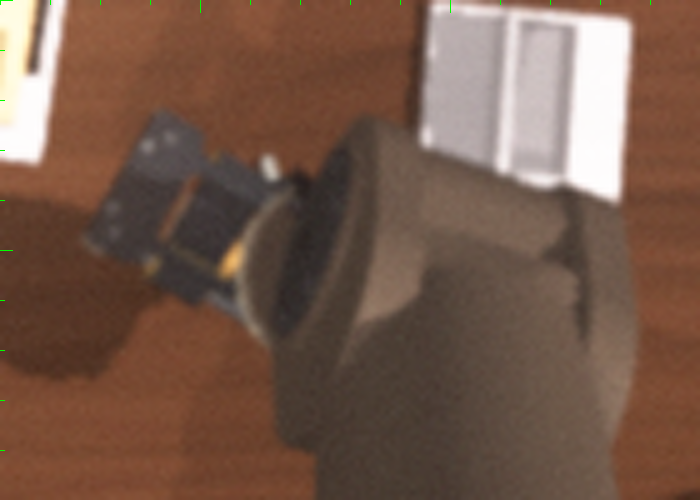

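Request:
{"name": "move_arm", "arguments": {"series": [{"x": -0.3,"y": 1.2,"z": 0,"rx": 0.004,"ry": 0.02,"rz": 0.005},{"x": 0,"y": 1.2,"z": 0,"rx": 0,"ry": 0,"rz": 0},{"x": 0,"y": 0.6,"z": 0,"rx": 0,"ry": 0,"rz": 0},{"x": 0,"y": 0,"z": 0,"rx": 0,"ry": 0,"rz": 0}]}}

```text
clock: 20.75
position: [0.4649, -0.1633, 0.0379]
ee_rot: [-1.426, -0.779, 0.779]
force: [0.1, -0.6, 0.5]
width: 0.548
```

```bash
python3 - <<'E'
from plan import *
plan([(( .465,-.1635,.0325),1.0)])
i=arm.get_image("side");cv2.imwrite("pics/s9.png",i);crop(i,310,140,410,220,7,"pics/s9c.png")
E
```

```text
t 20.75 pos [ 0.4649 -0.1633  0.0379] phi 1.000 ydown [-0.0006  0.0003 -1.    ] w 50.3mm F [ 0.1004 -0.5975  0.5039]
->  [ 0.465  -0.1635  0.0325] phi 1.0 n 1
  {x:-0.01,y:0.54,z:-0.01, rx:-0.001,ry:-0.000,rz:-0.000}
```

View pics/s9c.png

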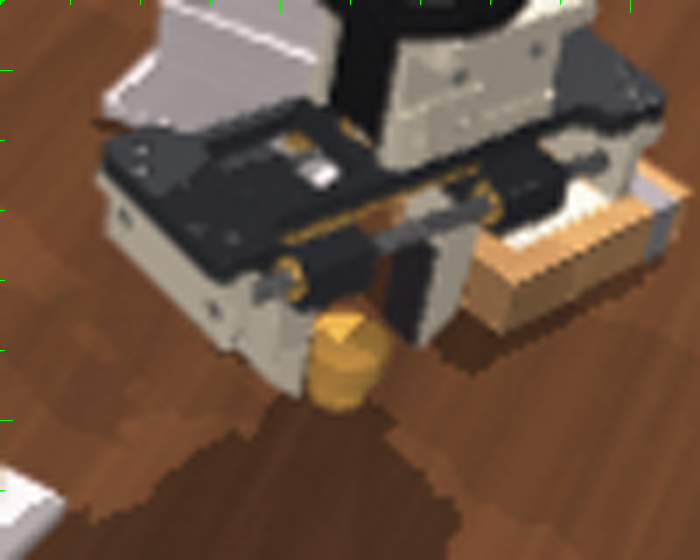

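Request:
{"name": "move_arm", "arguments": {"series": [{"x": 0,"y": 0.45,"z": 0,"rx": 0,"ry": 0,"rz": 0},{"x": 0,"y": 0,"z": 0,"rx": 0,"ry": 0,"rz": 0}]}}

```text
clock: 21.05
position: [0.4653, -0.1635, 0.0338]
ee_rot: [-1.427, -0.779, 0.778]
force: [0.5, -0.5, 0.8]
width: 0.544
```

Request:
{"name": "move_arm", "arguments": {"series": [{"x": 0,"y": 0,"z": 0,"rx": 0,"ry": 0,"rz": 0},{"x": 0,"y": 0,"z": 0,"rx": 0,"ry": 0,"rz": 0},{"x": 0,"y": 0,"z": 0,"rx": 0,"ry": 0,"rz": 0}], "jaw": 2.0}}

```text
clock: 21.42
position: [0.4656, -0.1636, 0.0342]
ee_rot: [-1.427, -0.78, 0.778]
force: [0.3, -0.8, -0.0]
width: 0.34
```

Request:
{"name": "move_arm", "arguments": {"series": [{"x": 0,"y": -3,"z": 0,"rx": 0,"ry": 0,"rz": 0},{"x": 0,"y": -2.6,"z": 0,"rx": 0,"ry": 0,"rz": 0},{"x": 0,"y": 0,"z": 0,"rx": 0,"ry": 0,"rz": 0}]}}

```text
clock: 21.8
position: [0.4652, -0.1635, 0.0913]
ee_rot: [-1.427, -0.779, 0.779]
force: [0.4, -1.0, -0.7]
width: 0.341
```

```bash
python3 - <<'E'
from plan import *
plan([((.582,-.0171,.09),-.173)])
E
```

```text
t 21.80 pos [ 0.4652 -0.1635  0.0913] phi 0.999 ydown [ 0.0005  0.0002 -1.    ] w 31.3mm F [ 0.3863 -0.9908 -0.709 ]
->  [ 0.582  -0.0171  0.09  ] phi -0.173 n 7
  {x:2.66,y:0.02,z:-0.27, rx:0.000,ry:0.167,rz:0.000}
  {x:2.67,y:0.02,z:0.18, rx:0.000,ry:0.167,rz:0.000}
  {x:2.60,y:0.02,z:0.62, rx:0.000,ry:0.167,rz:0.000}
  {x:2.46,y:0.02,z:1.04, rx:0.000,ry:0.167,rz:0.000}
  {x:2.25,y:0.02,z:1.44, rx:0.000,ry:0.167,rz:0.000}
  {x:1.98,y:0.02,z:1.79, rx:0.000,ry:0.167,rz:0.000}
  {x:1.66,y:0.02,z:2.10, rx:0.000,ry:0.167,rz:0.000}
```

Request:
{"name": "move_arm", "arguments": {"series": [{"x": 2.7,"y": 0,"z": -0.3,"rx": 0,"ry": 0.163,"rz": 0},{"x": 2.7,"y": 0,"z": 0.2,"rx": 0,"ry": 0.163,"rz": 0},{"x": 2.6,"y": 0,"z": 0.6,"rx": 0,"ry": 0.163,"rz": 0},{"x": 2.4,"y": 0,"z": 1.0,"rx": 0,"ry": 0.163,"rz": 0},{"x": 2.2,"y": 0,"z": 1.4,"rx": 0,"ry": 0.163,"rz": 0},{"x": 1.9,"y": 0,"z": 1.7,"rx": 0,"ry": 0.163,"rz": 0},{"x": 1.5,"y": 0,"z": 2.0,"rx": 0,"ry": 0.163,"rz": 0},{"x": 0,"y": 0,"z": 0,"rx": 0,"ry": 0,"rz": 0},{"x": 0,"y": 0,"z": 0,"rx": 0,"ry": 0,"rz": 0}]}}

```text
clock: 22.92
position: [0.5789, -0.0167, 0.0831]
ee_rot: [-1.57, 0.146, -0.134]
force: [0.2, -0.3, -0.1]
width: 0.341
```

```bash
python3 - <<'E'
from plan import *
plan([(( .582,-.0171,.0475),-.173)])
E
```

```text
t 22.93 pos [ 0.5789 -0.0167  0.0831] phi -0.178 ydown [-0.0083 -0.0031 -1.    ] w 31.3mm F [ 0.1806 -0.3156 -0.1374]
->  [ 0.582  -0.0171  0.0475] phi -0.173 n 1
  {x:0.34,y:3.55,z:0.03, rx:0.005,ry:-0.005,rz:-0.008}
```

Request:
{"name": "move_arm", "arguments": {"series": [{"x": 0.4,"y": 1,"z": 0,"rx": 0.003,"ry": 0,"rz": -0.007},{"x": 0,"y": 0.8,"z": 0,"rx": 0,"ry": 0,"rz": 0},{"x": 0,"y": 0,"z": 0,"rx": 0,"ry": 0,"rz": 0}]}}

```text
clock: 23.3
position: [0.5815, -0.0197, 0.0632]
ee_rot: [-1.568, 0.142, -0.139]
force: [-0.3, -0.7, -0.3]
width: 0.344
```

```bash
python3 - <<'E'
from plan import *
plan([(( .582,-.0171,.0475),-.173)])
E
```

```text
t 23.30 pos [ 0.5815 -0.0197  0.0632] phi -0.179 ydown [-0.0018 -0.0016 -1.    ] w 31.6mm F [-0.3185 -0.7027 -0.2666]
->  [ 0.582  -0.0171  0.0475] phi -0.173 n 1
  {x:0.00,y:1.57,z:0.27, rx:0.002,ry:-0.006,rz:-0.001}
```

Request:
{"name": "move_arm", "arguments": {"series": [{"x": 0.1,"y": 0.8,"z": 0.25,"rx": 0,"ry": 0,"rz": 0},{"x": 0,"y": 0.75,"z": 0,"rx": 0,"ry": 0,"rz": 0},{"x": 0,"y": 0,"z": 0,"rx": 0,"ry": 0,"rz": 0}]}}

```text
clock: 23.68
position: [0.5829, -0.0177, 0.0466]
ee_rot: [-1.568, 0.142, -0.14]
force: [0.3, 0.4, -0.3]
width: 0.34
```

Request:
{"name": "move_arm", "arguments": {"series": [{"x": 0,"y": 0,"z": 0,"rx": 0,"ry": 0,"rz": 0},{"x": 0,"y": 0,"z": 0,"rx": 0,"ry": 0,"rz": 0},{"x": 0,"y": -3,"z": 0,"rx": 0,"ry": 0,"rz": 0},{"x": 0,"y": -4,"z": 0,"rx": 0,"ry": 0,"rz": 0},{"x": 0,"y": -4,"z": 0,"rx": 0,"ry": 0,"rz": 0}], "jaw": 4.2}}

```text
clock: 24.3
position: [0.5815, -0.0174, 0.1573]
ee_rot: [-1.569, 0.146, -0.136]
force: [0.0, 1.0, -0.1]
width: 0.45
```

```bash
python3 - <<'E'
from plan import *
plan([(( .5164,.3116,.18),.393)])
for n in("side","top"):
    i=arm.get_image(n);cv2.imwrite(f"pics/{n}10.png",i)
    if n=="side": crop(i,130,150,330,290,4,"pics/s10c.png")
    else: crop(i,130,150,330,290,4,"pics/t10c.png")
E
```

```text
t 24.30 pos [ 0.5815 -0.0174  0.1573] phi -0.179 ydown [-0.0068 -0.0023 -1.    ] w 41.3mm F [ 0.0111  0.9551 -0.072 ]
->  [0.5164 0.3116 0.18  ] phi 0.393 n 6
  {x:-2.05,y:-0.38,z:5.20, rx:0.000,ry:-0.095,rz:-0.001}
  {x:-1.54,y:-0.38,z:5.37, rx:0.000,ry:-0.095,rz:-0.001}
  {x:-1.02,y:-0.38,z:5.49, rx:0.000,ry:-0.095,rz:-0.001}
  {x:-0.50,y:-0.38,z:5.57, rx:0.000,ry:-0.095,rz:-0.001}
  {x:0.04,y:-0.38,z:5.59, rx:0.000,ry:-0.095,rz:-0.001}
  {x:0.57,y:-0.38,z:5.56, rx:0.000,ry:-0.095,rz:-0.001}
```

View pics/side10.png

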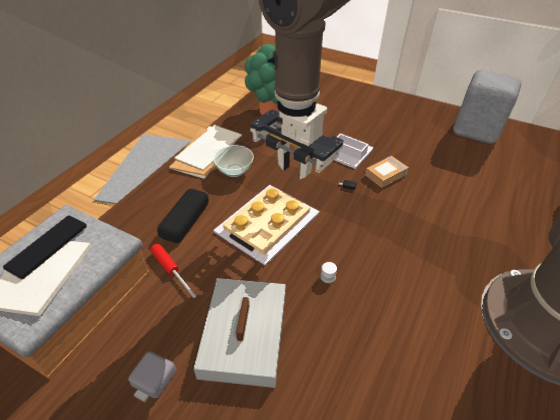

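View pics/t10c.png

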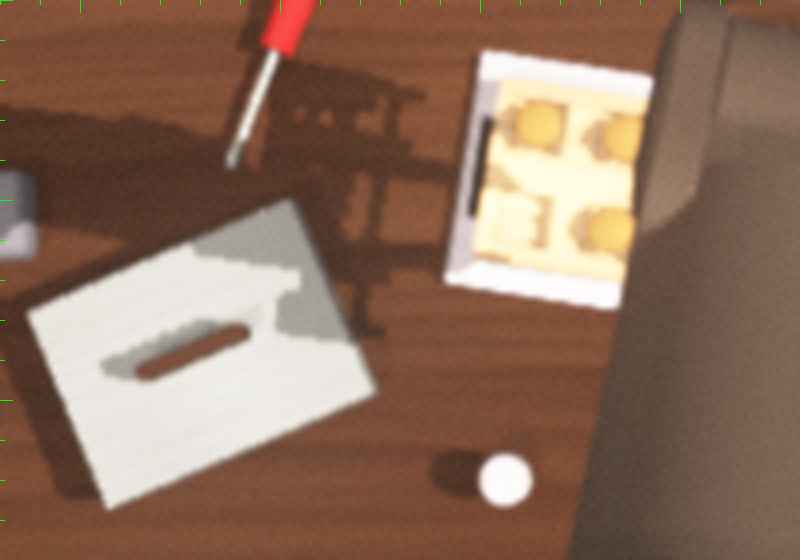

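```bash
python3 - <<'E'
from plan import *
f=lambda L,x0,y0,k:[((a+.5)/k-.5+x0,(b+.5)/k-.5+y0) for a,b in L]
print("cover",rectfit("top",f([(27,314),(292,199),(377,393),(109,510)],130,150,4),.042,.14,.19))
print(onz("top",f([(138,373),(250,331),(194,352)],130,150,4),.072))
i=cv2.imread("pics/side10.png");crop(i,180,260,310,390,6,"pics/s10c.png")
E
```

```text
cover (array([0.5162, 0.3116]), np.float64(0.3955415929288164), array([[ 0.2194,  1.7151],
       [ 0.2619, -0.673 ],
       [ 0.1807, -1.8711],
       [-0.662 ,  0.8291]]))
[[0.5036 0.3462 0.072 ]
 [0.5295 0.2734 0.072 ]
 [0.5166 0.3097 0.072 ]]
```

View pics/s10c.png

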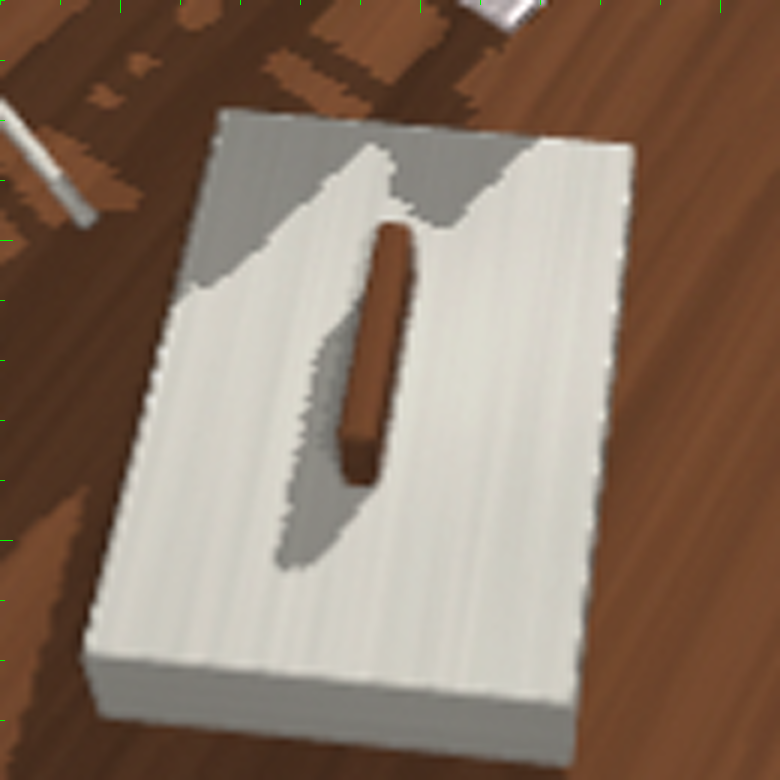

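```bash
python3 - <<'E'
from plan import *
f=lambda L,x0,y0,k:[((a+.5)/k-.5+x0,(b+.5)/k-.5+y0) for a,b in L]
print(rectfit("side",f([(84,655),(222,108),(633,147),(572,703)],180,260,6),.042,.14,.19))
print(onz("side",f([(394,224),(360,438)],180,260,6),.072))
i=cv2.imread("pics/top0.png");print(i.shape)
E
```

```text
(array([0.5169, 0.3127]), np.float64(0.39557753605692725), array([[-0.2936, -0.2525],
       [ 0.1242, -0.0817],
       [-0.2966,  0.9596],
       [ 0.466 , -0.6253]]))
[[0.5312 0.2791 0.072 ]
 [0.5015 0.3458 0.072 ]]
(420, 560, 3)
```

Request:
{"name": "move_arm", "arguments": {"series": [{"x": -2.1,"y": -0.4,"z": 5.2,"rx": 0,"ry": -0.095,"rz": 0},{"x": -1.5,"y": -0.4,"z": 5.4,"rx": 0,"ry": -0.095,"rz": 0},{"x": -1.0,"y": -0.4,"z": 5.5,"rx": 0,"ry": -0.095,"rz": -0.005},{"x": -0.5,"y": -0.4,"z": 5.6,"rx": 0,"ry": -0.095,"rz": 0},{"x": 0,"y": 0,"z": 5.6,"rx": 0,"ry": -0.095,"rz": 0},{"x": 0.6,"y": 0,"z": 5.5,"rx": 0,"ry": -0.095,"rz": 0},{"x": 0,"y": 0,"z": 0,"rx": 0,"ry": 0,"rz": 0},{"x": 0,"y": 0,"z": 0,"rx": 0,"ry": 0,"rz": 0}]}}

```text
clock: 25.4
position: [0.5158, 0.3205, 0.1748]
ee_rot: [-1.55, -0.326, 0.313]
force: [0.0, 0.1, -0.2]
width: 0.455
```

```bash
python3 - <<'E'
from plan import *
plan([(( .5164,.3108,.10),.394),(( .5164,.3108,.066),.394)])
E
```

```text
t 25.40 pos [0.5158 0.3205 0.1748] phi 0.407 ydown [ 0.0087 -0.0007 -1.    ] w 41.8mm F [ 0.0439  0.0639 -0.1876]
->  [0.5164 0.3108 0.1   ] phi 0.394 n 2
  {x:-0.19,y:3.74,z:-0.44, rx:0.002,ry:0.006,rz:0.004}
  {x:-0.18,y:3.74,z:-0.45, rx:0.002,ry:0.006,rz:0.004}
->  [0.5164 0.3108 0.066 ] phi 0.394 n 1
  {x:0.00,y:3.40,z:0.00, rx:0.000,ry:0.000,rz:0.000}
```

Request:
{"name": "move_arm", "arguments": {"series": [{"x": -0.15,"y": 3.5,"z": -0.4,"rx": 0.002,"ry": 0.006,"rz": 0.008},{"x": -0.15,"y": 3.2,"z": -0.4,"rx": 0.002,"ry": 0.006,"rz": 0},{"x": 0,"y": 0,"z": 0,"rx": 0,"ry": 0,"rz": 0},{"x": 0,"y": 0,"z": 0,"rx": 0,"ry": 0,"rz": 0}]}}

```text
clock: 25.9
position: [0.5189, 0.3076, 0.1078]
ee_rot: [-1.55, -0.305, 0.302]
force: [0.5, -0.3, 0.3]
width: 0.457
```

```bash
python3 - <<'E'
from plan import *
plan([(( .5166,.312,.066),.395)])
i=arm.get_image("side");crop(i,180,230,310,360,6,"pics/s11c.png")
E
```

```text
t 25.90 pos [0.5189 0.3076 0.1078] phi 0.387 ydown [ 0.0018 -0.0001 -1.    ] w 41.9mm F [ 0.4887 -0.3201  0.2874]
->  [0.5166 0.312  0.066 ] phi 0.395 n 1
  {x:-0.06,y:4.18,z:0.50, rx:0.001,ry:-0.008,rz:0.002}
```

View pics/s11c.png

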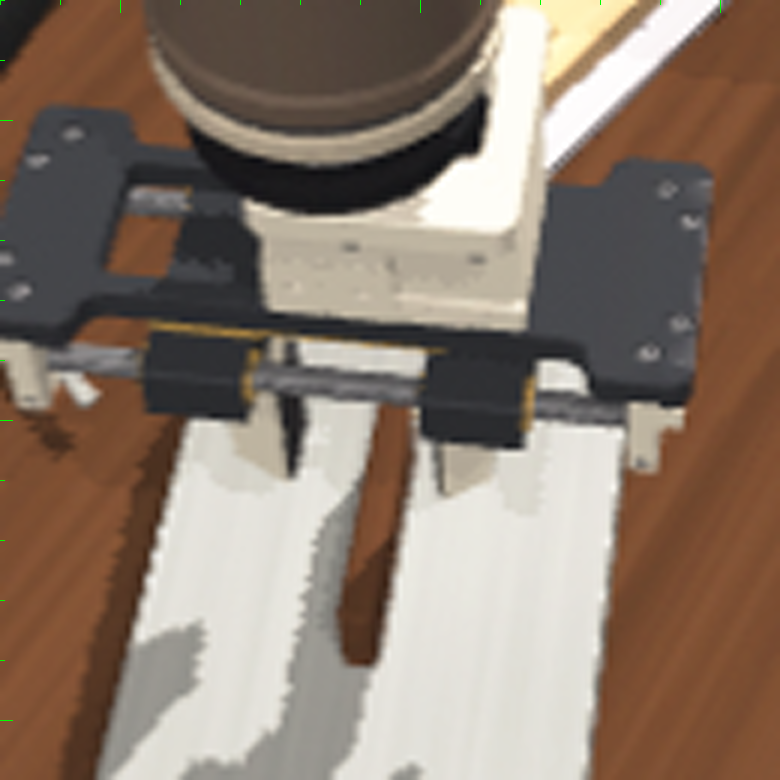

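Handle lies between the fingers, at about crop (385,500). I'll lower onto it.

Request:
{"name": "move_arm", "arguments": {"series": [{"x": -0.1,"y": 1.5,"z": 0.5,"rx": 0,"ry": -0.008,"rz": 0},{"x": -0.1,"y": 1.5,"z": 0,"rx": 0,"ry": 0,"rz": 0},{"x": 0,"y": 0.7,"z": 0,"rx": 0,"ry": 0,"rz": 0},{"x": 0,"y": 0,"z": 0,"rx": 0,"ry": 0,"rz": 0},{"x": 0,"y": 0,"z": 0,"rx": 0,"ry": 0,"rz": 0}]}}

```text
clock: 26.58
position: [0.5155, 0.3128, 0.0699]
ee_rot: [-1.547, -0.314, 0.308]
force: [-0.3, -0.4, 0.4]
width: 0.46
```

```bash
python3 - <<'E'
from plan import *
plan([(( .5166,.312,.066),.395)])
E
```

```text
t 26.57 pos [0.5155 0.3128 0.0699] phi 0.396 ydown [ 0.0037  0.0016 -1.    ] w 42.2mm F [-0.2908 -0.3794  0.3712]
->  [0.5166 0.312  0.066 ] phi 0.395 n 1
  {x:0.07,y:0.39,z:-0.11, rx:-0.000,ry:0.001,rz:0.004}
```

Request:
{"name": "move_arm", "arguments": {"series": [{"x": 0.05,"y": 0.3,"z": -0.05,"rx": 0,"ry": 0,"rz": 0.004},{"x": 0,"y": 0,"z": 0,"rx": 0,"ry": 0,"rz": 0}]}}

```text
clock: 26.82
position: [0.5166, 0.3126, 0.0672]
ee_rot: [-1.548, -0.311, 0.31]
force: [0.1, -0.1, 0.4]
width: 0.456
```

Request:
{"name": "move_arm", "arguments": {"series": [{"x": 0,"y": 0,"z": 0,"rx": 0,"ry": 0,"rz": 0},{"x": 0,"y": 0,"z": 0,"rx": 0,"ry": 0,"rz": 0},{"x": 0,"y": 0,"z": 0,"rx": 0,"ry": 0,"rz": 0},{"x": 0,"y": 0,"z": 0,"rx": 0,"ry": 0,"rz": 0}], "jaw": 0.5, "newtons": 45}}

```text
clock: 27.32
position: [0.5168, 0.3127, 0.0675]
ee_rot: [-1.548, -0.311, 0.31]
force: [-0.4, 0.8, -0.8]
width: 0.127
```

Request:
{"name": "move_arm", "arguments": {"series": [{"x": 0,"y": -2,"z": 0,"rx": 0,"ry": 0,"rz": 0},{"x": 0,"y": -2,"z": 0,"rx": 0,"ry": 0,"rz": 0},{"x": 0,"y": -3,"z": 0,"rx": 0,"ry": 0,"rz": 0},{"x": 0,"y": 0,"z": 0,"rx": 0,"ry": 0,"rz": 0}]}}

```text
clock: 27.82
position: [0.5154, 0.3119, 0.1376]
ee_rot: [-1.549, -0.309, 0.313]
force: [-0.1, 0.1, -2.2]
width: 0.132
```

```bash
python3 - <<'E'
from plan import *
plan([((.6235,.0345,.16),-.173)])
i=arm.get_image("side");crop(i,150,190,310,350,5,"pics/s12c.png")
E
```

```text
t 27.82 pos [0.5154 0.3119 0.1376] phi 0.396 ydown [-0.0022 -0.0015 -1.    ] w 12.1mm F [-0.1486  0.0804 -2.1802]
->  [0.6235 0.0345 0.16  ] phi -0.173 n 5
  {x:-0.15,y:-0.44,z:-5.95, rx:0.000,ry:0.114,rz:-0.000}
  {x:0.53,y:-0.44,z:-5.93, rx:0.000,ry:0.114,rz:-0.000}
  {x:1.20,y:-0.45,z:-5.83, rx:0.000,ry:0.114,rz:-0.000}
  {x:1.85,y:-0.45,z:-5.66, rx:0.000,ry:0.114,rz:-0.000}
  {x:2.49,y:-0.45,z:-5.41, rx:0.000,ry:0.114,rz:-0.000}
```

View pics/s12c.png

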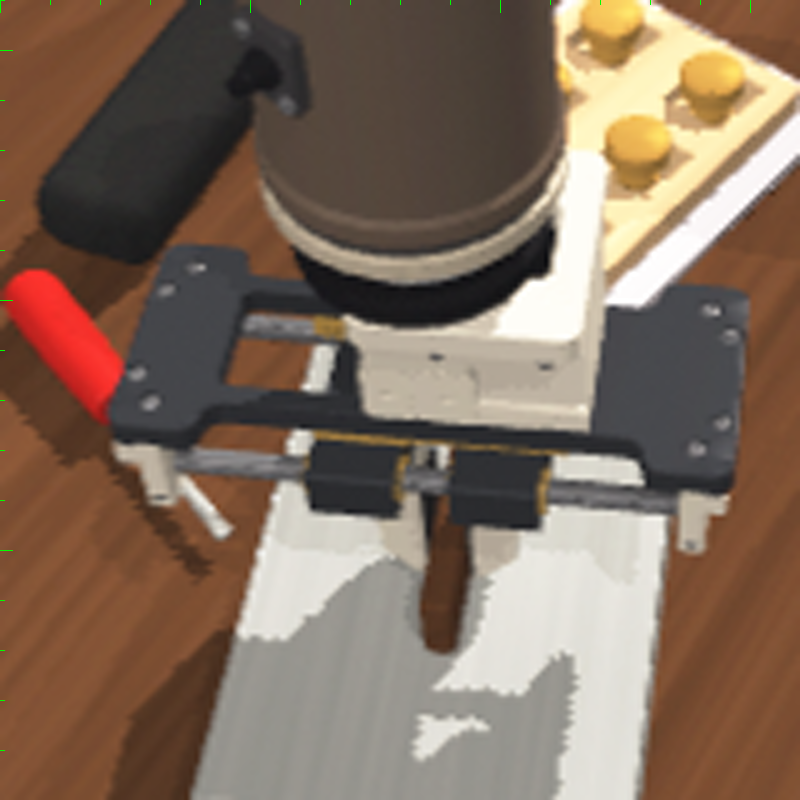

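Request:
{"name": "move_arm", "arguments": {"series": [{"x": -0.1,"y": -0.3,"z": -3.7,"rx": 0,"ry": 0.071,"rz": 0},{"x": 0.2,"y": -0.3,"z": -3.7,"rx": 0,"ry": 0.071,"rz": 0},{"x": 0.4,"y": -0.3,"z": -3.7,"rx": 0,"ry": 0.071,"rz": 0},{"x": 0.7,"y": -0.3,"z": -3.6,"rx": 0,"ry": 0.071,"rz": 0},{"x": 0.9,"y": 0,"z": -3.6,"rx": 0,"ry": 0.071,"rz": 0},{"x": 1.1,"y": 0,"z": -3.5,"rx": 0,"ry": 0.071,"rz": 0},{"x": 1.4,"y": 0,"z": -3.5,"rx": 0,"ry": 0.071,"rz": 0},{"x": 1.6,"y": 0,"z": -3.4,"rx": 0,"ry": 0.071,"rz": 0},{"x": 0,"y": 0,"z": 0,"rx": 0,"ry": 0,"rz": 0},{"x": 0,"y": 0,"z": 0,"rx": 0,"ry": 0,"rz": 0}]}}

```text
clock: 29.12
position: [0.6113, 0.0247, 0.1322]
ee_rot: [-1.578, 0.166, -0.127]
force: [0.3, 0.1, -1.8]
width: 0.13
```

```bash
python3 - <<'E'
from plan import *
plan([((.6235,.0345,.13),-.173)])
for n in("side","top"):
    i=arm.get_image(n);cv2.imwrite(f"pics/{n}13.png",i)
    crop(i,190,130,350,280,5,f"pics/{n}13c.png")
E
```

```text
t 29.12 pos [0.6113 0.0247 0.1322] phi -0.186 ydown [-0.0258 -0.0102 -0.9996] w 12.0mm F [ 0.2766  0.1317 -1.8418]
->  [0.6235 0.0345 0.13  ] phi -0.173 n 1
  {x:1.02,y:0.18,z:1.19, rx:0.015,ry:-0.013,rz:-0.024}
```

View pics/side13c.png

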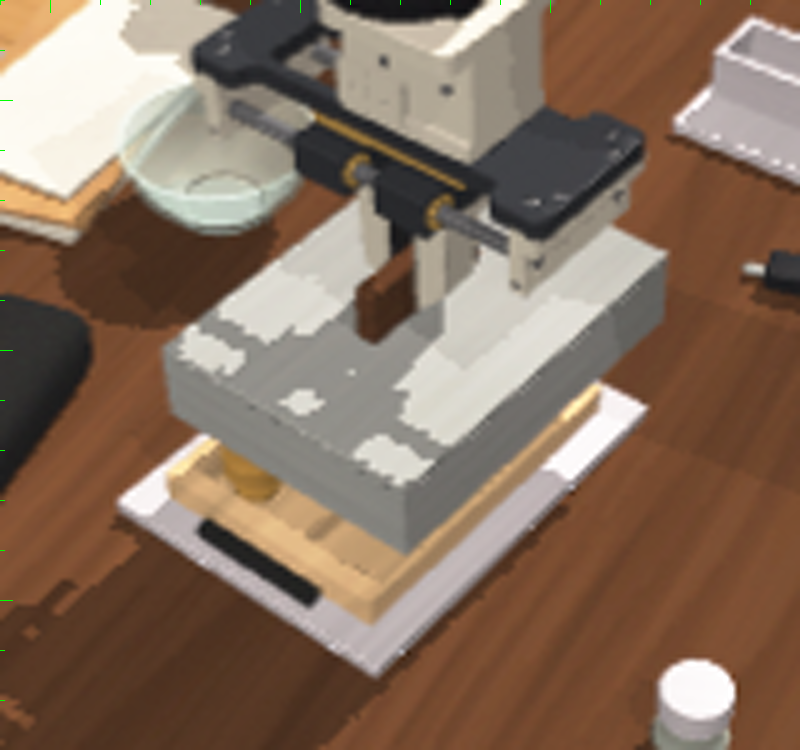

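View pics/top13c.png

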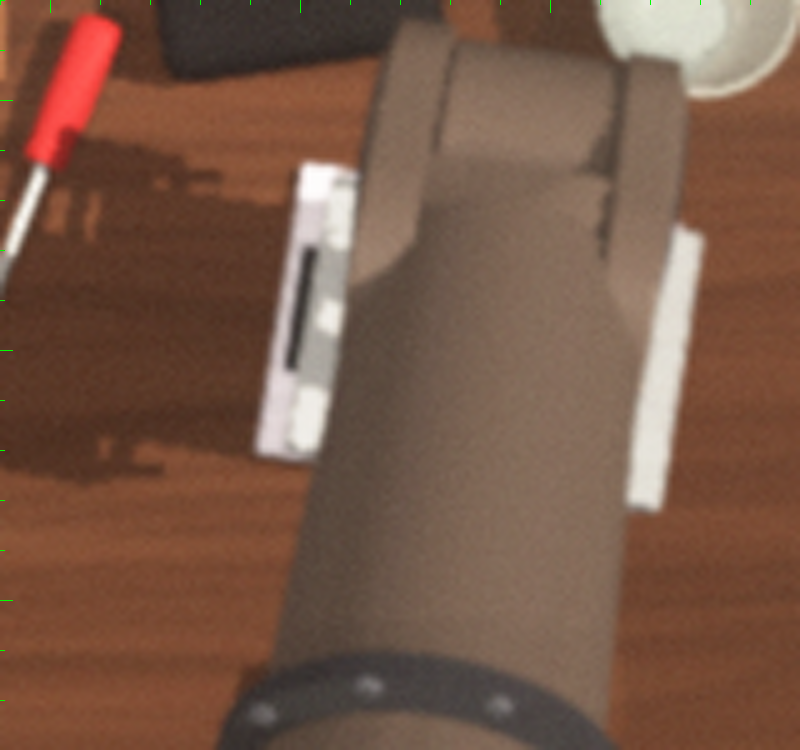

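Request:
{"name": "move_arm", "arguments": {"series": [{"x": 0.5,"y": 0,"z": 0.6,"rx": 0.007,"ry": -0.006,"rz": -0.012},{"x": 0.5,"y": 0,"z": 0.6,"rx": 0.007,"ry": -0.006,"rz": -0.012},{"x": 0,"y": 0,"z": 0,"rx": 0,"ry": 0,"rz": 0},{"x": 0,"y": 0,"z": 0,"rx": 0,"ry": 0,"rz": 0}]}}

```text
clock: 29.72
position: [0.624, 0.0387, 0.1321]
ee_rot: [-1.565, 0.13, -0.134]
force: [-1.3, 0.2, -2.0]
width: 0.121
```

```bash
python3 - <<'E'
from plan import *
plan([((.6235,.0345,.10),-.173)])
E
```

```text
t 29.73 pos [0.624  0.0387 0.1321] phi -0.168 ydown [ 0.0026  0.0011 -1.    ] w 11.1mm F [-1.3141  0.2159 -2.0074]
->  [0.6235 0.0345 0.1   ] phi -0.173 n 1
  {x:0.01,y:3.21,z:-0.43, rx:-0.002,ry:0.005,rz:0.002}
```

Request:
{"name": "move_arm", "arguments": {"series": [{"x": 0,"y": 1.0,"z": -0.4,"rx": 0,"ry": 0.004,"rz": 0},{"x": 0,"y": 1.5,"z": 0,"rx": 0,"ry": 0,"rz": 0},{"x": 0,"y": 0,"z": 0,"rx": 0,"ry": 0,"rz": 0},{"x": 0,"y": 0,"z": 0,"rx": 0,"ry": 0,"rz": 0}]}}

```text
clock: 30.22
position: [0.6227, 0.0339, 0.1047]
ee_rot: [-1.566, 0.135, -0.137]
force: [0.7, -0.3, -2.3]
width: 0.13
```

```bash
python3 - <<'E'
from plan import *
plan([((.6235,.0345,.10),-.173)])
for n in("side",):
    i=arm.get_image(n);cv2.imwrite(f"pics/{n}14.png",i)
    crop(i,200,160,330,270,6,f"pics/{n}14c.png")
E
```

```text
t 30.23 pos [0.6227 0.0339 0.1047] phi -0.173 ydown [ 0.0012  0.0006 -1.    ] w 11.9mm F [ 0.7418 -0.2923 -2.2843]
->  [0.6235 0.0345 0.1   ] phi -0.173 n 1
  {x:0.07,y:0.47,z:0.07, rx:-0.001,ry:0.000,rz:0.001}
```

View pics/side14c.png

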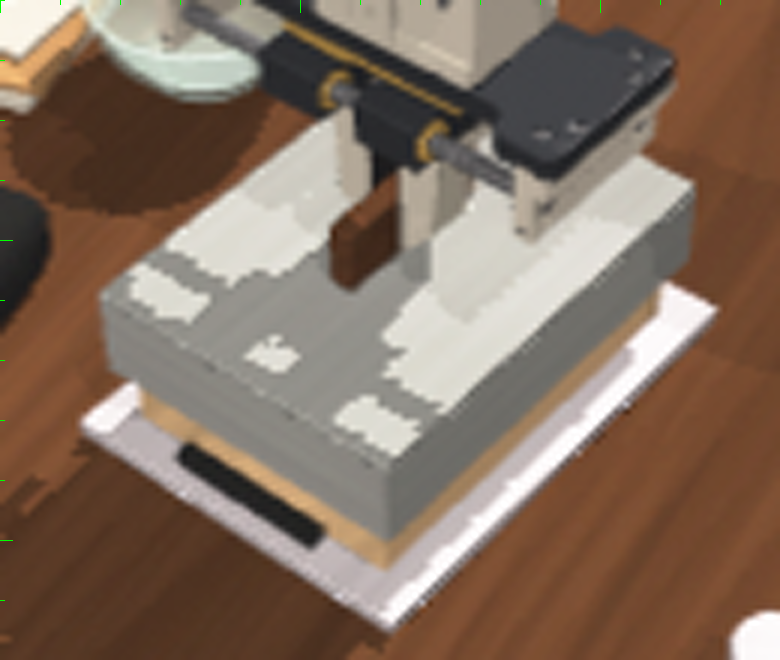

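```bash
cat >> plan.py <<'E'
def overlay(fn_in,n,items,roi,k,out):
    i=cv2.imread(fn_in) if isinstance(fn_in,str) else fn_in
    x0,y0,x1,y1=roi
    c=cv2.resize(i[y0:y1,x0:x1],None,fx=k,fy=k,interpolation=cv2.INTER_CUBIC)
    for pts,col in items:
        q=((proj(n,pts)-[x0,y0]+.5)*k-.5).round().astype(int)
        cv2.polylines(c,[q.reshape(-1,1,2)],True,col,1)
    cv2.imwrite(out,c)
def rect(lx,ly,z): return [(sx*lx/2,sy*ly/2,z) for sx,sy in((1,1),(1,-1),(-1,-1),(-1,1))]
E
python3 - <<'E'
from plan import *
o,R,M=st();p=o["position"]; phi=np.arctan2(M[1,0],M[0,0]); z=p[2]-.0675
its=[(box(p[:2],phi,rect(.14,.19,z+.042)),(0,0,255)),(box(p[:2],phi,rect(.14,.19,z)),(0,0,255)),
 (box(*TRAY,rect(.16,.21,.008)),(0,255,0)),(box(*TRAY,rect(.126,.176,.024)),(255,0,0))]
overlay("pics/side14.png","side",its,(200,160,330,270),6,"pics/ov14.png")
overlay("pics/top0.png","top",its[2:],(230,150,340,240),7,"pics/ovt.png")
E
```

```text
(no output)
```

View pics/ov14.png

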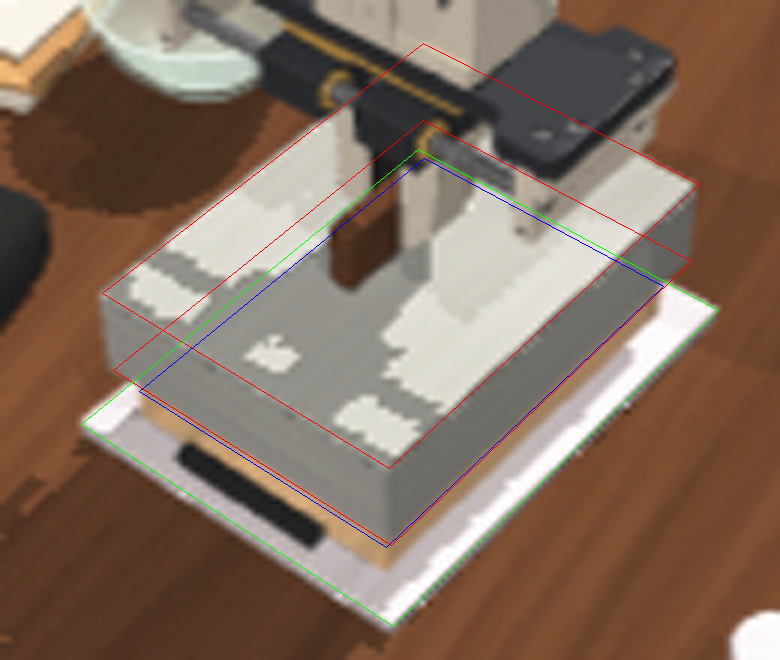

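View pics/ovt.png

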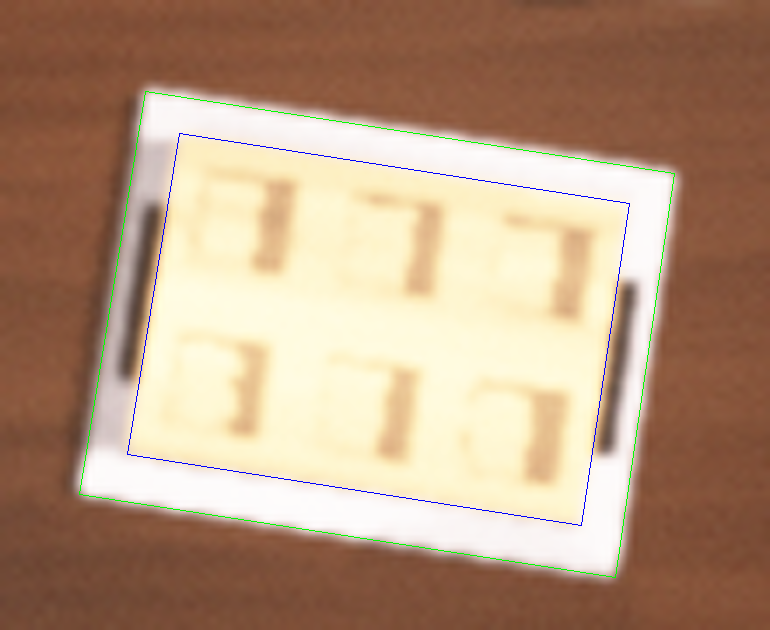

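Request:
{"name": "move_arm", "arguments": {"series": [{"x": 0.05,"y": 0.4,"z": 0.05,"rx": 0,"ry": 0,"rz": 0},{"x": 0,"y": 0.4,"z": 0,"rx": 0,"ry": 0,"rz": 0},{"x": 0,"y": 0,"z": 0,"rx": 0,"ry": 0,"rz": 0}]}}

```text
clock: 30.65
position: [0.6236, 0.0346, 0.0965]
ee_rot: [-1.566, 0.134, -0.137]
force: [-0.0, 0.3, -2.8]
width: 0.132
```

```bash
python3 - <<'E'
from plan import *
plan([((.6235,.0345,.083),-.173)])
E
```

```text
t 30.65 pos [0.6236 0.0346 0.0965] phi -0.173 ydown [ 0.0018  0.0008 -1.    ] w 12.1mm F [-0.0488  0.2776 -2.8155]
->  [0.6235 0.0345 0.083 ] phi -0.173 n 1
  {x:-0.01,y:1.35,z:-0.01, rx:-0.001,ry:0.000,rz:0.002}
```

Lined up to about 0.1 mm. Going down.

Request:
{"name": "move_arm", "arguments": {"series": [{"x": -0.05,"y": 0.4,"z": 0,"rx": 0,"ry": 0,"rz": 0.002},{"x": -0.05,"y": 0.4,"z": 0,"rx": 0,"ry": 0,"rz": 0},{"x": 0,"y": 0.4,"z": 0,"rx": 0,"ry": 0,"rz": 0},{"x": 0,"y": 0,"z": 0,"rx": 0,"ry": 0,"rz": 0}]}}

```text
clock: 31.15
position: [0.6225, 0.0349, 0.0837]
ee_rot: [-1.565, 0.136, -0.135]
force: [-1.0, 0.1, -2.8]
width: 0.127
```

```bash
python3 - <<'E'
from plan import *
plan([((.6235,.0345,.081),-.173)])
i=arm.get_image("side");cv2.imwrite("pics/side15.png",i)
o,R,M=st();p=o["position"]; phi=np.arctan2(M[1,0],M[0,0]); z=p[2]-.0675
its=[(box(p[:2],phi,rect(.14,.19,z+.042)),(0,0,255)),(box(p[:2],phi,rect(.14,.19,z)),(0,0,255)),
 (box(*TRAY,rect(.16,.21,.008)),(0,255,0))]
overlay(i,"side",its,(200,160,330,270),6,"pics/ov15.png")
E
```

```text
t 31.15 pos [0.6225 0.0349 0.0837] phi -0.173 ydown [-0.0002  0.0013 -1.    ] w 11.7mm F [-0.9971  0.1271 -2.7542]
->  [0.6235 0.0345 0.081 ] phi -0.173 n 1
  {x:0.10,y:0.27,z:-0.02, rx:-0.001,ry:0.000,rz:-0.000}
```

View pics/ov15.png

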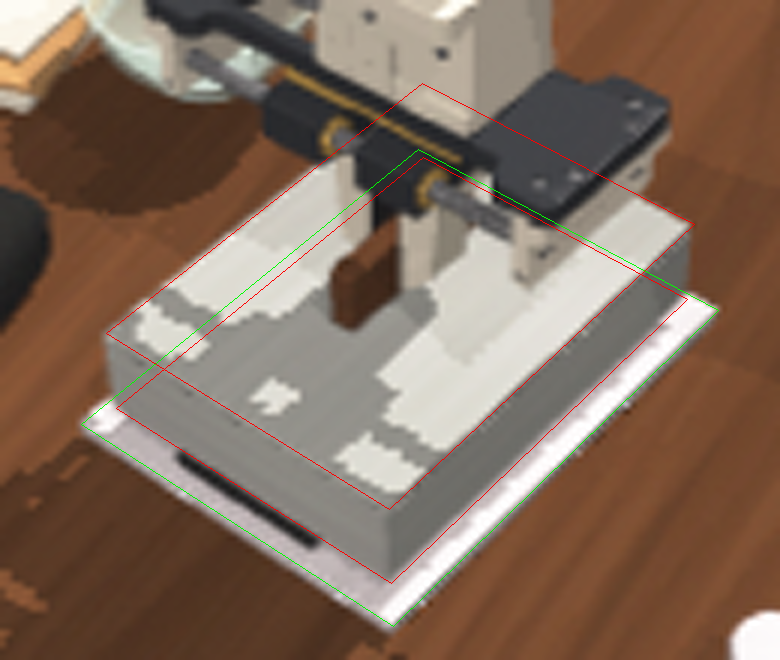

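Request:
{"name": "move_arm", "arguments": {"series": [{"x": 0.1,"y": 0.3,"z": 0,"rx": 0,"ry": 0,"rz": 0},{"x": 0,"y": 0,"z": 0,"rx": 0,"ry": 0,"rz": 0}], "newtons": 60}}

```text
clock: 31.45
position: [0.6241, 0.0347, 0.0815]
ee_rot: [-1.565, 0.135, -0.136]
force: [-0.1, 0.3, -2.0]
width: 0.129
```

Request:
{"name": "move_arm", "arguments": {"series": [{"x": 0,"y": 0.3,"z": 0,"rx": 0,"ry": 0,"rz": 0},{"x": 0,"y": 0,"z": 0,"rx": 0,"ry": 0,"rz": 0}]}}

```text
clock: 31.7
position: [0.6246, 0.0346, 0.0798]
ee_rot: [-1.564, 0.134, -0.137]
force: [-0.3, -0.0, -2.2]
width: 0.127
```

```bash
python3 - <<'E'
from plan import *
plan([((.6235,.0345,.075),-.173)])
E
```

```text
t 31.70 pos [0.6246 0.0346 0.0798] phi -0.173 ydown [ 0.0022  0.0023 -1.    ] w 11.6mm F [-0.2658 -0.0349 -2.2198]
->  [0.6235 0.0345 0.075 ] phi -0.173 n 1
  {x:-0.11,y:0.48,z:-0.03, rx:-0.003,ry:0.000,rz:0.002}
```

Request:
{"name": "move_arm", "arguments": {"series": [{"x": -0.1,"y": 0.25,"z": 0,"rx": -0.002,"ry": 0,"rz": 0.002},{"x": 0,"y": 0,"z": 0,"rx": 0,"ry": 0,"rz": 0}]}}

```text
clock: 31.95
position: [0.625, 0.0346, 0.0786]
ee_rot: [-1.565, 0.134, -0.138]
force: [-0.0, 0.2, -2.2]
width: 0.125
```

Request:
{"name": "move_arm", "arguments": {"series": [{"x": 0,"y": 0.25,"z": 0,"rx": 0,"ry": 0,"rz": 0},{"x": 0,"y": 0,"z": 0,"rx": 0,"ry": 0,"rz": 0}]}}

```text
clock: 32.2
position: [0.6253, 0.0345, 0.0771]
ee_rot: [-1.565, 0.133, -0.139]
force: [-0.5, 0.8, -2.1]
width: 0.129
```

```bash
python3 - <<'E'
from plan import *
plan([((.6235,.0345,.075),-.173)])
i=arm.get_image("side");cv2.imwrite("pics/side16.png",i)
o,R,M=st();p=o["position"]; phi=np.arctan2(M[1,0],M[0,0]); z=p[2]-.0675
its=[(box(p[:2],phi,rect(.14,.19,z+.042)),(0,0,255)),(box(p[:2],phi,rect(.14,.19,z)),(0,0,255)),
 (box(*TRAY,rect(.16,.21,.008)),(0,255,0))]
overlay(i,"side",its,(200,160,330,270),6,"pics/ov16.png")
E
```

```text
t 32.20 pos [0.6253 0.0345 0.0771] phi -0.173 ydown [ 0.0036  0.0014 -1.    ] w 11.8mm F [-0.5368  0.7938 -2.1064]
->  [0.6235 0.0345 0.075 ] phi -0.173 n 1
  {x:-0.18,y:0.21,z:-0.03, rx:-0.002,ry:-0.000,rz:0.003}
```

View pics/ov16.png

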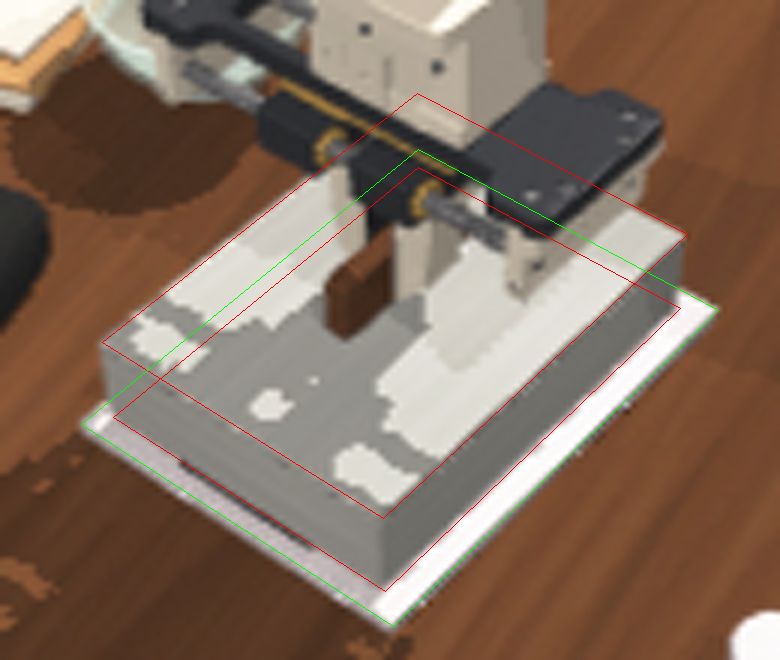

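Request:
{"name": "move_arm", "arguments": {"series": [{"x": -0.15,"y": 0.2,"z": 0,"rx": -0.001,"ry": 0,"rz": 0.003},{"x": 0,"y": 0.2,"z": 0,"rx": 0,"ry": 0,"rz": 0}]}}

```text
clock: 32.5
position: [0.6255, 0.0346, 0.0755]
ee_rot: [-1.565, 0.133, -0.139]
force: [-12.8, 0.4, 29.3]
width: 0.124
```

Request:
{"name": "move_arm", "arguments": {"series": [{"x": 0,"y": 0.3,"z": 0,"rx": 0,"ry": 0,"rz": 0}]}}

```text
clock: 32.62
position: [0.6255, 0.0346, 0.0754]
ee_rot: [-1.563, 0.133, -0.139]
force: [-18.7, 1.3, 51.7]
width: 0.126
```

```bash
python3 - <<'E'
from plan import *
plan([((.6235,.0345,.075),-.173)])
E
```

```text
t 32.62 pos [0.6255 0.0346 0.0754] phi -0.174 ydown [ 0.0042  0.0033 -1.    ] w 11.6mm F [-18.7291   1.258   51.7129]
->  [0.6235 0.0345 0.075 ] phi -0.173 n 1
  {x:-0.20,y:0.04,z:-0.04, rx:-0.004,ry:-0.001,rz:0.004}
```

Request:
{"name": "move_arm", "arguments": {"series": [{"x": 0,"y": 0,"z": 0,"rx": 0,"ry": 0,"rz": 0},{"x": 0,"y": 0,"z": 0,"rx": 0,"ry": 0,"rz": 0}]}}

```text
clock: 32.88
position: [0.6256, 0.0346, 0.0759]
ee_rot: [-1.562, 0.133, -0.14]
force: [0.3, 0.2, -0.7]
width: 0.124
```

Request:
{"name": "move_arm", "arguments": {"series": [{"x": 0,"y": 0,"z": 0,"rx": 0,"ry": 0,"rz": 0},{"x": 0,"y": 0,"z": 0,"rx": 0,"ry": 0,"rz": 0},{"x": 0,"y": 0,"z": 0,"rx": 0,"ry": 0,"rz": 0}], "jaw": 4.0, "newtons": 20}}

```text
clock: 33.25
position: [0.6257, 0.0346, 0.075]
ee_rot: [-1.563, 0.133, -0.139]
force: [0.1, 0.1, 0.7]
width: 0.398
```

Request:
{"name": "move_arm", "arguments": {"series": [{"x": 0,"y": -2,"z": 0,"rx": 0,"ry": 0,"rz": 0},{"x": 0,"y": -4,"z": 0,"rx": 0,"ry": 0,"rz": 0},{"x": 0,"y": -5,"z": 0,"rx": 0,"ry": 0,"rz": 0},{"x": 0,"y": 0,"z": 0,"rx": 0,"ry": 0,"rz": 0}]}}

```text
clock: 33.75
position: [0.6258, 0.0336, 0.1921]
ee_rot: [-1.563, 0.132, -0.142]
force: [-0.4, -0.2, -1.0]
width: 0.437
```

```bash
python3 - <<'E'
from plan import *
i=arm.get_image("side");cv2.imwrite("pics/side17.png",i)
z=.008;c=(.6245,.0346);phi=-.173
its=[(box(c,phi,rect(.14,.19,z+.042)),(0,0,255)),(box(c,phi,rect(.14,.19,z)),(0,0,255)),
 (box(*TRAY,rect(.16,.21,.008)),(0,255,0))]
overlay(i,"side",its,(200,160,330,270),6,"pics/ov17.png"); crop(i,200,160,330,270,6,"pics/s17.png")
y=TRAY
plan([((*well(0,84),.10),-.173)])
E
```

```text
t 33.80 pos [0.6246 0.0339 0.19  ] phi -0.174 ydown [ 0.003   0.0024 -1.    ] w 39.7mm F [-0.0136  0.866   0.2865]
->  [0.638  0.1172 0.1   ] phi -0.173 n 2
  {x:-0.07,y:4.51,z:4.21, rx:-0.001,ry:-0.001,rz:0.001}
  {x:-0.07,y:4.50,z:4.21, rx:-0.001,ry:-0.001,rz:0.001}
```

View pics/ov17.png

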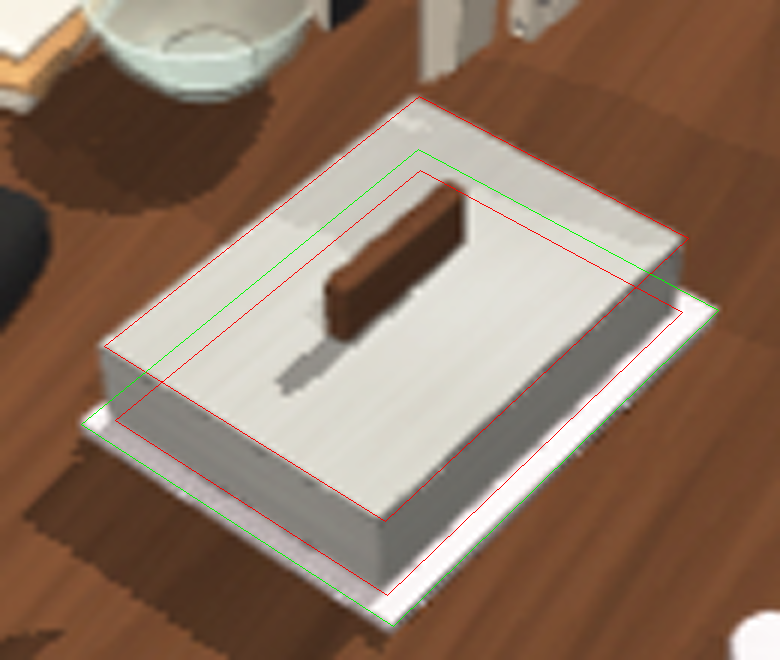

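View pics/s17.png

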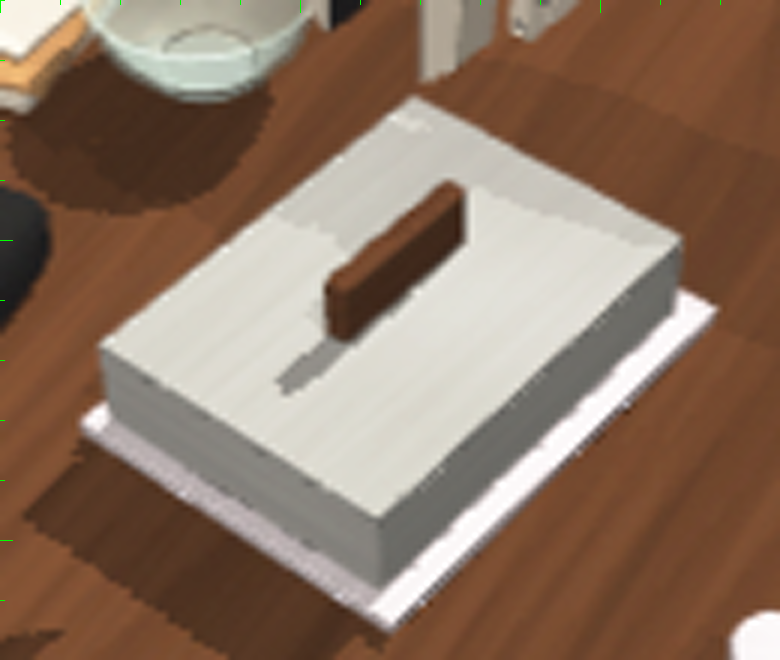

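The cover looks home, with its rim on the flange all round. I'll press both ends with closed fingers, which also checks the height (top should be at 50 mm, so contact at TCP 69 mm).

Request:
{"name": "move_arm", "arguments": {"series": [{"x": 0,"y": 3.0,"z": 4.2,"rx": 0,"ry": 0,"rz": 0},{"x": 0,"y": 3.0,"z": 4.2,"rx": 0,"ry": 0,"rz": 0},{"x": 0,"y": 2.5,"z": 0,"rx": 0,"ry": 0,"rz": 0},{"x": 0,"y": 0,"z": 0,"rx": 0,"ry": 0,"rz": 0},{"x": 0,"y": 0,"z": 0,"rx": 0,"ry": 0,"rz": 0}], "jaw": 0}}

```text
clock: 34.42
position: [0.6387, 0.1183, 0.1032]
ee_rot: [-1.564, 0.137, -0.139]
force: [0.6, -0.8, -0.5]
width: 0.004
```

```bash
python3 - <<'E'
from plan import *
plan([((*well(0,84),.074),-.173)])
E
```

```text
t 34.42 pos [0.6387 0.1183 0.1032] phi -0.176 ydown [ 0.0016  0.0021 -1.    ] w 0.4mm F [ 0.5843 -0.7877 -0.4895]
->  [0.638  0.1172 0.074 ] phi -0.173 n 1
  {x:-0.06,y:2.92,z:-0.13, rx:-0.002,ry:-0.003,rz:0.001}
```

Request:
{"name": "move_arm", "arguments": {"series": [{"x": -0.2,"y": 1.5,"z": -0.1,"rx": 0,"ry": 0,"rz": 0},{"x": 0,"y": 1.0,"z": 0,"rx": 0,"ry": 0,"rz": 0},{"x": 0,"y": 0,"z": 0,"rx": 0,"ry": 0,"rz": 0}]}}

```text
clock: 34.8
position: [0.6372, 0.1163, 0.0783]
ee_rot: [-1.563, 0.137, -0.142]
force: [0.8, -0.2, 0.1]
width: 0.005
```

Request:
{"name": "move_arm", "arguments": {"series": [{"x": -0.05,"y": 0.3,"z": 0,"rx": 0,"ry": 0,"rz": 0},{"x": 0,"y": 0.2,"z": 0,"rx": 0,"ry": 0,"rz": 0}]}}

```text
clock: 35.05
position: [0.6371, 0.1162, 0.0736]
ee_rot: [-1.563, 0.137, -0.143]
force: [0.5, 1.2, -0.3]
width: 0.006
```

Request:
{"name": "move_arm", "arguments": {"series": [{"x": 0,"y": 0.2,"z": 0,"rx": 0,"ry": 0,"rz": 0}]}}

```text
clock: 35.17
position: [0.6373, 0.1162, 0.0716]
ee_rot: [-1.563, 0.136, -0.144]
force: [0.3, 0.7, 0.2]
width: 0.009
```

Request:
{"name": "move_arm", "arguments": {"series": [{"x": 0,"y": 0.2,"z": 0,"rx": 0,"ry": 0,"rz": 0}]}}

```text
clock: 35.3
position: [0.6374, 0.1163, 0.0696]
ee_rot: [-1.563, 0.136, -0.144]
force: [0.0, 0.7, -0.2]
width: 0.001
```

Request:
{"name": "move_arm", "arguments": {"series": [{"x": 0,"y": 0.15,"z": 0,"rx": 0,"ry": 0,"rz": 0}]}}

```text
clock: 35.42
position: [0.6374, 0.1163, 0.0692]
ee_rot: [-1.562, 0.136, -0.144]
force: [-8.7, -0.5, 23.7]
width: 0.007
```

Request:
{"name": "move_arm", "arguments": {"series": [{"x": 0,"y": 0.15,"z": 0,"rx": 0,"ry": 0,"rz": 0}]}}

```text
clock: 35.55
position: [0.6374, 0.1163, 0.0693]
ee_rot: [-1.561, 0.136, -0.144]
force: [-8.4, -0.1, 19.1]
width: 0.005
```

The +y end is solid at 50.2 mm under 24 N. Now the -y end.

Request:
{"name": "move_arm", "arguments": {"series": [{"x": 0,"y": -3,"z": 0,"rx": 0,"ry": 0,"rz": 0},{"x": 0,"y": -3,"z": 0,"rx": 0,"ry": 0,"rz": 0},{"x": 0,"y": 0,"z": -5.6,"rx": 0,"ry": 0,"rz": 0},{"x": 0,"y": 0,"z": -5.6,"rx": 0,"ry": 0,"rz": 0},{"x": 0,"y": 0,"z": -5.4,"rx": 0,"ry": 0,"rz": 0},{"x": 0,"y": 0,"z": 0,"rx": 0,"ry": 0,"rz": 0},{"x": 0,"y": 0,"z": 0,"rx": 0,"ry": 0,"rz": 0}]}}

```text
clock: 36.42
position: [0.6083, -0.0504, 0.1311]
ee_rot: [-1.561, 0.131, -0.144]
force: [0.7, 1.2, -0.9]
width: 0.01
```

```bash
python3 - <<'E'
from plan import *
plan([((*well(0,-84),.075),-.173)])
E
```

```text
t 36.42 pos [ 0.6083 -0.0504  0.1311] phi -0.176 ydown [ 0.0087  0.0048 -1.    ] w 0.9mm F [ 0.6715  1.1514 -0.8708]
->  [ 0.609  -0.0482  0.075 ] phi -0.173 n 1
  {x:-0.01,y:5.61,z:0.19, rx:-0.006,ry:-0.003,rz:0.008}
```

Request:
{"name": "move_arm", "arguments": {"series": [{"x": -0.2,"y": 2,"z": 0.2,"rx": -0.005,"ry": 0,"rz": 0.007},{"x": -0.2,"y": 2,"z": 0,"rx": 0,"ry": 0,"rz": 0},{"x": -0.1,"y": 1,"z": 0,"rx": 0,"ry": 0,"rz": 0},{"x": 0,"y": 0,"z": 0,"rx": 0,"ry": 0,"rz": 0}]}}

```text
clock: 36.92
position: [0.6037, -0.0418, 0.0766]
ee_rot: [-1.565, 0.134, -0.131]
force: [-0.4, 0.1, 0.7]
width: 0.004
```

Request:
{"name": "move_arm", "arguments": {"series": [{"x": 0,"y": 0.3,"z": 0,"rx": 0,"ry": 0,"rz": 0}]}}

```text
clock: 37.05
position: [0.6042, -0.0415, 0.0738]
ee_rot: [-1.565, 0.133, -0.131]
force: [0.2, -0.2, -0.1]
width: 0.006
```

Request:
{"name": "move_arm", "arguments": {"series": [{"x": 0,"y": 0.2,"z": -0.2,"rx": 0,"ry": 0,"rz": 0},{"x": 0,"y": 0.2,"z": 0,"rx": 0,"ry": 0,"rz": 0}]}}

```text
clock: 37.3
position: [0.6044, -0.0435, 0.0702]
ee_rot: [-1.565, 0.132, -0.132]
force: [0.0, 0.9, 0.2]
width: 0.004
```

Request:
{"name": "move_arm", "arguments": {"series": [{"x": 0,"y": 0.15,"z": 0,"rx": 0,"ry": 0,"rz": 0}]}}

```text
clock: 37.42
position: [0.6045, -0.0435, 0.0693]
ee_rot: [-1.564, 0.132, -0.132]
force: [-5.4, 2.7, 16.7]
width: 0.005
```

Request:
{"name": "move_arm", "arguments": {"series": [{"x": 0,"y": 0.15,"z": 0,"rx": 0,"ry": 0,"rz": 0}]}}

```text
clock: 37.55
position: [0.6045, -0.0435, 0.0692]
ee_rot: [-1.563, 0.132, -0.132]
force: [-8.6, 1.9, 24.0]
width: 0.005
```

Both ends are solid at 50.2 mm. Next is the carton. I'll first test whether the arm can tilt the tool horizontal near the stand.

Request:
{"name": "move_arm", "arguments": {"series": [{"x": 0,"y": -4,"z": 0,"rx": 0,"ry": 0,"rz": 0},{"x": 0,"y": -5,"z": 0,"rx": 0,"ry": 0,"rz": 0},{"x": 0,"y": -5,"z": -2,"rx": 0,"ry": 0,"rz": 0},{"x": 0,"y": -3,"z": -5,"rx": 0,"ry": 0,"rz": 0},{"x": 0,"y": 0,"z": -5,"rx": 0,"ry": 0,"rz": 0},{"x": 0,"y": 0,"z": 0,"rx": 0,"ry": 0,"rz": 0}], "jaw": 7.8}}

```text
clock: 38.3
position: [0.5843, -0.1659, 0.2462]
ee_rot: [-1.564, 0.128, -0.134]
force: [0.4, 0.2, -0.2]
width: 0.608
```

```bash
python3 - <<'E'
from plan import *
for n in("side","top"):
    i=arm.get_image(n);cv2.imwrite(f"pics/{n}18.png",i)
crop(cv2.imread("pics/side18.png"),300,110,430,210,6,"pics/s18.png")
plan([((.55,-.27,.25),-.113)])
print(arm.observe()["joints"])
E
```

```text
t 38.40 pos [ 0.5856 -0.1611  0.2454] phi -0.162 ydown [ 0.0033  0.0053 -1.    ] w 63.7mm F [0.1968 1.1834 0.3594]
->  [ 0.55 -0.27  0.25] phi -0.113 n 2
  {x:-0.88,y:-0.27,z:-5.66, rx:-0.003,ry:-0.024,rz:0.001}
  {x:-1.02,y:-0.25,z:-5.63, rx:-0.003,ry:-0.024,rz:0.001}
[-0.2175  0.4396  0.5833  1.6546 -0.2695  1.1258  0.2772]
```

View pics/side18.png

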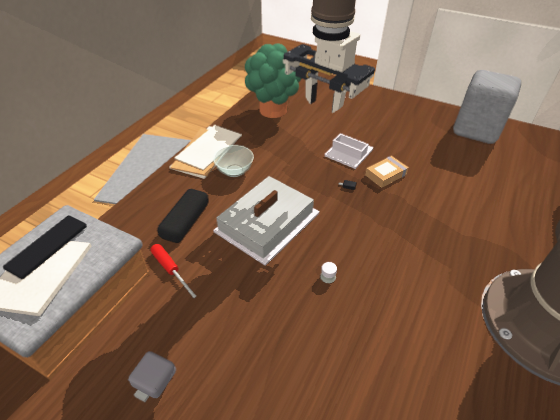

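View pics/top18.png

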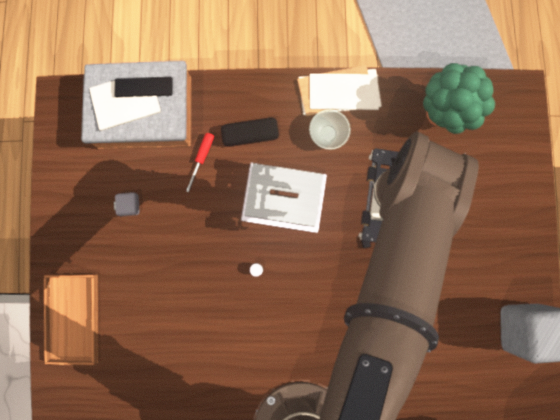

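Everything is in place. Now the tilt test, empty and up high.

Request:
{"name": "move_arm", "arguments": {"series": [{"x": -0.9,"y": 0,"z": -5,"rx": -0.003,"ry": -0.024,"rz": 0},{"x": -0.9,"y": 0,"z": -4,"rx": -0.003,"ry": -0.024,"rz": 0},{"x": 0,"y": 0,"z": 0,"rx": -0.175,"ry": 0,"rz": 0},{"x": 0,"y": 0,"z": 0,"rx": -0.175,"ry": 0,"rz": 0},{"x": 0,"y": 0,"z": 0,"rx": -0.175,"ry": 0,"rz": 0},{"x": 0,"y": 0,"z": 0,"rx": -0.175,"ry": 0,"rz": 0}]}}

```text
clock: 39.15
position: [0.5543, -0.2504, 0.2451]
ee_rot: [-2.283, 0.126, -0.069]
force: [-0.1, -0.0, -1.8]
width: 0.849
```

```bash
python3 - <<'E'
from plan import *
o,R,M=st(); print(o["position"],M,o["joints"])
E
```

```text
[ 0.5543 -0.2504  0.2451] [[ 0.9935 -0.0682  0.0914]
 [-0.1137 -0.6522  0.7494]
 [ 0.0085 -0.7549 -0.6557]] [-0.6543  0.5765  0.8966  1.8428  0.3508  0.9093 -0.1863]
```

Request:
{"name": "move_arm", "arguments": {"series": [{"x": 0,"y": 0,"z": 0,"rx": -0.175,"ry": 0,"rz": 0},{"x": 0,"y": 0,"z": 0,"rx": -0.175,"ry": 0,"rz": 0},{"x": 0,"y": 0,"z": 0,"rx": 0,"ry": 0,"rz": 0}]}}

```text
clock: 39.52
position: [0.5589, -0.2399, 0.2406]
ee_rot: [-2.645, 0.125, -0.037]
force: [-1.1, -0.2, 0.2]
width: 0.851
```

```bash
python3 - <<'E'
from plan import *
o,R,M=st(); print(o["position"],M,o["joints"])
E
```

```text
[ 0.5589 -0.2399  0.2406] [[ 0.9954 -0.082   0.0486]
 [-0.0953 -0.8765  0.4719]
 [ 0.0039 -0.4744 -0.8803]] [-0.8351  0.835   1.0179  1.8972  0.5143  0.8836 -0.4333]
```

Request:
{"name": "move_arm", "arguments": {"series": [{"x": 0,"y": 0,"z": 0,"rx": -0.175,"ry": 0,"rz": 0},{"x": 0,"y": 0,"z": 0,"rx": -0.175,"ry": 0,"rz": 0},{"x": 0,"y": 0,"z": 0,"rx": 0,"ry": 0,"rz": 0}]}}

```text
clock: 39.9
position: [0.5604, -0.2402, 0.2414]
ee_rot: [-2.987, 0.144, -0.023]
force: [-0.1, 0.0, 0.2]
width: 0.85
```

```bash
python3 - <<'E'
from plan import *
o,R,M=st(); print(o["position"],M,o["joints"])
E
```

```text
[ 0.5604 -0.2402  0.2414] [[ 0.9953 -0.0942  0.0225]
 [-0.0965 -0.9841  0.1492]
 [ 0.0081 -0.1506 -0.9886]] [-0.9052  1.1282  1.0877  1.9092  0.6002  0.9016 -0.619 ]
```

Request:
{"name": "move_arm", "arguments": {"series": [{"x": 0,"y": 0,"z": 0,"rx": -0.15,"ry": 0,"rz": 0},{"x": 0,"y": 3,"z": 3,"rx": 0,"ry": 0,"rz": 0},{"x": 0,"y": 3,"z": 3,"rx": 0,"ry": 0,"rz": 0},{"x": 0,"y": 0,"z": 3,"rx": 0,"ry": 0,"rz": 0},{"x": 0,"y": 0,"z": 3,"rx": 0,"ry": 0,"rz": 0},{"x": 0,"y": 0,"z": 0,"rx": 0,"ry": 0,"rz": 0}]}}

```text
clock: 40.65
position: [0.5608, -0.3008, 0.1265]
ee_rot: [-3.092, 0.166, -0.061]
force: [-0.0, -0.6, 0.7]
width: 0.848
```

```bash
python3 - <<'E'
from plan import *
o,R,M=st(); print(o["position"],M,o["joints"])
i=arm.get_image("side");cv2.imwrite("pics/side19.png",i)
E
```

```text
[ 0.5608 -0.3008  0.1265] [[ 0.9935 -0.1063  0.0415]
 [-0.1081 -0.9932  0.0422]
 [ 0.0367 -0.0464 -0.9982]] [-0.7943  1.4146  1.0219  1.8791  0.578   0.7908 -0.8291]
```

View pics/side19.png

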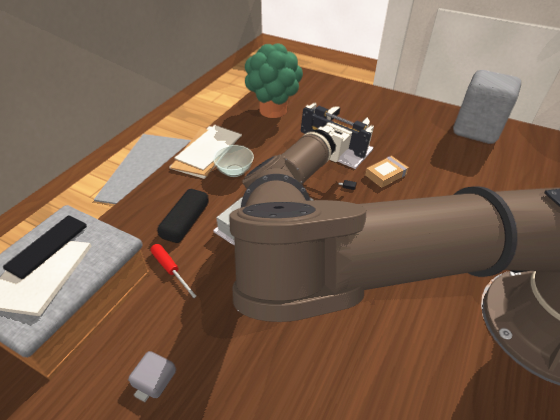

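```bash
python3 - <<'E'
from plan import *
i=arm.get_image("top");cv2.imwrite("pics/top19.png",i)
E
```

```text
(no output)
```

View pics/top19.png

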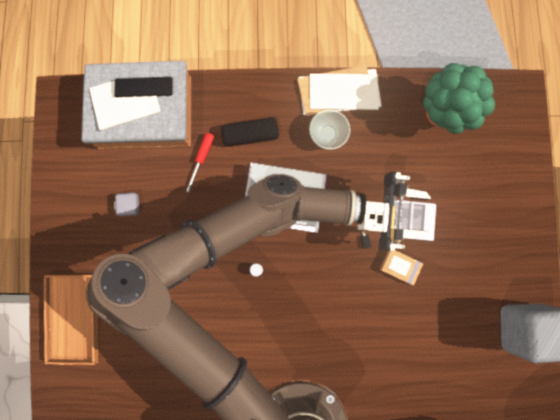

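The arm can hold the tool horizontal, but its wrist block hangs right over the cover at top-view (283,190). So I'll back off. Instead I'll grasp the carton with the tool leaned back 0.5 rad, so the wrist stays high when the carton is upright.

Request:
{"name": "move_arm", "arguments": {"series": [{"x": 0,"y": 0,"z": -4,"rx": 0,"ry": 0,"rz": 0},{"x": 0,"y": 0,"z": -4,"rx": 0.1,"ry": 0,"rz": 0},{"x": 0,"y": -1,"z": -3,"rx": 0.175,"ry": 0,"rz": 0},{"x": 0,"y": 0,"z": 0,"rx": 0.175,"ry": 0,"rz": 0},{"x": 0,"y": 0,"z": 0,"rx": 0.175,"ry": 0,"rz": 0},{"x": 0,"y": 0,"z": 0,"rx": 0.175,"ry": 0,"rz": 0},{"x": 0,"y": 0,"z": 0,"rx": 0.175,"ry": 0,"rz": 0},{"x": 0,"y": 0,"z": 0,"rx": 0.175,"ry": 0,"rz": 0},{"x": 0,"y": 0,"z": 0,"rx": 0.175,"ry": 0,"rz": 0},{"x": 0,"y": 0,"z": 0,"rx": 0,"ry": 0,"rz": 0}]}}

```text
clock: 42.0
position: [0.5545, -0.3013, 0.2555]
ee_rot: [-1.753, 0.053, -0.123]
force: [-0.4, -0.0, 0.9]
width: 0.848
```

```bash
python3 - <<'E'
from plan import *
o,R,M=st(); print(o["position"],M,o["joints"])
i=arm.get_image("side");cv2.imwrite("pics/side20.png",i); crop(i,200,110,430,270,3,"pics/s20.png")
crop(cv2.imread("pics/top19.png"),370,190,450,290,7,"pics/t19c.png")
E
```

```text
[ 0.5545 -0.3013  0.2555] [[ 0.9931  0.0327  0.1125]
 [-0.1045 -0.1854  0.9771]
 [ 0.0528 -0.9821 -0.1807]] [-0.0766  0.4069  0.5615  1.685  -0.0683  0.9977  0.3598]
```

View pics/s20.png

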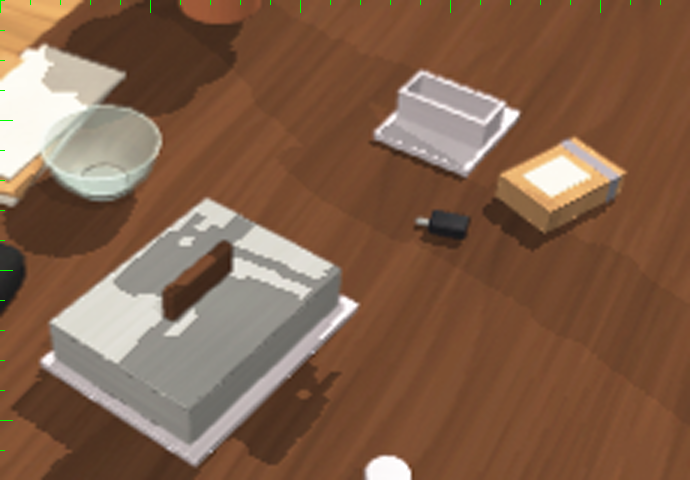

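View pics/t19c.png

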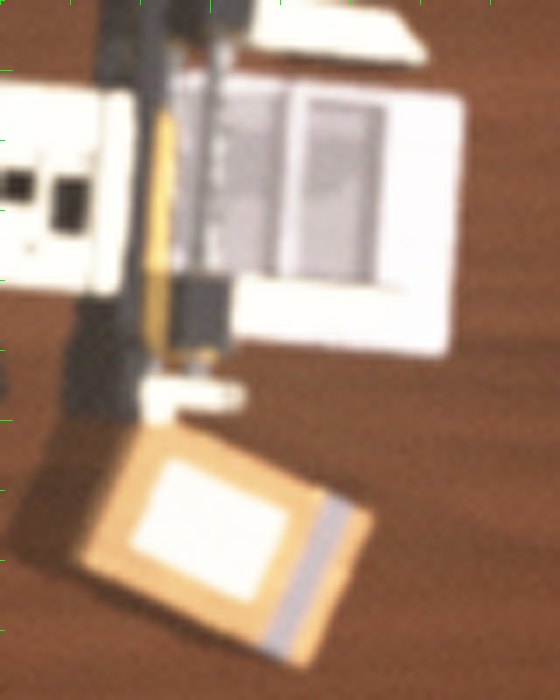

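```bash
cat > ovr.py <<'E'
from plan import *
import sys
def rb(c,th,zs,lx,ly): return [box(c,th,rect(lx,ly,z)) for z in zs]
def show(rk,ca,tag,topf,sidef):
    its=[(b,(0,0,255)) for b in rb(*rk,[.008],.1,.11)]+[(b,(0,0,255)) for b in rb(*rk,[.038],.092,.042)]+[(b,(255,0,0)) for b in rb(*rk,[.038],.084,.034)]+[(b,(0,255,0)) for b in rb(*ca,[.026,0],.096,.064)]
    overlay(topf,"top",its,(370,190,450,290),7,f"pics/ovA{tag}.png")
    overlay(sidef,"side",its,(315,120,415,195),7,f"pics/ovB{tag}.png")
    a=cv2.imread(f"pics/ovA{tag}.png");b=cv2.imread(f"pics/ovB{tag}.png")
E
python3 - <<'E'
from ovr import *
show(((.5543,-.3241),-.113),((.4284,-.2786),1.105),"1","pics/top0.png","pics/side20.png")
E
```

```text
(no output)
```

View pics/ovA1.png

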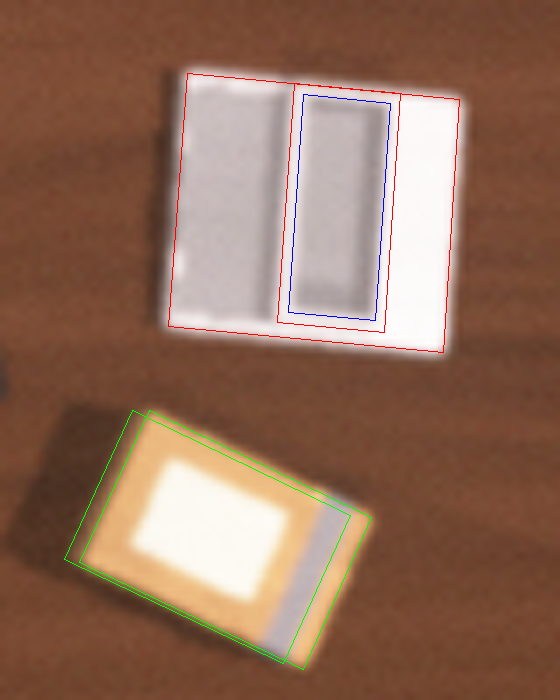

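View pics/ovB1.png

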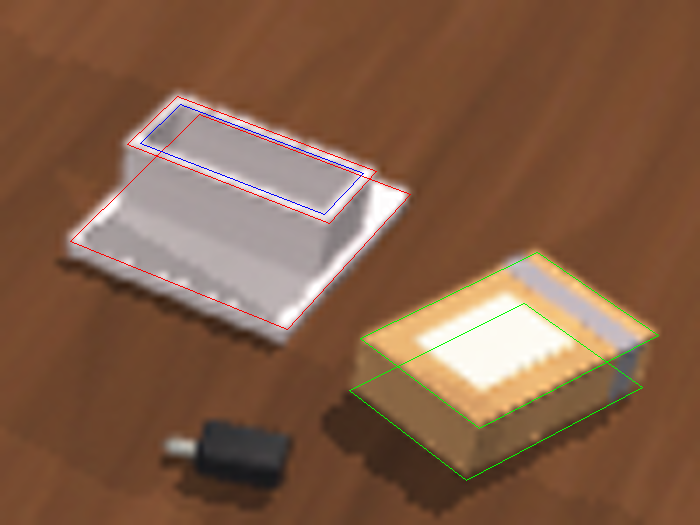

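```bash
cat >> plan.py <<'E'
def plant(wps):
    """wps: (xyz, phi, tilt) tilt = rotation about tool x from straight down"""
    o,R,M=st(); p=np.array(o["position"])
    D=target(np.arctan2(M[1,0],M[0,0]))
    print("t %.2f"%o["clock"],"pos",p,"phi %.3f"%np.arctan2(M[1,0],M[0,0]),"tilt vec",(D.inv()*R).as_rotvec(),"w %.1fmm"%(o["width"]*91.8),"F",np.array(o["force"]))
    for X,phi,t in wps:
        X=np.array(X,float); T=target(phi)*Rn.from_rotvec([t,0,0])
        d=X-p; w=(R.inv()*T).as_rotvec()
        n=max(1,int(np.ceil(max(np.abs(d).max()/.06,np.linalg.norm(d)/.0625,np.linalg.norm(w)/.175))))
        print("-> ",X,"phi",phi,"n",n)
        for i in range(n):
            s=R.inv().apply(d/n)*100
            print("  {x:%.2f,y:%.2f,z:%.2f, rx:%.3f,ry:%.3f,rz:%.3f}"%(*s,*(w/n)))
            R=R*Rn.from_rotvec(w/n)
        p=X;R=T
E
python3 - <<'E'
from plan import *
plant([((.4149,-.3054-.04,.12),-.466,.5)])
E
```

```text
t 42.05 pos [ 0.5556 -0.2985  0.2545] phi -0.101 tilt vec [-0.1829  0.0047 -0.0512] w 77.6mm F [0.0741 0.6111 0.7823]
->  [ 0.4149 -0.3454  0.12  ] phi -0.466 n 5
  {x:-2.84,y:2.73,z:-0.73, rx:0.133,ry:0.075,rz:-0.002}
  {x:-2.77,y:2.59,z:-1.30, rx:0.133,ry:0.075,rz:-0.002}
  {x:-2.65,y:2.37,z:-1.83, rx:0.133,ry:0.075,rz:-0.002}
  {x:-2.50,y:2.09,z:-2.32, rx:0.133,ry:0.075,rz:-0.002}
  {x:-2.31,y:1.75,z:-2.76, rx:0.133,ry:0.075,rz:-0.002}
```

Request:
{"name": "move_arm", "arguments": {"series": [{"x": -2.8,"y": 2.7,"z": -0.7,"rx": 0.133,"ry": 0.075,"rz": 0},{"x": -2.8,"y": 2.6,"z": -1.3,"rx": 0.133,"ry": 0.075,"rz": 0},{"x": -2.8,"y": 2.4,"z": -1.8,"rx": 0.133,"ry": 0.075,"rz": 0},{"x": -2.7,"y": 2.1,"z": -2.3,"rx": 0.133,"ry": 0.075,"rz": 0},{"x": -2.6,"y": 1.7,"z": -2.8,"rx": 0.133,"ry": 0.075,"rz": 0},{"x": 0,"y": 0,"z": 0,"rx": 0,"ry": 0,"rz": 0},{"x": 0,"y": 0,"z": 0,"rx": 0,"ry": 0,"rz": 0}]}}

```text
clock: 42.92
position: [0.4096, -0.329, 0.1133]
ee_rot: [-1.04, 0.257, -0.392]
force: [0.1, 1.3, 0.9]
width: 0.848
```

```bash
python3 - <<'E'
from plan import *
plant([((.3995,-.337,.09),-.466,.5),((.4149,-.3054,.025),-.466,.5)])
print(arm.observe()["joints"])
i=arm.get_image("side");cv2.imwrite("pics/side21.png",i);crop(i,310,90,450,190,5,"pics/s21.png")
E
```

```text
t 42.92 pos [ 0.4096 -0.329   0.1133] phi -0.447 tilt vec [0.5077 0.0057 0.022 ] w 77.8mm F [0.1202 1.333  0.9114]
->  [ 0.3995 -0.337   0.09  ] phi -0.466 n 1
  {x:-0.51,y:1.49,z:-2.15, rx:-0.007,ry:0.006,rz:-0.029}
->  [ 0.4149 -0.3054  0.025 ] phi -0.466 n 2
  {x:-0.02,y:3.69,z:-0.02, rx:0.000,ry:0.000,rz:0.000}
  {x:-0.02,y:3.69,z:-0.02, rx:0.000,ry:0.000,rz:0.000}
[ 0.6189  0.601   0.3614  1.8508 -0.7079  1.1356  0.94  ]
```

View pics/s21.png

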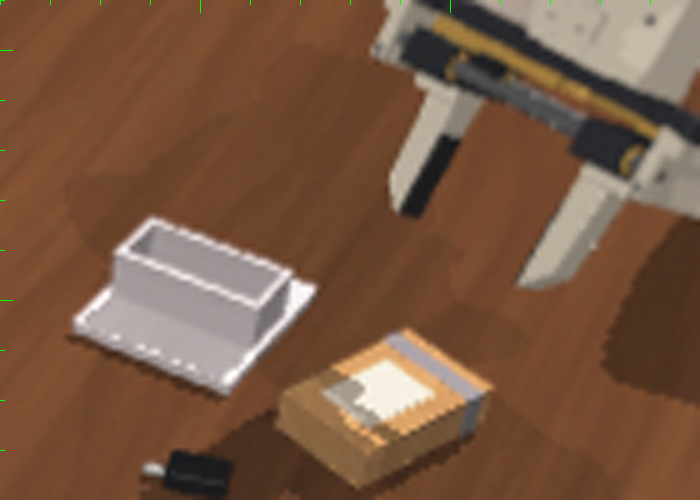

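Request:
{"name": "move_arm", "arguments": {"series": [{"x": -0.5,"y": 1.5,"z": -2.1,"rx": 0,"ry": 0.006,"rz": -0.029},{"x": 0,"y": 0,"z": 0,"rx": 0,"ry": 0,"rz": 0},{"x": 0,"y": 0,"z": 0,"rx": 0,"ry": 0,"rz": 0}]}}

```text
clock: 43.35
position: [0.4048, -0.3324, 0.0925]
ee_rot: [-1.048, 0.238, -0.411]
force: [-0.2, -0.2, -0.3]
width: 0.849
```

```bash
python3 - <<'E'
from plan import *
plant([((.4149,-.3054,.026),-.466,.5)])
E
```

```text
t 43.35 pos [ 0.4048 -0.3324  0.0925] phi -0.453 tilt vec [ 0.5043 -0.0009 -0.0034] w 77.9mm F [-0.1715 -0.2265 -0.3336]
->  [ 0.4149 -0.3054  0.026 ] phi -0.466 n 2
  {x:-0.15,y:3.61,z:-0.35, rx:-0.002,ry:0.007,rz:-0.002}
  {x:-0.15,y:3.61,z:-0.34, rx:-0.002,ry:0.007,rz:-0.002}
```

Request:
{"name": "move_arm", "arguments": {"series": [{"x": -0.15,"y": 2.4,"z": -0.4,"rx": 0,"ry": 0.007,"rz": 0},{"x": -0.15,"y": 2.0,"z": -0.3,"rx": 0,"ry": 0.007,"rz": 0},{"x": 0,"y": 0,"z": 0,"rx": 0,"ry": 0,"rz": 0},{"x": 0,"y": 0,"z": 0,"rx": 0,"ry": 0,"rz": 0}]}}

```text
clock: 43.85
position: [0.4143, -0.3162, 0.0544]
ee_rot: [-1.05, 0.241, -0.414]
force: [0.9, 0.3, 0.3]
width: 0.851
```

```bash
python3 - <<'E'
from plan import *
plant([((.4149,-.3054,.026),-.466,.5)])
i=arm.get_image("side");cv2.imwrite("pics/side22.png",i);crop(i,330,110,430,190,7,"pics/s22.png")
E
```

```text
t 43.85 pos [ 0.4143 -0.3162  0.0544] phi -0.457 tilt vec [ 0.5026 -0.0008 -0.003 ] w 78.1mm F [0.8585 0.2679 0.332 ]
->  [ 0.4149 -0.3054  0.026 ] phi -0.466 n 1
  {x:-0.43,y:2.96,z:-0.50, rx:-0.003,ry:0.010,rz:-0.002}
```

View pics/s22.png

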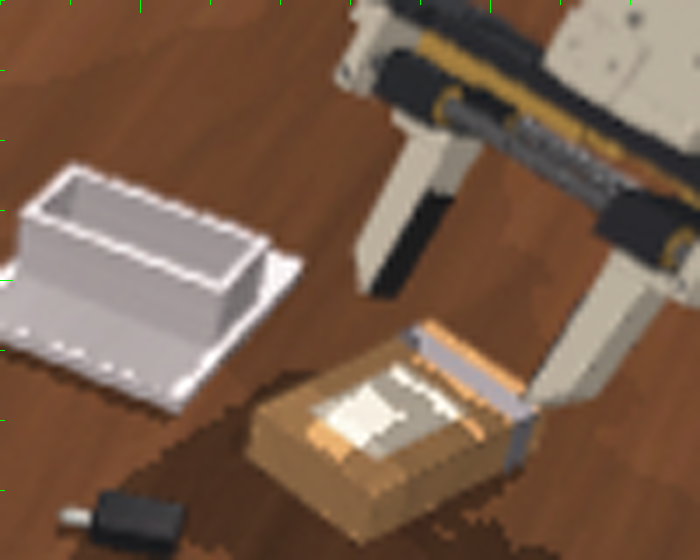

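Request:
{"name": "move_arm", "arguments": {"series": [{"x": -0.5,"y": 0.3,"z": -0.5,"rx": 0,"ry": 0.01,"rz": 0},{"x": 0,"y": 0,"z": 0,"rx": 0,"ry": 0,"rz": 0},{"x": 0,"y": 0,"z": 0,"rx": 0,"ry": 0,"rz": 0}]}}

```text
clock: 44.28
position: [0.4083, -0.3178, 0.0503]
ee_rot: [-1.049, 0.249, -0.421]
force: [-0.3, 0.8, -0.6]
width: 0.851
```

```bash
python3 - <<'E'
from plan import *
plant([((.4149,-.3054,.026),-.466,.5)])
E
```

```text
t 44.27 pos [ 0.4083 -0.3178  0.0503] phi -0.467 tilt vec [0.5016 0.     0.0001] w 78.1mm F [-0.2939  0.8021 -0.5602]
->  [ 0.4149 -0.3054  0.026 ] phi -0.466 n 1
  {x:0.03,y:2.80,z:0.06, rx:-0.002,ry:-0.001,rz:0.000}
```

Request:
{"name": "move_arm", "arguments": {"series": [{"x": 0,"y": 1.0,"z": 0,"rx": 0,"ry": 0,"rz": 0},{"x": 0,"y": 1.0,"z": 0,"rx": 0,"ry": 0,"rz": 0},{"x": 0,"y": 0.5,"z": 0,"rx": 0,"ry": 0,"rz": 0},{"x": 0,"y": 0,"z": 0,"rx": 0,"ry": 0,"rz": 0}]}}

```text
clock: 44.78
position: [0.4141, -0.3058, 0.0264]
ee_rot: [-1.048, 0.25, -0.42]
force: [0.4, 0.1, 0.2]
width: 0.847
```

```bash
python3 - <<'E'
from plan import *
plant([((.4149,-.3054,.026),-.466,.5)])
i=arm.get_image("side");cv2.imwrite("pics/side23.png",i);crop(i,330,110,430,190,7,"pics/s23.png")
E
```

```text
t 44.77 pos [ 0.4141 -0.3058  0.0264] phi -0.466 tilt vec [0.5022 0.0002 0.0008] w 77.8mm F [0.4374 0.0923 0.2041]
->  [ 0.4149 -0.3054  0.026 ] phi -0.466 n 1
  {x:0.06,y:0.07,z:0.04, rx:-0.002,ry:-0.001,rz:-0.001}
```

View pics/s23.png

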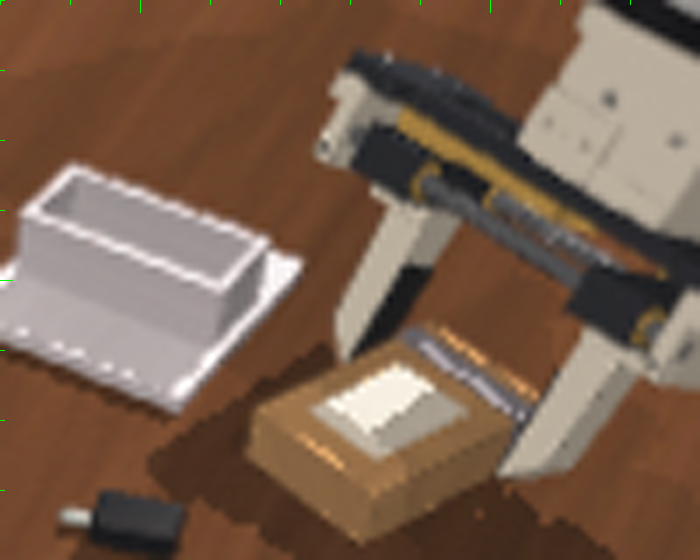

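Fingers straddle the carton at its far end. Close and lift.

Request:
{"name": "move_arm", "arguments": {"series": [{"x": 0,"y": 0,"z": 0,"rx": 0,"ry": 0,"rz": 0},{"x": 0,"y": 0,"z": 0,"rx": 0,"ry": 0,"rz": 0},{"x": 0,"y": 0,"z": 0,"rx": 0,"ry": 0,"rz": 0},{"x": 0,"y": 0,"z": 0,"rx": 0,"ry": 0,"rz": 0}], "jaw": 5.5, "newtons": 35}}

```text
clock: 45.32
position: [0.414, -0.3066, 0.0268]
ee_rot: [-1.049, 0.25, -0.421]
force: [-0.6, 0.7, -1.1]
width: 0.691
```

```bash
python3 - <<'E'
from plan import *
plant([((.414,-.306,.16),-.466,.5)])
i=arm.get_image("side");cv2.imwrite("pics/side24.png",i);crop(i,330,110,430,190,7,"pics/s24.png")
E
```

```text
t 45.33 pos [ 0.414  -0.3066  0.0268] phi -0.467 tilt vec [0.5013 0.     0.    ] w 63.4mm F [-0.6446  0.6619 -1.0747]
->  [ 0.414 -0.306  0.16 ] phi -0.466 n 3
  {x:-0.01,y:-3.88,z:2.15, rx:-0.000,ry:-0.000,rz:0.000}
  {x:-0.01,y:-3.89,z:2.15, rx:-0.000,ry:-0.000,rz:0.000}
  {x:-0.01,y:-3.89,z:2.14, rx:-0.000,ry:-0.000,rz:0.000}
```

View pics/s24.png

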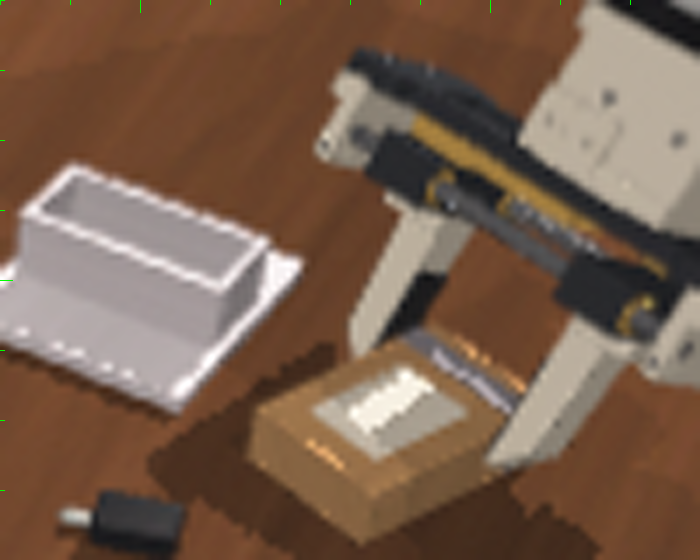

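Request:
{"name": "move_arm", "arguments": {"series": [{"x": 0,"y": -2.6,"z": 1.4,"rx": 0,"ry": 0,"rz": 0},{"x": 0,"y": -3.9,"z": 2.1,"rx": 0,"ry": 0,"rz": 0},{"x": 0,"y": -3.9,"z": 2.1,"rx": 0,"ry": 0,"rz": 0},{"x": 0,"y": -3.9,"z": 2.1,"rx": 0,"ry": 0,"rz": 0},{"x": 0,"y": 0,"z": 0,"rx": 0,"ry": 0,"rz": 0},{"x": 0,"y": 0,"z": 0,"rx": 0,"ry": 0,"rz": 0}]}}

```text
clock: 46.12
position: [0.4124, -0.3074, 0.1926]
ee_rot: [-1.049, 0.252, -0.42]
force: [0.6, -0.4, -2.1]
width: 0.691
```

```bash
python3 - <<'E'
from plan import *
plant([((.54,-.30,.21),-.113,-1.07)])
i=arm.get_image("side");cv2.imwrite("pics/side25.png",i);crop(i,310,60,450,190,5,"pics/s25.png")
E
```

```text
t 46.12 pos [ 0.4124 -0.3074  0.1926] phi -0.467 tilt vec [0.5006 0.0008 0.003 ] w 63.4mm F [ 0.6163 -0.3948 -2.1067]
->  [ 0.54 -0.3   0.21] phi -0.113 n 10
  {x:1.11,y:0.15,z:0.65, rx:-0.155,ry:-0.038,rz:-0.011}
  {x:1.13,y:0.07,z:0.62, rx:-0.155,ry:-0.038,rz:-0.011}
  {x:1.15,y:-0.02,z:0.58, rx:-0.155,ry:-0.038,rz:-0.011}
  {x:1.17,y:-0.09,z:0.53, rx:-0.155,ry:-0.038,rz:-0.011}
  {x:1.19,y:-0.15,z:0.47, rx:-0.155,ry:-0.038,rz:-0.011}
  {x:1.21,y:-0.21,z:0.39, rx:-0.155,ry:-0.038,rz:-0.011}
  {x:1.23,y:-0.25,z:0.31, rx:-0.155,ry:-0.038,rz:-0.011}
  {x:1.24,y:-0.28,z:0.23, rx:-0.155,ry:-0.038,rz:-0.011}
  {x:1.25,y:-0.29,z:0.13, rx:-0.155,ry:-0.038,rz:-0.011}
  {x:1.26,y:-0.29,z:0.04, rx:-0.155,ry:-0.038,rz:-0.011}
```

View pics/s25.png

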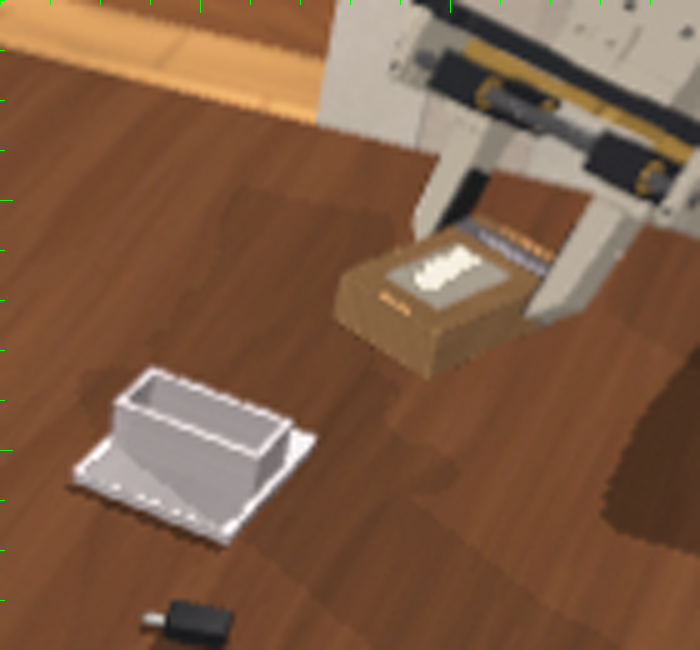

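Carton held level. Rotating it upright.

Request:
{"name": "move_arm", "arguments": {"series": [{"x": 1.1,"y": 0,"z": 0.6,"rx": -0.155,"ry": -0.038,"rz": -0.011},{"x": 1.1,"y": 0,"z": 0.6,"rx": -0.155,"ry": -0.038,"rz": -0.011},{"x": 1.1,"y": 0,"z": 0.5,"rx": -0.155,"ry": -0.038,"rz": -0.011},{"x": 1.2,"y": 0,"z": 0.4,"rx": -0.155,"ry": -0.038,"rz": -0.011},{"x": 1.2,"y": -0.2,"z": 0.4,"rx": -0.155,"ry": -0.038,"rz": -0.011},{"x": 0,"y": 0,"z": 0,"rx": 0,"ry": 0,"rz": 0}]}}

```text
clock: 46.92
position: [0.4734, -0.3052, 0.1935]
ee_rot: [-1.869, 0.224, -0.249]
force: [-0.6, -0.2, -2.0]
width: 0.697
```

```bash
python3 - <<'E'
from plan import *
plant([((.54,-.30,.21),-.113,-1.07)])
print(arm.observe()["joints"])
E
```

```text
t 46.92 pos [ 0.4734 -0.3052  0.1935] phi -0.282 tilt vec [-0.3045  0.0089 -0.0583] w 64.0mm F [-0.5568 -0.1819 -2.0077]
->  [ 0.54 -0.3   0.21] phi -0.113 n 5
  {x:1.27,y:-0.39,z:0.37, rx:-0.152,ry:-0.034,rz:-0.013}
  {x:1.28,y:-0.42,z:0.27, rx:-0.152,ry:-0.034,rz:-0.013}
  {x:1.30,y:-0.43,z:0.16, rx:-0.152,ry:-0.034,rz:-0.013}
  {x:1.31,y:-0.43,z:0.05, rx:-0.152,ry:-0.034,rz:-0.013}
  {x:1.31,y:-0.42,z:-0.06, rx:-0.152,ry:-0.034,rz:-0.013}
[-0.1855  0.3821  0.6293  1.9453  0.1048  0.7912  0.0368]
```

Request:
{"name": "move_arm", "arguments": {"series": [{"x": 1.3,"y": -0.4,"z": 0.4,"rx": -0.152,"ry": -0.034,"rz": -0.013},{"x": 1.3,"y": -0.4,"z": 0.3,"rx": -0.152,"ry": -0.034,"rz": -0.013},{"x": 1.3,"y": -0.4,"z": 0.2,"rx": -0.152,"ry": -0.034,"rz": -0.013},{"x": 1.3,"y": -0.4,"z": 0,"rx": -0.152,"ry": -0.034,"rz": -0.013},{"x": 1.3,"y": -0.4,"z": 0,"rx": -0.152,"ry": -0.034,"rz": -0.013},{"x": 0,"y": 0,"z": 0,"rx": 0,"ry": 0,"rz": 0},{"x": 0,"y": 0,"z": 0,"rx": 0,"ry": 0,"rz": 0}]}}

```text
clock: 47.8
position: [0.5345, -0.3049, 0.2031]
ee_rot: [-2.654, 0.17, -0.023]
force: [0.5, -0.5, -1.9]
width: 0.695
```

```bash
python3 - <<'E'
from plan import *
plant([((.5557,-.312,.16),-.113,-1.07)])
print(arm.observe()["joints"])
for n in("side","top"):
    i=arm.get_image(n);cv2.imwrite(f"pics/{n}26.png",i)
E
```

```text
t 47.80 pos [ 0.5345 -0.3049  0.2031] phi -0.124 tilt vec [-1.0884 -0.0072  0.0119] w 63.8mm F [ 0.4955 -0.5298 -1.9102]
->  [ 0.5557 -0.312   0.16  ] phi -0.113 n 1
  {x:2.25,y:2.38,z:3.58, rx:0.018,ry:0.006,rz:-0.016}
[-0.6955  0.8538  0.9373  1.9575  0.6313  0.7884 -0.5457]
```

View pics/side26.png

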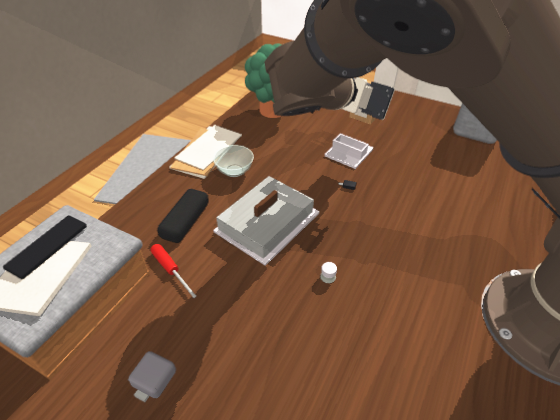

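View pics/top26.png

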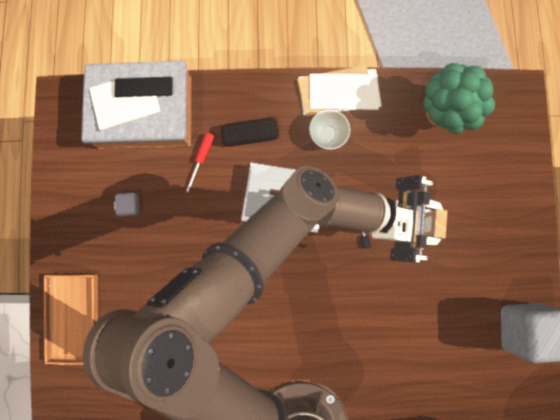

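```bash
cat > car.py <<'E'
from plan import *
R0=target(-.467)*Rn.from_rotvec([.5013,0,0]); p0=np.array([.414,-.3066,.0268])
C0=Rn.from_euler('z',1.105); c0=np.array([.4284,-.2786,.013])
rel=R0.inv().apply(c0-p0); rel[0]=0  # centred between jaws
relR=R0.inv()*C0
def now():
    o,R,M=st(); return np.array(o["position"])+R.apply(rel), R*relR
def tcp_for(c,R): return np.array(c)-R.apply(rel)
def corners(c,RC,sx): # end face at +-x
    return [c+RC.apply([sx*.048,a*.032,b*.013]) for a,b in((1,1),(1,-1),(-1,-1),(-1,1))]
E
python3 - <<'E'
from car import *
c,RC=now(); print("rel",R0.inv().apply(c0-p0),"c",c,"long axis",RC.as_matrix()[:,0],"thick",RC.as_matrix()[:,2])
rk=((.5543,-.3241),-.113)
its=[(corners(c,RC,s),col) for s,col in((1,(0,255,0)),(-1,(255,0,0)))]+[(box(*rk,rect(.1,.11,.008)),(0,0,255))]
overlay("pics/top26.png","top",its,(370,170,470,270),7,"pics/ov26.png")
T=target(-.113)*Rn.from_rotvec([-1.07,0,0]); print("tcp for", tcp_for((.5543,-.3241,.056),T))
E
```

```text
rel [0.0003 0.0272 0.021 ] c [ 0.5327 -0.3189  0.1721] long axis [-0.0147 -0.0156 -0.9998] thick [ 0.1235  0.9922 -0.0173]
tcp for [ 0.5559 -0.3104  0.0875]
```

View pics/ov26.png

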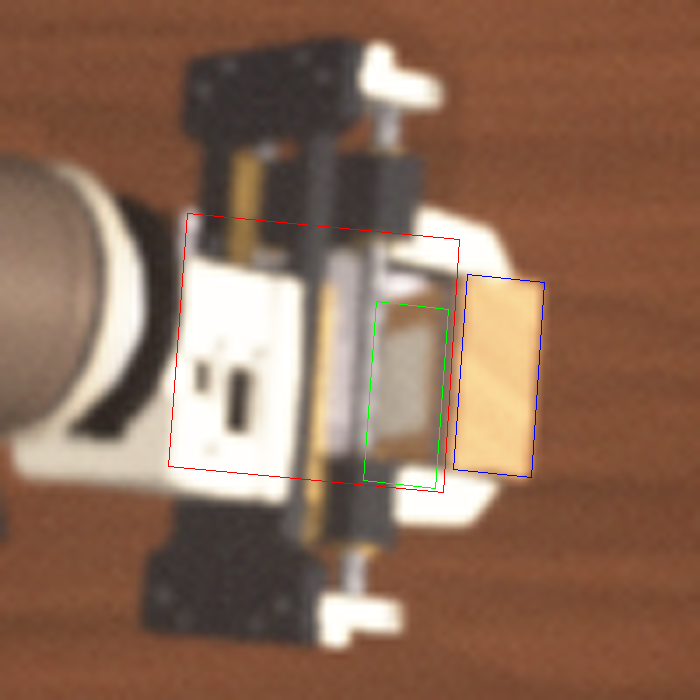

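```bash
python3 - <<'E'
from car import *
plant([((.5559,-.3104,.15),-.113,-1.07)])
E
```

```text
t 47.90 pos [ 0.5348 -0.3047  0.2033] phi -0.124 tilt vec [-1.0868 -0.0062  0.0103] w 63.6mm F [ 0.2484  0.2907 -1.1748]
->  [ 0.5559 -0.3104  0.15  ] phi -0.113 n 1
  {x:2.22,y:2.74,z:4.56, rx:0.017,ry:0.005,rz:-0.015}
```

Request:
{"name": "move_arm", "arguments": {"series": [{"x": 1.1,"y": 1.3,"z": 2.3,"rx": 0.01,"ry": 0.003,"rz": -0.008},{"x": 1.1,"y": 1.3,"z": 2.2,"rx": 0.01,"ry": 0.002,"rz": -0.007},{"x": 0,"y": 0,"z": 0,"rx": 0,"ry": 0,"rz": 0},{"x": 0,"y": 0,"z": 0,"rx": 0,"ry": 0,"rz": 0}]}}

```text
clock: 48.4
position: [0.5548, -0.3129, 0.1536]
ee_rot: [-2.624, 0.157, -0.054]
force: [-0.6, -0.4, -1.3]
width: 0.698
```

```bash
python3 - <<'E'
from car import *
plant([((.5559,-.3104,.135),-.113,-1.07)])
c,RC=now();print(c,RC.as_matrix()[:,0])
E
```

```text
t 48.40 pos [ 0.5548 -0.3129  0.1536] phi -0.122 tilt vec [-1.0564  0.0049 -0.0083] w 64.1mm F [-0.6149 -0.3571 -1.2804]
->  [ 0.5559 -0.3104  0.135 ] phi -0.113 n 1
  {x:0.06,y:0.69,z:1.74, rx:-0.014,ry:-0.012,rz:-0.003}
[ 0.5534 -0.3262  0.1219] [ 0.0095  0.012  -0.9999]
```

Request:
{"name": "move_arm", "arguments": {"series": [{"x": 0.05,"y": 0.7,"z": 1.7,"rx": -0.012,"ry": -0.01,"rz": 0},{"x": 0,"y": 0,"z": 0,"rx": 0,"ry": 0,"rz": 0},{"x": 0,"y": 0,"z": 0,"rx": 0,"ry": 0,"rz": 0}]}}

```text
clock: 48.78
position: [0.5556, -0.3115, 0.1382]
ee_rot: [-2.636, 0.156, -0.044]
force: [0.6, -0.1, -1.2]
width: 0.695
```

```bash
python3 - <<'E'
from car import *
plant([((.5559,-.3104,.0885),-.113,-1.07)])
c,RC=now();print(c,RC.as_matrix()[:,0])
rk=((.5543,-.3241),-.113)
its=[(corners(c,RC,s),col) for s,col in((1,(0,255,0)),(-1,(255,0,0)))]+[(box(*rk,rect(.1,.11,.008)),(0,0,255)),(box(*rk,rect(.084,.034,.038)),(255,0,255))]
i=arm.get_image("top");overlay(i,"top",its,(370,170,470,270),7,"pics/ov27.png")
i=arm.get_image("side");overlay(i,"side",its,(310,90,410,190),7,"pics/ov27s.png")
E
```

```text
t 48.77 pos [ 0.5556 -0.3115  0.1382] phi -0.119 tilt vec [-1.0689  0.0017 -0.0029] w 63.8mm F [ 0.5636 -0.0639 -1.2182]
->  [ 0.5559 -0.3104  0.0885] phi -0.113 n 1
  {x:0.00,y:2.29,z:4.41, rx:-0.001,ry:-0.006,rz:-0.004}
[ 0.554  -0.3252  0.1067] [ 0.0021  0.0004 -1.    ]
```

View pics/ov27.png

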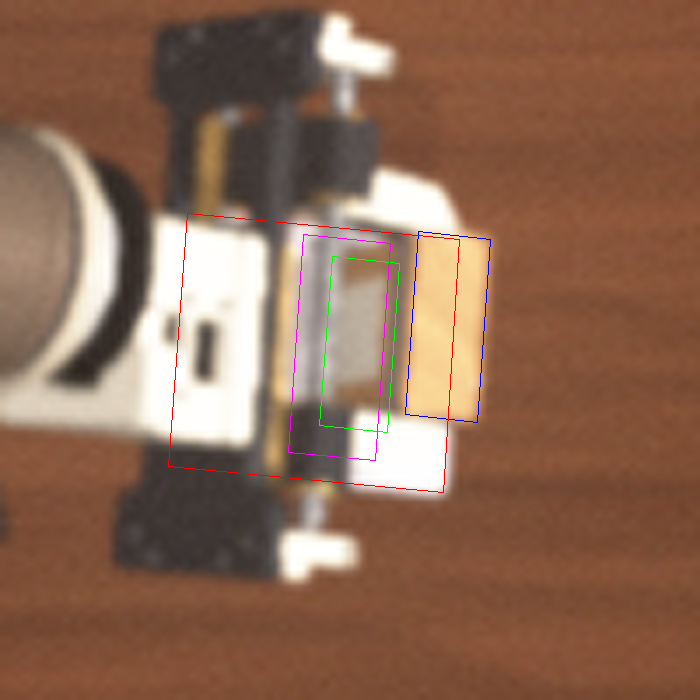

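View pics/ov27s.png

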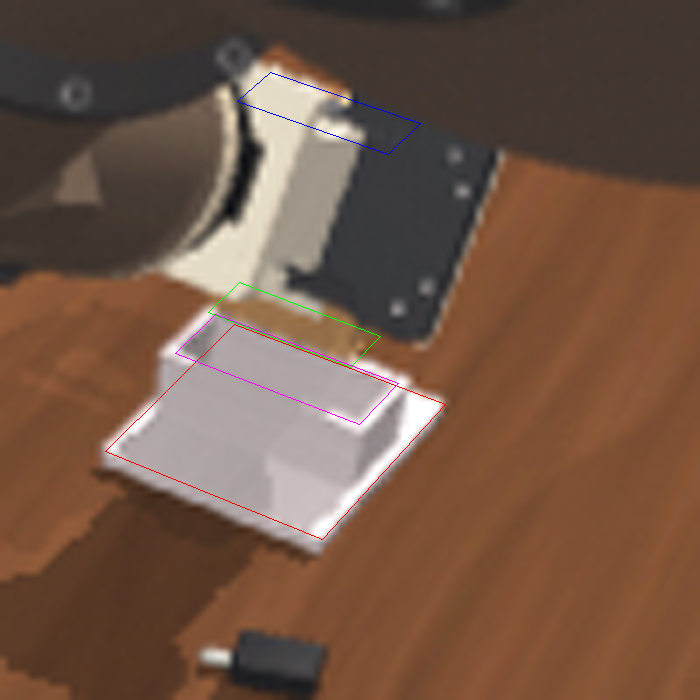

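Request:
{"name": "move_arm", "arguments": {"series": [{"x": 0,"y": 0.4,"z": 0.9,"rx": 0,"ry": -0.006,"rz": -0.003},{"x": 0,"y": 0.35,"z": 0.7,"rx": 0,"ry": 0,"rz": 0},{"x": 0,"y": 0,"z": 0,"rx": 0,"ry": 0,"rz": 0}]}}

```text
clock: 49.25
position: [0.556, -0.3099, 0.1194]
ee_rot: [-2.635, 0.148, -0.038]
force: [0.5, -0.2, -1.8]
width: 0.695
```

```bash
python3 - <<'E'
from car import *
plant([((.5559,-.3104,.0885),-.113,-1.07)])
c,RC=now();print(c,RC.as_matrix()[:,0])
E
```

```text
t 49.25 pos [ 0.556  -0.3099  0.1194] phi -0.112 tilt vec [-1.0676 -0.      0.    ] w 63.8mm F [ 0.5467 -0.2329 -1.792 ]
->  [ 0.5559 -0.3104  0.0885] phi -0.113 n 1
  {x:-0.00,y:1.53,z:2.68, rx:-0.002,ry:0.000,rz:0.000}
[ 0.5544 -0.3236  0.0879] [-0.001  0.002 -1.   ]
```

Aligned within 1 mm, with the carton's lower edge at about 40 mm. Lowering into the slot.

Request:
{"name": "move_arm", "arguments": {"series": [{"x": 0,"y": 0.4,"z": 0.7,"rx": 0,"ry": 0,"rz": 0},{"x": 0,"y": 0.3,"z": 0.5,"rx": 0,"ry": 0,"rz": 0}]}}

```text
clock: 49.5
position: [0.5561, -0.3104, 0.1049]
ee_rot: [-2.635, 0.148, -0.039]
force: [0.7, -0.8, -2.7]
width: 0.696
```

```bash
python3 - <<'E'
from car import *
plant([((.5559,-.3104,.0885),-.113,-1.07)])
c,RC=now();print(c,RC.as_matrix()[:,0])
E
```

```text
t 49.50 pos [ 0.5561 -0.3104  0.1049] phi -0.113 tilt vec [-1.0677  0.0002 -0.0003] w 63.9mm F [ 0.6754 -0.7671 -2.742 ]
->  [ 0.5559 -0.3104  0.0885] phi -0.113 n 1
  {x:-0.02,y:0.80,z:1.43, rx:-0.002,ry:-0.000,rz:0.001}
[ 0.5545 -0.324   0.0734] [-0.0006  0.0019 -1.    ]
```

Request:
{"name": "move_arm", "arguments": {"series": [{"x": 0,"y": 0.35,"z": 0.6,"rx": 0,"ry": 0,"rz": 0},{"x": 0,"y": 0.3,"z": 0.5,"rx": 0,"ry": 0,"rz": 0}]}}

```text
clock: 49.75
position: [0.5561, -0.3108, 0.0911]
ee_rot: [-2.635, 0.148, -0.038]
force: [-0.8, 0.2, -1.6]
width: 0.697
```

Request:
{"name": "move_arm", "arguments": {"series": [{"x": 0,"y": 0.1,"z": 0.15,"rx": 0,"ry": 0,"rz": 0},{"x": 0,"y": 0,"z": 0,"rx": 0,"ry": 0,"rz": 0}]}}

```text
clock: 50.0
position: [0.5559, -0.311, 0.0887]
ee_rot: [-2.635, 0.149, -0.037]
force: [0.3, 1.0, -2.6]
width: 0.692
```

```bash
python3 - <<'E'
from car import *
plant([((.5559,-.3104,.0885),-.113,-1.07)])
c,RC=now();print(c,RC.as_matrix()[:,0])
E
```

```text
t 50.00 pos [ 0.5559 -0.311   0.0887] phi -0.112 tilt vec [-1.0682 -0.0003  0.0005] w 63.5mm F [ 0.2996  1.0426 -2.6287]
->  [ 0.5559 -0.3104  0.0885] phi -0.113 n 1
  {x:-0.00,y:-0.05,z:0.05, rx:-0.002,ry:0.001,rz:0.000}
[ 0.5543 -0.3247  0.0572] [-0.0016  0.0015 -1.    ]
```

Request:
{"name": "move_arm", "arguments": {"series": [{"x": 0,"y": 0.05,"z": 0.1,"rx": 0,"ry": 0,"rz": 0},{"x": 0,"y": 0,"z": 0,"rx": 0,"ry": 0,"rz": 0}]}}

```text
clock: 50.25
position: [0.556, -0.3111, 0.0879]
ee_rot: [-2.635, 0.148, -0.038]
force: [-0.6, -0.4, -3.0]
width: 0.696
```

Request:
{"name": "move_arm", "arguments": {"series": [{"x": 0,"y": 0,"z": 0,"rx": 0,"ry": 0,"rz": 0},{"x": 0,"y": 0,"z": 0,"rx": 0,"ry": 0,"rz": 0},{"x": 0,"y": 0,"z": 0,"rx": 0,"ry": 0,"rz": 0},{"x": 0,"y": 0,"z": 0,"rx": 0,"ry": 0,"rz": 0}], "jaw": 8.2}}

```text
clock: 50.75
position: [0.5561, -0.3116, 0.089]
ee_rot: [-2.636, 0.149, -0.039]
force: [0.2, 0.2, 0.3]
width: 0.893
```

Request:
{"name": "move_arm", "arguments": {"series": [{"x": 0,"y": -1.5,"z": 0,"rx": 0,"ry": 0,"rz": 0},{"x": 0,"y": -2.5,"z": 0,"rx": 0,"ry": 0,"rz": 0},{"x": 0,"y": -4,"z": 0,"rx": 0,"ry": 0,"rz": 0},{"x": 0,"y": -5,"z": 0,"rx": 0,"ry": 0,"rz": 0},{"x": 0,"y": 0,"z": -4,"rx": 0.1,"ry": 0,"rz": 0},{"x": 0,"y": 0,"z": -4,"rx": 0.17,"ry": 0,"rz": 0},{"x": 0,"y": 0,"z": 0,"rx": 0.17,"ry": 0,"rz": 0},{"x": 0,"y": 0,"z": 0,"rx": 0,"ry": 0,"rz": 0}]}}

```text
clock: 51.75
position: [0.5683, -0.229, 0.2264]
ee_rot: [-2.186, 0.11, -0.06]
force: [-0.3, -0.4, 0.4]
width: 0.898
```

```bash
python3 - <<'E'
from car import *
plant([])
for n in("side","top"):
    i=arm.get_image(n);cv2.imwrite(f"pics/{n}30.png",i)
E
```

```text
t 51.75 pos [ 0.5683 -0.229   0.2264] phi -0.102 tilt vec [-0.6171  0.0007 -0.0023] w 82.4mm F [-0.2788 -0.3974  0.3644]
```

View pics/side30.png

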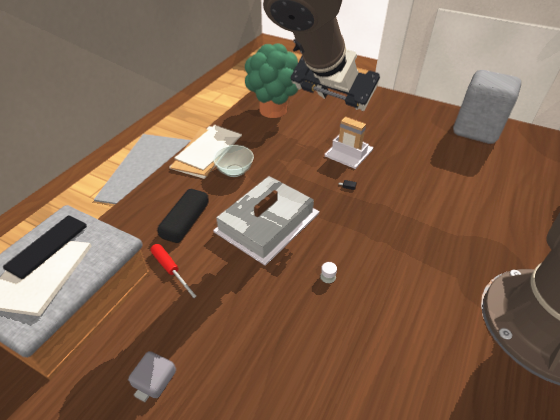

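View pics/top30.png

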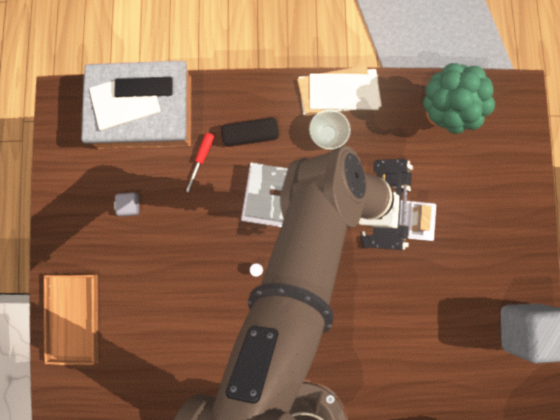

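The carton stands in the slot (side view, about (351,135)). I'll check its tilt and the cover with overlays.

```bash
python3 - <<'E'
from car import *
rk=((.5543,-.3241),-.113); c=np.array([.5543,-.3241,.056]); RC=Rn.from_euler('z',-.113)*Rn.from_euler('y',np.pi/2)
its=[(corners(c,RC,s),(0,255,0)) for s in(1,-1)]
its=[(box(*rk,rect(.064,.026,z)),(0,255,0)) for z in(.008,.104)]+[(box(*rk,rect(.084,.034,.038)),(255,0,255))]
overlay("pics/side30.png","side",its,(310,100,400,180),8,"pics/ov30.png")
cv=((.6245,.0346),-.173)
its=[(box(*cv,rect(.14,.19,.05)),(0,0,255)),(box(*cv,rect(.14,.19,.008)),(0,0,255)),(box(*TRAY,rect(.16,.21,.008)),(0,255,0))]
overlay("pics/side30.png","side",its,(200,160,330,270),6,"pics/ov30b.png")
E
```

```text
(no output)
```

View pics/ov30.png

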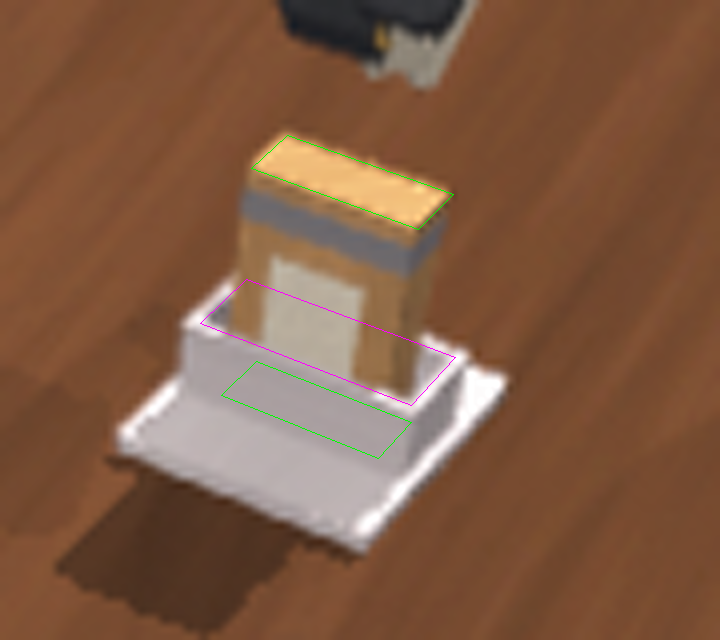

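View pics/ov30b.png

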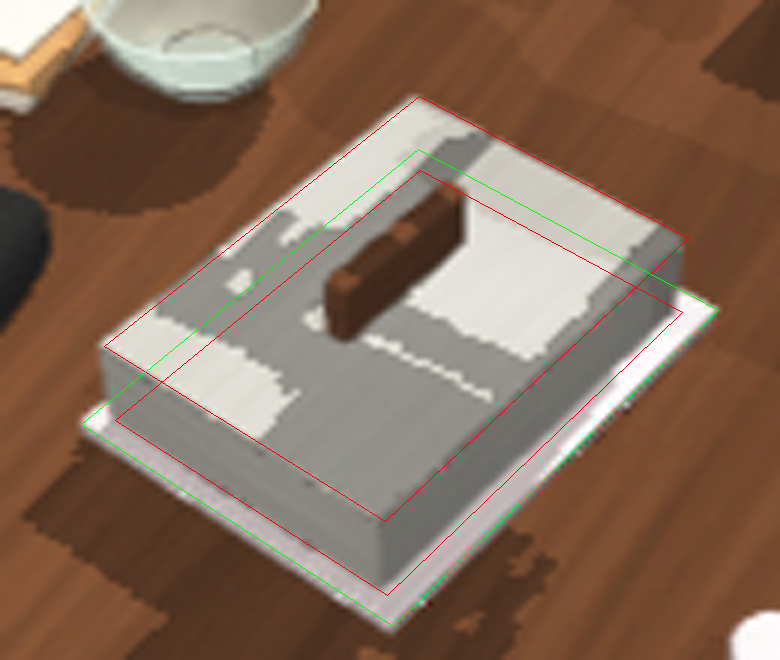

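```bash
python3 -c "
from cell import arm
print(arm.observe()['dq']); print(arm.sign_off())"
```

```text
[-3.52214868e-02  5.02041706e-02 -2.04076481e-02  1.57279934e-02
 -1.66657536e-03 -6.06220266e-03  5.72485338e-05]
the job is handed in; nothing more can be done
None
```

I handed the job in at about 52 s. All five knobs I found are in wells of their own, the cover is pressed home, and the carton stands upright in the slot. The hand-in reports no verdict.

- **Knobs:** the camera showed all five standing in the tray before the cover went on. One well is empty; I saw no sixth knob.
- **Cover:** I pressed it down by its handle, then pressed each end. Both ends stopped firm with the top at 50.2 mm, where 50 mm is home, under about 17–24 N. It sits about 1–2 mm off the tray's centre in x, against the 7 mm allowed. The catches are hidden under the rim, so their being down is inferred from that height.
- **Carton:** in the last picture it matches an upright carton centred in the slot to within a pixel or so. Before release it was within 1 mm of the slot's centre.
- **Other things:** none of them looked moved in the last pictures. The gripper was clear of everything.

Two things did not go to plan:
- **Cover press:** one push on the handle rose to 52 N, in the gripped fingers. The 40 N limit is stated for the arm and the gripper's body. I kept later presses to 24 N or less.
- **Carton tilt:** my first test had the wrist low over the cover, so I backed out and tilted the tool less. The cover showed no movement afterwards.

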